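Load the finish-drying station in a joinery workshop

TASK

Load the drying station: lay every mallet head from the plywood board flat in the low aluminium tray, and transfer every oak panel from the intake rack straight onto a free pair of hooks of the drying rack (the one with the fan housing), keeping it level and never setting it down. Only when all is loaded, turn the timer dial to 40 minutes, and then press the three keys one at a time: first the one next to the dial, then the middle one, then the large one. Leave the other things on the bench alone.

Things in the scene. Friction and masses are not known exactly. Their poses are not given: they have to be found in the camera images.
- panel0_grip (a point): Panel 0: oak panel 90 (y) x 18 (x) x 100 mm tall below a hanger. Point: centre of the hanger's grip block, 16 mm thick (x), 32 wide (y), from 15 above to 40 mm below the point; pinch its thickness from above. A 10 mm crossbar, 96 mm along y, 22 mm below the point rests on a pair of hooks. Below the block a 10 x 28 mm web, oak from 92 to 192 mm below the point. z up; 0.2-0.45 kg. None if absent
- panel1_grip (a point): Panel 1: oak panel 90 (y) x 18 (x) x 100 mm tall below a hanger. Point: centre of the hanger's grip block, 16 mm thick (x), 32 wide (y), from 15 above to 40 mm below the point; pinch its thickness from above. A 10 mm crossbar, 96 mm along y, 22 mm below the point rests on a pair of hooks. Below the block a 10 x 28 mm web, oak from 92 to 192 mm below the point. z up; 0.2-0.45 kg. None if absent
- panel2_grip (a point): Panel 2: oak panel 90 (y) x 18 (x) x 100 mm tall below a hanger. Point: centre of the hanger's grip block, 16 mm thick (x), 32 wide (y), from 15 above to 40 mm below the point; pinch its thickness from above. A 10 mm crossbar, 96 mm along y, 22 mm below the point rests on a pair of hooks. Below the block a 10 x 28 mm web, oak from 92 to 192 mm below the point. z up; 0.2-0.45 kg. None if absent
- seat0 (a point): the +y end place of the drying rack: where a panel's grip-block centre is when the panel hangs there. x points from the hook tips to the rack's back, y along the row, z up. Two V-shaped 7 mm wire hooks, 35 mm to either side in y, hold the crossbar 22 mm below the point
- seat1 (a point): the middle place of the drying rack: where a panel's grip-block centre is when the panel hangs there. x points from the hook tips to the rack's back, y along the row, z up. Two V-shaped 7 mm wire hooks, 35 mm to either side in y, hold the crossbar 22 mm below the point
- seat2 (a point): the -y end place of the drying rack: where a panel's grip-block centre is when the panel hangs there. x points from the hook tips to the rack's back, y along the row, z up. Two V-shaped 7 mm wire hooks, 35 mm to either side in y, hold the crossbar 22 mm below the point
- head0_mid (a point): Mallet head 0: loose beech mallet head, a block 80 (x) x 40 (y) x 45 mm high (z) with a dark mortise on top, lying at first on the 9 mm plywood board; the point is its centre; 0.1 kg. None if absent
- head1_mid (a point): Mallet head 1: loose beech mallet head, a block 80 (x) x 40 (y) x 45 mm high (z) with a dark mortise on top, lying at first on the 9 mm plywood board; the point is its centre; 0.1 kg. None if absent
- drying_rack: the fixed drying rack, steel, with a grey fan housing (150 mm high) behind its hooks; origin on the bench below the middle place. Hook tips stand 19 mm to -x of a hanging panel's grip point and 8 mm below it: while going in or out over them along x, hold the panel 20 to 50 mm above its hung height; lowered, it drops into the V. Behind, the wires run back 85 mm to a cross rail.
- intake_rack: the fixed intake rack, dark steel, no housing, where the panels start; same hooks, places 110 mm apart along y and axes (x to its back) as the drying rack; origin on the bench below its middle place
- tray_in (a point): the fixed low aluminium tray, 150 mm (x) x 230 mm (y) outside, lip 12 mm above the bench, 3 mm walls; the point is the centre of its inner floor, 3 mm above the bench; z up
- dial_grip (a point): black timer dial at the +y end of the fixed grey control box (120 x 280 x 45 mm high; dial and keys in a row): the point is on its vertical axis, 37 mm above the box's top, and turns with it. The grip is a bar 42 mm long (x), 14 mm thick (y), from 7 mm above to 25 mm below the point, on a 44 mm disc. The white mark at the bar's -x end is the pointer
- dial (a joint): dial angle, rad, 0 to 4.71, grows clockwise seen from above; stays where left (friction 0.04 N m). 0 = 0 minutes, the tick with a dot beside it, at the robot's left-front; each next tick, 0.5236 rad (30 degrees) on, is 10 minutes more, to 90. 40 minutes = fifth tick = 2.094 rad
- key1_top (a point): the first (next to the dial) push key on the control box, white, round, 24 mm across: the middle of its top (moves down with it). Press straight down; 6 mm spring travel, fully down at 4 N, pressed from 4 mm
- key2_top (a point): the middle push key on the control box, white, round, 24 mm across: the middle of its top (moves down with it). Press straight down; 6 mm spring travel, fully down at 4 N, pressed from 4 mm
- key3_top (a point): the third, large (farthest from the dial) push key on the control box, white, round, 36 mm across: the middle of its top (moves down with it). Press straight down; 6 mm spring travel, fully down at 4 N, pressed from 4 mm
- key1 (a joint): how far key1 is pressed, m: 0 up, 0.006 fully down
- key2 (a joint): how far key2 is pressed, m: 0 up, 0.006 fully down
- key3 (a joint): how far key3 is pressed, m: 0 up, 0.006 fully down
- mallet: a rubber mallet lying at the left side, 280 mm long, a bystander
- bottle: a drinks bottle, 64 mm across, 190 mm tall, at the right side, a bystander
- chisel: a chisel lying at the right side, 240 mm long, a bystander
- tape: a tape measure, 70 mm, near the robot, a bystander
- offcut: a flat wood offcut, 90 x 50 x 22 mm, lying on the bench in the gap between the two racks, a bystander
There are look-alikes about, which are no part of the job. Leave any pink look-alike of the part that bears head0_mid alone.

How it is judged:
By the outcome, as a careful person would: the job done as asked, in the order asked, and still so for the second after the job is handed in, with the robot touching nothing.
Of panel0, panel1, panel2 only 2 to 3 are there at a start; the rules pass over those that are not, and their reading is None.
Of head0, head1 only 1 to 2 are there at a start; the rules pass over those that are not, and their reading is None.
At some moment in a run one of head0, head1 may be knocked a few centimetres aside while the robot is not near it.
It also fails if it takes over 210 s, if anything falls off the work surface, if the arm or the gripper's body presses on something with over 40 N, if the wrist force passes 120 N, or if a joint passes its speed limit or range.

ROBOT

A 6-joint arm with a two-finger parallel gripper is mounted at the origin on the work surface. World frame = base frame: x ahead of the robot, y to its left, z up, the work surface at z = 0. Lengths are in mm, angles in rad, forces in N, time in s.
With the tool pointing down it reaches from about 275 to 750 mm from the base axis. Payload 10.2 kg.
Tool frame: the origin (TCP) lies at the very end of the fingers, on their centre line; the grasp point (between the pads) lies 19 mm behind it (ctrl.pinch_z is the distance from the TCP to the grasp point, in mm); y points along the fingers, z is the direction in which the jaws open and shut, and the axes are right-handed (so a half turn about y gives the same grasp; the last joint's range is limited). The gripper opens to 85 mm and grips with 20 to 120 N. Pads are 22 mm wide; open, the fingers measure 114 mm over their backs; the gripper's body (76 mm by 85 mm) begins 54 mm behind the grasp point. The pads swing forward as they close: fully open they stand 13 mm farther back than shut.
Start: joints at [-1.552, 0.313, 1.498, -0, 1.331, -0.223], TCP at [125.698, -509.736, 200.194] pointing down, gripper open.
Joint ranges: [-2.94, 2.94], [-0.97, 2.17], [0.19, 2.56], [-1.23, 4.37], [0.02, 3.11], [-2.88, 2.88]. Speed limits (rad/s): [2.39, 2.39, 3.01, 3.14, 3.14, 3.14].

INTERFACE

Orientations are given as a unit quaternion [w, x, y, z].
In Python, from rig import sense, eyes, ctrl gives the robot as it stands. The module is installed in compiled form; this text tells all that it offers.
- The arm moves only by the shell command python3 -m handwheel 'ROWS' [FORCE]. ROWS is JSON, a list of rows, each an object of numbers: "grip": the finger opening in mm, from 0 to 85.4; "tx", "ty", "tz": the shift along the tool's x, y, z in mm; "wx", "wy", "wz": the turn, a rotation vector about the tool's x, y, z in rad. In form: [{"grip": .., "tx": .., "ty": .., "tz": .., "wx": .., "wy": .., "wz": ..}, ...]. A call has 1 to 10 rows; each row shifts and turns the commanded pose from where the row before left it, along the tool's axes as they then stand; what a row does not reach is not made up. A row lasts 1/12 s, in which the tool goes at most 41.7 mm and 7.16 degrees, less where a joint would pass 70% of its speed; a pose out of reach is approached as far as the arm can. A call is refused whole if a number of a shift passes 41.7 or a number of a turn 0.125, either way. A call with a gripper value outside its range is refused whole. The fingers move at their own pace and stop on an object; FORCE is the grip in N (left out, the last holds). Time passes only in rows, so rows that do not move let the fingers close. It gives the time, the measured TCP pose, the force and the opening at its end, in the units of the state.
- sense(): the state, without advancing time (a new reading comes with each control period).
- eyes.capture(name): name is "scene" or "top" or "wrist"; returns a dict with "pixels" (384x512x3 uint8, red, green, blue), "mtx" (3x3 intrinsics, pixels), "dist" ([k1, k2, p1, p2, k3] as OpenCV has them; the pictures are not rectified), "R" (3x3) and "t" (3): a world point X has camera coordinates R X + t. Camera axes: x right, y down, z forward; pixel columns grow to the right and rows downward; lengths in mm; the calibration is good to about 2 mm. A picture is of the moment at which its call begins. There is no depth.
- ctrl.finish_job(): hands the job in, once; it reports no verdict.
The state is a dict: "time_s": time; "joints": joint angles; "dq": joint speeds; "tau": joint torques, N m; "eef_pos": TCP position; "ee_rot": TCP orientation; "force": force on the tool from outside, world axes, zero at the start; "wrist_torque": the same for the moment, N m; "grip_width": opening from 0.0 (shut) to 1.0 (fully open).
Only numpy, scipy, OpenCV 4.12 (cv2) and the standard library are available. Lean on these libraries where they do the work, as an engineer would, in place of code of your own. Each camera call takes 0.05 s, during which the arm holds its last target.

## Working session

There is one attempt and no reset: what is moved stays moved. The work goes in short steps, Python scripts to look and compute and a shell command to move; the robot and the scene stay as the last step left them, time stands still between calls to the robot, and variables do not carry over. Pictures are saved under pics/ and viewed, and the job is handed in when it is done.

```bash
mkdir -p pics; ls; python3 - <<'E'
from rig import sense, eyes, ctrl
import cv2
print(sense(), ctrl.pinch_z)
for n in ["scene","top","wrist"]:
    c=eyes.capture(n)
    cv2.imwrite(f"pics/{n}0.png",cv2.cvtColor(c["pixels"],cv2.COLOR_RGB2BGR))
    print(n,c["mtx"].round(1).tolist(),c["dist"],c["R"].round(3).tolist(),c["t"])
E
```

```text
pics
{'time_s': 0.0, 'joints': array([-1.55236948e+00,  3.13465525e-01,  1.49845263e+00, -3.68376030e-05,
        1.33099087e+00, -2.23416687e-01]), 'dq': array([-0.00030681, -0.00040352,  0.00051001,  0.0017077 ,  0.00026391,
       -0.00084872]), 'tau': array([ 2.77058298e-04, -4.12273729e+01, -2.59743261e+01, -1.87576857e-04,
        4.18272335e-03,  1.35481147e-05]), 'eef_pos': array([ 125.69754738, -509.41905239,  199.62130491]), 'ee_rot': array([ 0.08533447, -0.0852644 ,  0.70240713, -0.70147861]), 'force': array([-0.02354248,  0.61164538,  0.68793335]), 'wrist_torque': array([-0.03400687, -0.01015089, -0.0006037 ]), 'grip_width': 1.0000621346913625} 18.700000000000003
scene [[368.3, 0.0, 253.1], [0.0, 368.3, 195.1], [0.0, 0.0, 1.0]] [-0.0964896  0.         0.         0.         0.       ] [[-0.727, 0.687, 0.005], [0.445, 0.476, -0.758], [-0.523, -0.549, -0.652]] [ 375.3257778  -109.06854899 1734.97897551]
top [[475.2, 0.0, 258.5], [0.0, 475.2, 189.0], [0.0, 0.0, 1.0]] [-0.12582749  0.          0.          0.          0.        ] [[-0.023, -1.0, -0.008], [-0.988, 0.023, -0.154], [0.155, 0.004, -0.988]] [  20.53252454  518.28774203 1584.16232324]
wrist [[303.2, 0.0, 254.3], [0.0, 303.2, 195.1], [0.0, 0.0, 1.0]] [-0.05464201  0.          0.          0.          0.        ] [[0.24, -0.971, -0.002], [-0.921, -0.228, 0.315], [-0.306, -0.074, -0.949]] [-524.62830733  -40.96861285  381.38058934]
```

View pics/scene0.png

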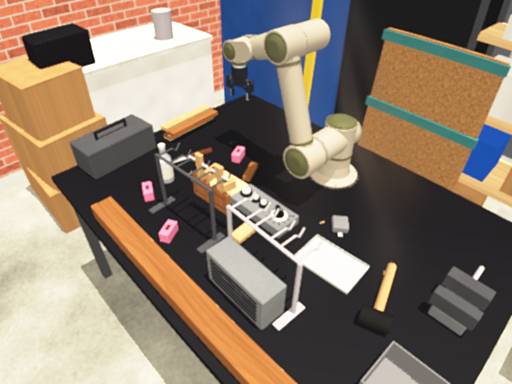

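View pics/top0.png

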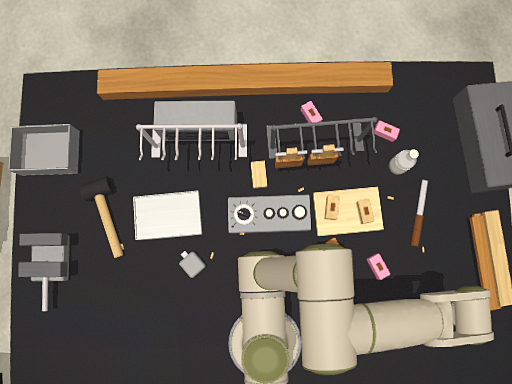

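View pics/wrist0.png

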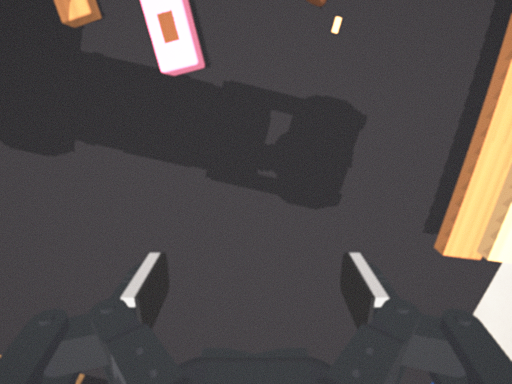

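Top view: two heads on the plywood (332,207) and (366,211), panels at (290,157) and (325,154), tray at (167,215), dial at (243,213), keys at (269/283/299,213), and pink decoys. I'll zoom in.

```bash
cat > h.py <<'E'
import numpy as np, cv2
from rig import sense, eyes, ctrl
from scipy.spatial.transform import Rotation as Rt
def cap(n,f=None,crop=None,s=1):
    c=eyes.capture(n)
    if f:
        im=cv2.cvtColor(c["pixels"],cv2.COLOR_RGB2BGR)
        if crop: x0,y0,x1,y1=crop; im=im[y0:y1,x0:x1]
        cv2.imwrite(f"pics/{f}.png",cv2.resize(im,None,fx=s,fy=s,interpolation=cv2.INTER_CUBIC))
    return c
def ray(c,uv):
    n=cv2.undistortPoints(np.array([[uv]],float),np.array(c["mtx"]),np.array(c["dist"]))[0,0]
    R=np.array(c["R"]);t=np.array(c["t"])
    return -R.T@t, R.T@np.array([n[0],n[1],1.])
def onz(c,uv,z):
    o,d=ray(c,uv); return o+d*(z-o[2])/d[2]
def tri(*cu):
    A=np.zeros((3,3));b=np.zeros(3);L=[]
    for c,uv in cu:
        o,d=ray(c,uv);d=d/np.linalg.norm(d);P=np.eye(3)-np.outer(d,d);A+=P;b+=P@o;L.append((o,P))
    x=np.linalg.solve(A,b)
    return x,[np.linalg.norm(P@(x-o)).round(1) for o,P in L]
def proj(c,X):
    p,_=cv2.projectPoints(np.array([X],float),cv2.Rodrigues(np.array(c["R"]))[0],np.array(c["t"],float),np.array(c["mtx"]),np.array(c["dist"]))
    return p[0,0]
def st():
    s=sense(); q=s["ee_rot"]; R=Rt.from_quat([q[1],q[2],q[3],q[0]]).as_matrix()
    return s,R
E
python3 - <<'E'
from h import *
c=cap("top","t1",(120,90,400,250),2.8)
c=cap("scene","s1",(130,130,380,340),3)
s,R=st(); print(R.round(3))
for n,uv,z in [("h0",(332,207),54),("h1",(366,211),54),("p0",(290,157),200),("p1",(325,154),200),("tray",(167,215),3),("dial",(243,213),82),("k",(269,213),50),("k3",(299,213),50)]:
    c0=eyes.capture("top"); print(n,onz(c0,uv,z).round())
E
```

```text
[[-0.971 -0.     0.239]
 [-0.239  0.001 -0.971]
 [-0.    -1.    -0.001]]
h0 [ 449. -238.   54.]
h1 [ 433. -353.   54.]
p0 [592. -92. 200.]
p1 [ 599. -202.  200.]
tray [440. 330.   3.]
dial [433.  61.  82.]
k [434. -25.  50.]
k3 [ 432. -126.   50.]
```

View pics/t1.png

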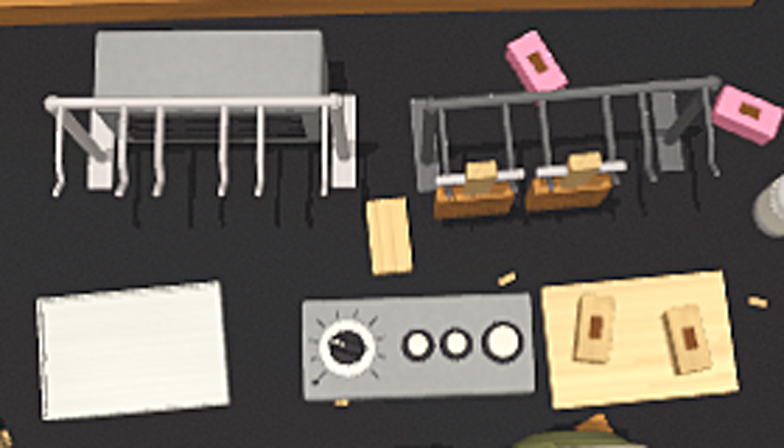

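View pics/s1.png

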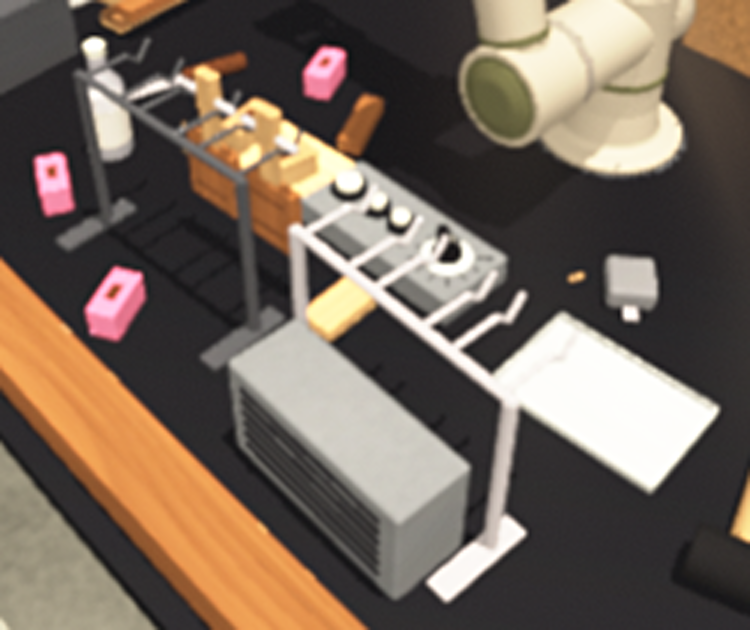

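```bash
python3 -m handwheel '[{"wy":0.12,"ty":-35},{"wy":0.119,"ty":-35},{"tx":-28,"tz":-26,"ty":-5},{"tx":-28,"tz":-26},{"tx":-28,"tz":-26},{"tx":-28,"tz":-26},{"tx":-28,"tz":-26},{"tx":-28,"tz":-26},{"tx":-28,"tz":-26},{"tx":-20,"tz":-20}]'
python3 - <<'E'
from h import *
s,R=st(); print(s["time_s"],s["eef_pos"].round(1),R.round(3).tolist(),s["joints"].round(2))
c=cap("wrist","w1"); print((-np.array(c["R"]).T@c["t"]).round())
E
```

```text
0.65 [ 125.7 -509.7  200.2] [[-0.971, 0.0, 0.239], [-0.239, 0.0, -0.971], [-0.0, -1.0, -0.0]] [-1.55  0.31  1.5   0.    1.33 -0.22]
[ 205. -490.  375.]invalid input
```

View pics/w1.png

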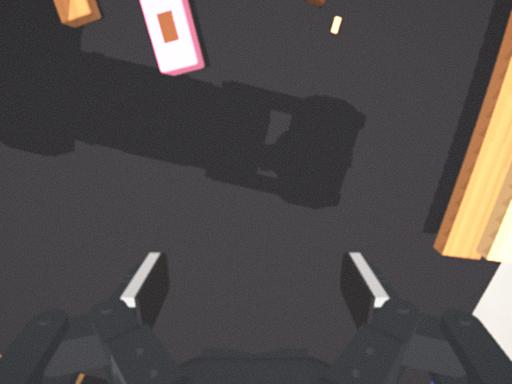

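```bash
python3 -m handwheel '[{"grip":85,"tx":0,"ty":-35,"tz":0,"wx":0,"wy":0.12,"wz":0},{"grip":85,"tx":0,"ty":-35,"tz":0,"wx":0,"wy":0.119,"wz":0},{"grip":85,"tx":-28,"ty":-5,"tz":-26,"wx":0,"wy":0,"wz":0},{"grip":85,"tx":-28,"ty":0,"tz":-26,"wx":0,"wy":0,"wz":0},{"grip":85,"tx":-28,"ty":0,"tz":-26,"wx":0,"wy":0,"wz":0},{"grip":85,"tx":-28,"ty":0,"tz":-26,"wx":0,"wy":0,"wz":0},{"grip":85,"tx":-28,"ty":0,"tz":-26,"wx":0,"wy":0,"wz":0},{"grip":85,"tx":-28,"ty":0,"tz":-26,"wx":0,"wy":0,"wz":0},{"grip":85,"tx":-28,"ty":0,"tz":-26,"wx":0,"wy":0,"wz":0},{"grip":85,"tx":-20,"ty":0,"tz":-20,"wx":0,"wy":0,"wz":0}]'
python3 - <<'E'
from h import *
s,R=st(); print(s["time_s"],s["eef_pos"].round(1),R.round(3).tolist(),s["joints"].round(2))
c=cap("wrist","w1"); print((-np.array(c["R"]).T@c["t"]).round())
E
```

```text
time_s: 1.53
eef_pos: [342.7, -305.0, 275.4]
ee_rot: [-0.002, 0.001, -0.707, 0.707]
force: [-0.1, -0.0, -0.3]
grip_width: 0.994
1.5333 [ 342.7 -305.   275.4] [[-1.0, 0.001, 0.004], [-0.004, -0.0, -1.0], [-0.001, -1.0, 0.0]] [-0.98  0.12  1.55  0.    1.48  0.58]
[ 424. -305.  450.]
```

View pics/w1.png

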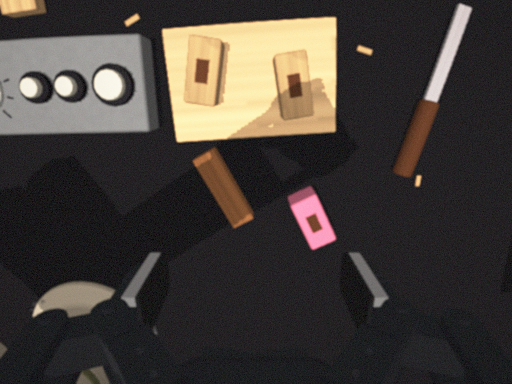

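Wrist view: heads at (203,70) and (294,85). I'll measure the mortise centres and long axes by mask, in both wrist and top.

```bash
cat > m.py <<'E'
from h import *
def mort(c,roi):
    x0,y0,x1,y1=roi; im=c["pixels"].astype(int)[y0:y1,x0:x1]; hsv=cv2.cvtColor(c["pixels"][y0:y1,x0:x1],cv2.COLOR_RGB2HSV)
    r,g,b=im[...,0],im[...,1],im[...,2]
    m=((r-b>25)&(r<150)&(r>60)&(hsv[...,1]>110)).astype(np.uint8)
    n,l,s,ce=cv2.connectedComponentsWithStats(m)
    k=1+np.argmax(s[1:,4]); return (ce[k]+[x0,y0]).round(2), s[k,4]
E
python3 - <<'E'
from m import *
w=eyes.capture("wrist"); t=eyes.capture("top")
print(t["pixels"][200:215,325:340].tolist()[7][4:10], w["pixels"][72,195:212:3].tolist())
for rw,rt in [((190,55,215,90),(327,200,338,214)),((284,70,306,102),(361,204,372,217))]:
    a,b=mort(w,rw),mort(t,rt); print(a,b); print(tri((w,a[0]),(t,b[0])), onz(w,a[0],54).round(1), onz(t,b[0],54).round(1))
# corners of head tops in wrist
for u in [(191,36),(223,40),(218,104),(184,103),(274,54),(306,50),(313,115),(282,119)]: print(u,onz(w,u,54).round(1))
E
```

```text
[[247, 211, 146], [211, 168, 107], [134, 75, 38], [142, 85, 48], [139, 80, 43], [168, 119, 71]] [[244, 206, 142], [170, 121, 82], [117, 69, 46], [122, 78, 50], [116, 65, 39], [172, 122, 84]]
(array([203.88,  72.7 ]), np.int32(253)) (array([332.21, 206.46]), np.int32(24))
(array([ 452.15279814, -239.49190709,   50.81920946]), [np.float64(0.8), np.float64(0.8)]) [ 452.7 -239.9   54. ] [ 451.  -239.1   54. ]
(array([296.82,  88.26]), np.int32(283)) (array([365.77, 210.5 ]), np.int32(22))
(array([ 435.80212414, -356.41210391,   38.34450953]), [np.float64(0.3), np.float64(0.3)]) [ 435.2 -354.6   54. ] [ 434.4 -352.7   54. ]
(191, 36) [ 494.2 -226.    54. ]
(223, 40) [ 489.7 -264.1   54. ]
(218, 104) [ 415.6 -256.3   54. ]
(184, 103) [ 416.7 -213.3   54. ]
(274, 54) [ 474.5 -325.3   54. ]
(306, 50) [ 479.4 -363.7   54. ]
(313, 115) [ 403.  -376.7   54. ]
(282, 119) [ 397.6 -337.4   54. ]
```

```bash
python3 - <<'E'
from h import *
cap("wrist","w1z",(160,10,360,150),4)
E
```

```text
(no output)
```

View pics/w1z.png

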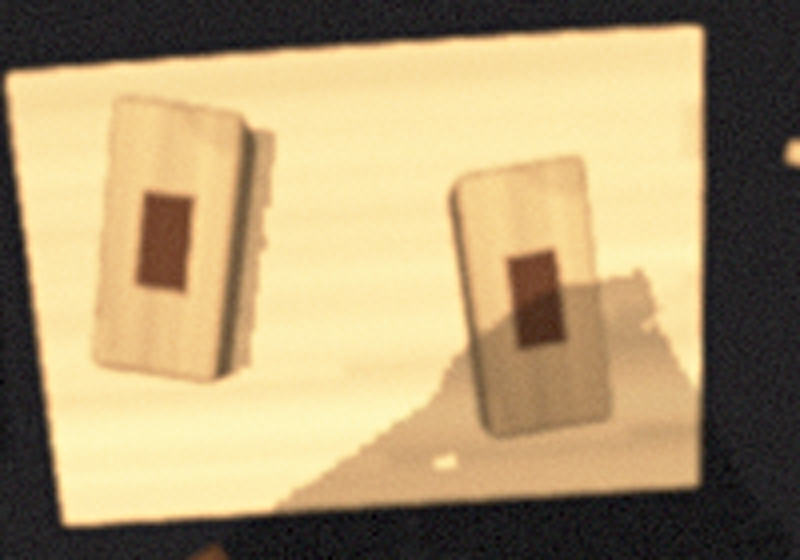

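```bash
python3 - <<'E'
from h import *
w=eyes.capture("wrist")
for q in [[(189.3,33.8),(220.8,38.3),(214.3,105),(183.8,100.8)],[(273.3,56.3),(305,48.8),(312,114.5),(282.5,119.3)]]:
    P=np.array([onz(w,u,54) for u in q]); print(P.round(1).tolist(), P.mean(0).round(1))
    d=(P[0]+P[1]-P[2]-P[3]); print(np.arctan2(d[1],d[0]))
E
```

```text
[[492.6, -229.2, 54.0], [487.5, -266.6, 54.0], [410.4, -256.4, 54.0], [415.6, -218.2, 54.0]] [ 451.5 -242.6   54. ]
-0.13608757752508938
[[467.7, -329.4, 54.0], [476.5, -367.3, 54.0], [399.4, -380.1, 54.0], [393.2, -342.8, 54.0]] [ 434.2 -354.9   54. ]
0.17091166543234526
```

```bash
python3 -m handwheel '[{"grip":85,"tx":-22,"ty":31,"tz":-13,"wx":0,"wy":0,"wz":0},{"grip":85,"tx":-22,"ty":31,"tz":-13,"wx":0,"wy":0,"wz":0},{"grip":85,"tx":-22,"ty":31,"tz":-13,"wx":0,"wy":0,"wz":0},{"grip":85,"tx":-22,"ty":31,"tz":-13,"wx":0,"wy":0,"wz":0},{"grip":85,"tx":-21,"ty":31,"tz":-12,"wx":0,"wy":0,"wz":0},{"grip":85,"tx":0,"ty":0,"tz":0,"wx":0,"wy":0.124,"wz":0},{"grip":85,"tx":0,"ty":0,"tz":0,"wx":0,"wy":0,"wz":0},{"grip":85,"tx":0,"ty":0,"tz":0,"wx":0,"wy":0,"wz":0}]'
cat >> h.py <<'E'
def go(x,y,z,psi=None):
    """print tool-axis shift needed to reach world target, and wy"""
    s,R=st(); d=R.T@(np.array([x,y,z])-s["eef_pos"])
    p=np.arctan2(R[0,2],-R[1,2]); tilt=np.degrees(np.arccos(-R[2,1]))
    print("t=%.2f"%s["time_s"],"pos",s["eef_pos"].round(1),"psi %.3f tilt %.2f"%(p,tilt),"F",s["force"].round(1),"g %.3f"%s["grip_width"],"shift",d.round(1),"wy",None if psi is None else round(p-psi,3))
E
python3 - <<'E'
from h import *
go(451.5,-241,20,-0.13); cap("wrist","w2")
E
```

```text
time_s: 2.45
eef_pos: [449.6, -244.1, 120.5]
ee_rot: [0.042, -0.042, -0.706, 0.706]
force: [0.3, 0.3, 0.8]
grip_width: 0.994
t=2.45 pos [ 449.6 -244.1  120.5] psi -0.120 tilt 0.03 F [0.3 0.3 0.8] g 0.994 shift [ -1.5 100.5  -3.3] wy 0.01
```

View pics/w2.png

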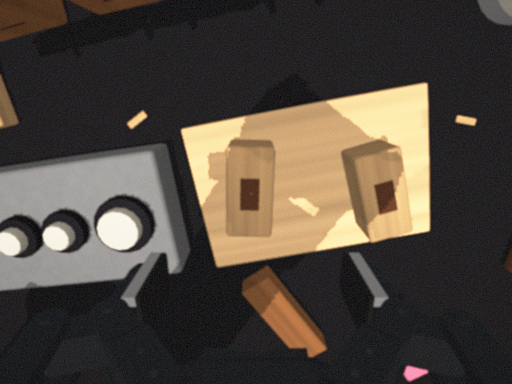

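Head 0's mortise is now at (250,194), aligned with the jaws. I'll check its position using the two wrist places.

```bash
python3 - <<'E'
from m import *
w=eyes.capture("wrist")
for r in [(235,172,264,216),(370,178,400,215)]:
    a=mort(w,r); print(a, onz(w,a[0],54).round(1))
P=[onz(w,u,54).round(1) for u in [(228,148),(273,148),(272,236),(227,236)]]; print(P,np.mean(P,0))
E
```

```text
(array([249.03, 194.03]), np.int32(623)) [ 452.4 -240.2   54. ]
(array([384.63, 196.27]), np.int32(564)) [ 436.8 -354.2   54. ]
[array([ 492.8, -228.3,   54. ]), array([ 488.6, -264. ,   54. ]), array([ 411.5, -255.4,   54. ]), array([ 416.2, -216.2,   54. ])] [ 452.275 -240.975   54.   ]
```

Consistent (452, -241). Descend and grip.

```bash
python3 -m handwheel '[{"grip":85,"tx":-2,"ty":34,"tz":-3,"wx":0,"wy":0.01,"wz":0},{"grip":85,"tx":0,"ty":34,"tz":0,"wx":0,"wy":0,"wz":0},{"grip":85,"tx":0,"ty":32,"tz":0,"wx":0,"wy":0,"wz":0},{"grip":85,"tx":0,"ty":0,"tz":0,"wx":0,"wy":0,"wz":0},{"grip":30,"tx":0,"ty":0,"tz":0,"wx":0,"wy":0,"wz":0},{"grip":30,"tx":0,"ty":0,"tz":0,"wx":0,"wy":0,"wz":0},{"grip":30,"tx":0,"ty":0,"tz":0,"wx":0,"wy":0,"wz":0},{"grip":30,"tx":0,"ty":0,"tz":0,"wx":0,"wy":0,"wz":0},{"grip":30,"tx":0,"ty":0,"tz":0,"wx":0,"wy":0,"wz":0},{"grip":30,"tx":0,"ty":0,"tz":0,"wx":0,"wy":0,"wz":0}]' 40
python3 - <<'E'
from h import *
go(451.5,-241,20,-0.13); cap("wrist","w3")
E
```

```text
time_s: 3.38
eef_pos: [453.4, -240.9, 22.5]
ee_rot: [0.045, -0.047, -0.705, 0.706]
force: [-1.2, 1.9, 11.4]
grip_width: 0.347
t=3.38 pos [ 453.4 -240.9   22.5] psi -0.131 tilt 0.22 F [-1.2  1.9 11.4] g 0.347 shift [1.9 2.5 0.4] wy -0.001
```

View pics/w3.png

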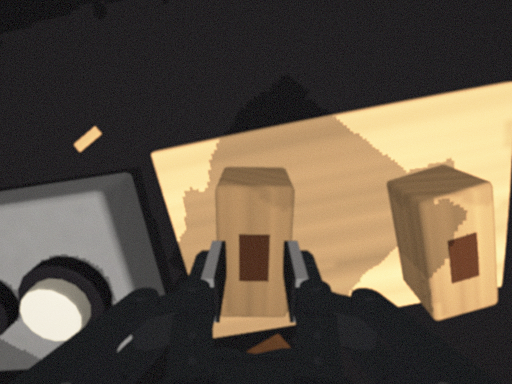

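```bash
python3 -m handwheel '[{"grip":20,"tx":0,"ty":0,"tz":0,"wx":0,"wy":0,"wz":0},{"grip":20,"tx":0,"ty":0,"tz":0,"wx":0,"wy":0,"wz":0},{"grip":20,"tx":0,"ty":0,"tz":0,"wx":0,"wy":0,"wz":0}]' 40
python3 - <<'E'
from h import *
go(451.5,-241,20,-0.13); cap("wrist","w4");cap("scene","s4",(180,40,340,220),4)
E
```

```text
time_s: 3.68
eef_pos: [453.8, -240.9, 23.0]
ee_rot: [0.045, -0.048, -0.705, 0.706]
force: [-0.9, 4.1, 16.6]
grip_width: 0.235
t=3.68 pos [ 453.8 -240.9   23. ] psi -0.131 tilt 0.28 F [-0.9  4.1 16.6] g 0.235 shift [2.3 3.  0.4] wy -0.001
```

View pics/w4.png

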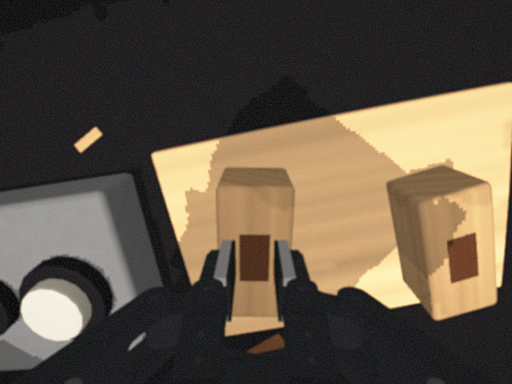

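View pics/s4.png

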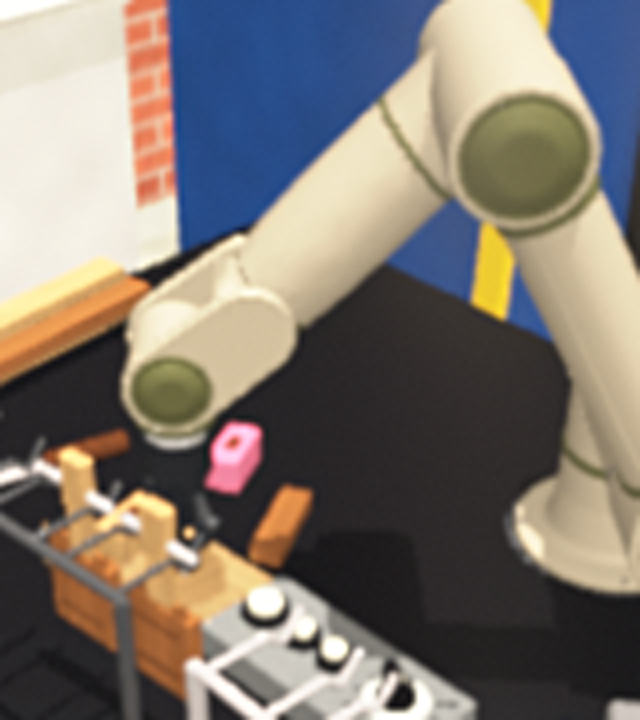

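```bash
python3 - <<'E'
from h import *
s,R=st(); p=s["eef_pos"]
for n in ["scene","top","wrist"]:
    c=eyes.capture(n); print(n,proj(c,p),proj(c,p-R[:,1]*19))
    im=cv2.cvtColor(c["pixels"],cv2.COLOR_RGB2BGR)
    if n!="wrist":
        u=proj(c,p); x,y=int(u[0]),int(u[1]); im2=cv2.resize(im[y-60:y+40,x-60:x+60],None,fx=6,fy=6,interpolation=cv2.INTER_CUBIC)
        cv2.drawMarker(im2,(int((u[0]-x+60)*6),int((u[1]-y+60)*6)),(0,0,255),0,20,1); cv2.imwrite(f"pics/{n}5.png",im2)
E
```

```text
scene [225.7867446  186.10274662] [225.61900072 182.72264938]
top [331.36399541 206.69971085] [332.15311582 206.06494702]
wrist [254.19393814 230.47253176] [254.16751204 244.60357307]
```

View pics/scene5.png

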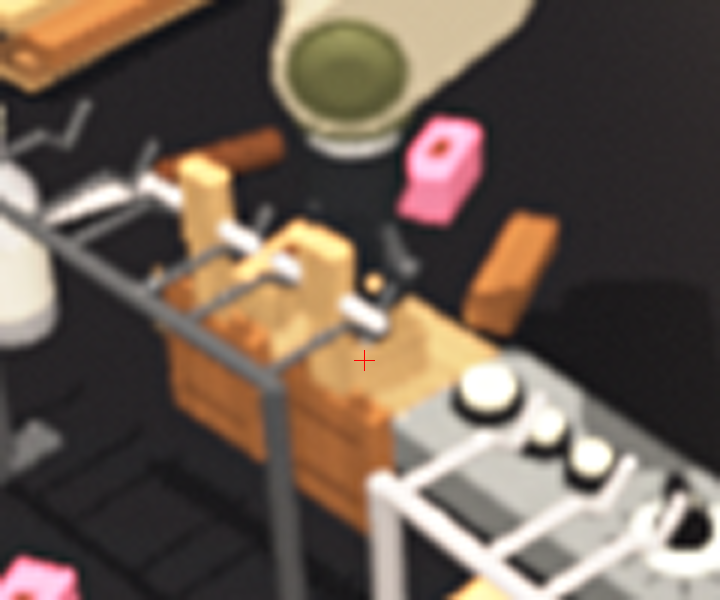

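View pics/top5.png

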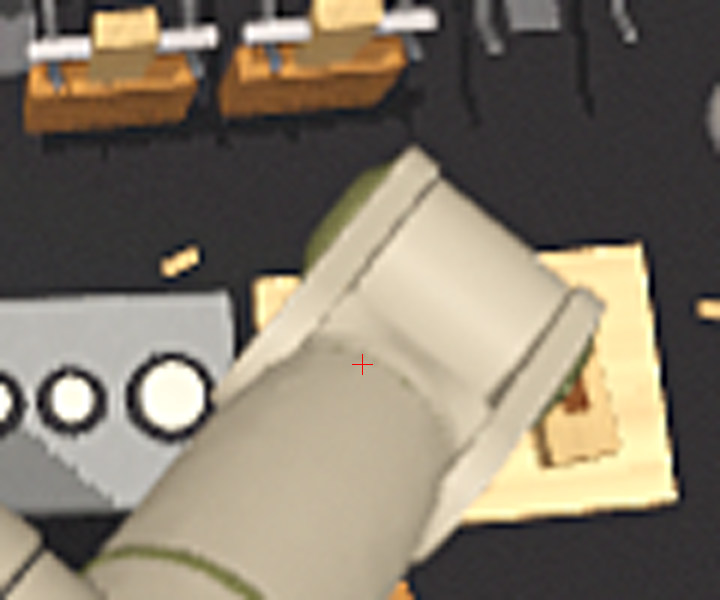

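```bash
python3 - <<'E'
from h import *
c=eyes.capture("scene"); s,R=st(); 
u0=proj(c,s["eef_pos"]); x0,y0=int(u0[0])-60,int(u0[1])-60
for q in [(410,270),(400,230),(375,285),(390,300)]:
    o,d=ray(c,(x0+q[0]/6,y0+q[1]/6)); k=(453-o[0])/d[0]; print(q,(o+k*d).round())
for X in [(453,-241,54),(453,-221,54),(492,-225,54),(415,-217,54)]: print(((proj(c,X)-[x0,y0])*6).round())
E
```

```text
(410, 270) [ 453. -186.  135.]
(400, 230) [ 453. -195.  164.]
(375, 285) [ 453. -225.  101.]
(390, 300) [ 453. -209.   96.]
[364. 327.]
[382. 339.]
[336. 360.]
[425. 320.]
```

```bash
python3 - <<'E'
from h import *
c=eyes.capture("wrist"); s,R=st(); p=s["eef_pos"]
for back in (0,13,19,30,40,60):
  print(back,[proj(c,p-R[:,1]*back+R[:,2]*k).round(0).tolist() for k in (-42.5,-20,-10,10,20,42.5)])
cap("wrist","w6",(190,200,320,350),5)
print(s["tau"].round(1))
E
```

```text
0 [[187.0, 230.0], [222.0, 230.0], [238.0, 230.0], [270.0, 230.0], [286.0, 230.0], [321.0, 230.0]]
13 [[182.0, 240.0], [220.0, 240.0], [237.0, 240.0], [271.0, 240.0], [288.0, 240.0], [326.0, 240.0]]
19 [[180.0, 244.0], [219.0, 245.0], [237.0, 245.0], [272.0, 245.0], [289.0, 245.0], [328.0, 244.0]]
30 [[175.0, 254.0], [217.0, 254.0], [236.0, 254.0], [273.0, 254.0], [291.0, 254.0], [333.0, 254.0]]
40 [[171.0, 264.0], [215.0, 264.0], [234.0, 264.0], [274.0, 264.0], [294.0, 264.0], [338.0, 264.0]]
60 [[159.0, 287.0], [209.0, 288.0], [232.0, 288.0], [277.0, 288.0], [299.0, 288.0], [349.0, 287.0]]
[ -1.5 -35.7 -16.7  -0.5  -0.9   0. ]
```

View pics/w6.png

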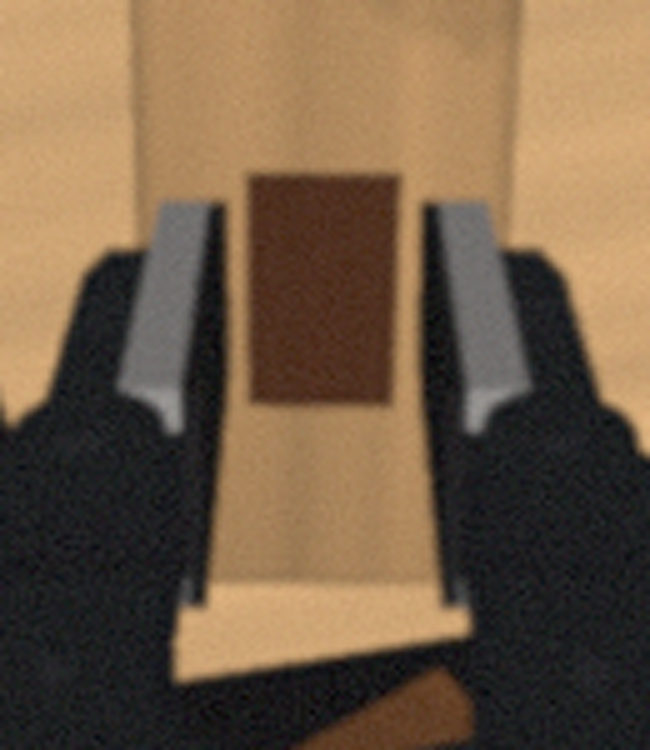

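```bash
python3 -m handwheel '[{"grip":85,"tx":0,"ty":-40,"tz":0,"wx":0,"wy":0,"wz":0},{"grip":30,"tx":0,"ty":-40,"tz":0,"wx":0,"wy":0,"wz":0},{"grip":0,"tx":0,"ty":0,"tz":0,"wx":0,"wy":0,"wz":0},{"grip":0,"tx":0,"ty":0,"tz":0,"wx":0,"wy":0,"wz":0},{"grip":0,"tx":0,"ty":0,"tz":0,"wx":0,"wy":0,"wz":0},{"grip":0,"tx":0,"ty":0,"tz":0,"wx":0,"wy":0,"wz":0},{"grip":0,"tx":0,"ty":0,"tz":0,"wx":0,"wy":0,"wz":0}]'
python3 - <<'E'
from h import *
go(0,0,0)
c=cap("wrist","w7"); s,R=st(); p=s["eef_pos"]
for back in (0,10,20,30,40):
  print(back,[proj(c,p-R[:,1]*back+R[:,2]*k-R[:,0]*11).round(0).tolist() for k in (-10,0,10)],proj(c,p-R[:,1]*back+R[:,0]*11))
cap("scene","s7",(150,60,310,220),4)
E
```

```text
time_s: 4.67
eef_pos: [451.8, -239.7, 99.2]
ee_rot: [-0.047, 0.046, 0.706, -0.705]
force: [0.1, -0.9, -0.7]
grip_width: -0.0
t=4.67 pos [ 451.8 -239.7   99.2] psi -0.131 tilt 0.12 F [ 0.1 -0.9 -0.7] g -0.000 shift [ 479.2  100.2 -178.4] wy None
0 [[238.0, 214.0], [254.0, 214.0], [270.0, 214.0]] [254.30873285 245.97706256]
10 [[237.0, 221.0], [254.0, 221.0], [271.0, 221.0]] [254.29887259 253.71973536]
20 [[236.0, 228.0], [254.0, 228.0], [272.0, 228.0]] [254.28795684 262.28472072]
30 [[235.0, 236.0], [254.0, 236.0], [273.0, 236.0]] [254.27581001 271.80760436]
40 [[234.0, 245.0], [254.0, 245.0], [275.0, 245.0]] [254.26221624 282.45471727]
```

View pics/w7.png

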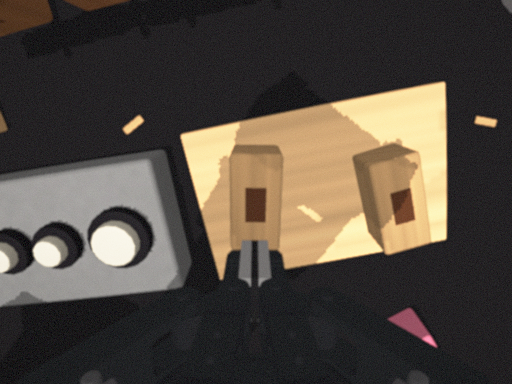

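View pics/s7.png

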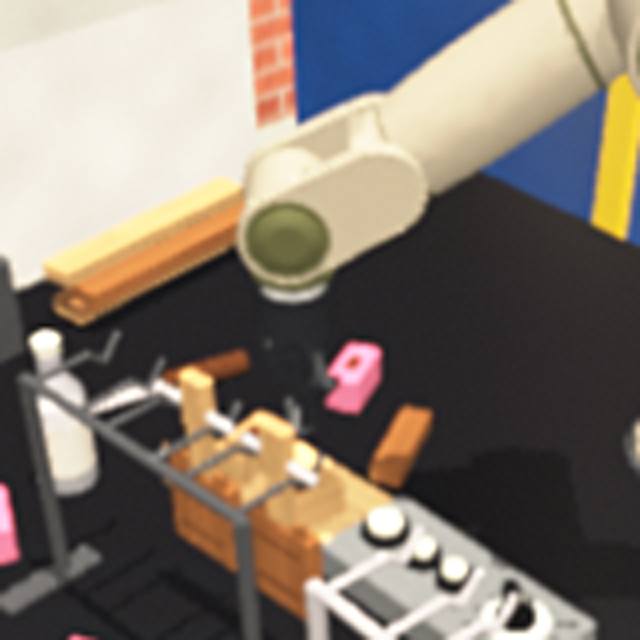

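```bash
python3 - <<'E'
from h import *
c=eyes.capture("scene"); s,R=st(); p=s["eef_pos"]
im=cv2.cvtColor(c["pixels"],cv2.COLOR_RGB2BGR); x0,y0=185,115
z=cv2.resize(im[y0:y0+75,x0:x0+90],None,fx=8,fy=8,interpolation=cv2.INTER_CUBIC)
z=(255*(z/255.)**0.45).astype(np.uint8)
for b in (0,31):
    u=(proj(c,p-R[:,1]*b)-[x0,y0]+.5)*8; cv2.drawMarker(z,(int(u[0]),int(u[1])),(0,0,255) if b==0 else (0,255,0),0,14,1)
cv2.imwrite("pics/s8.png",z)
E
```

```text
(no output)
```

View pics/s8.png

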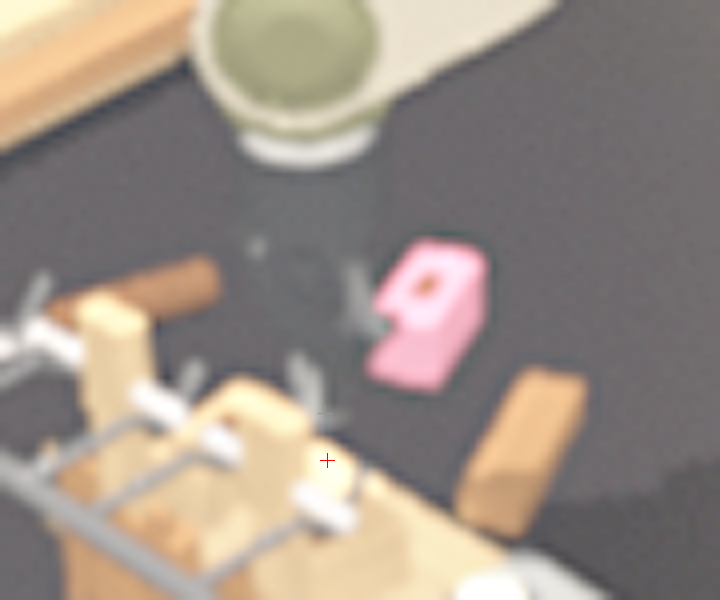

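```bash
python3 - <<'E'
from h import *
w=eyes.capture("wrist");c=eyes.capture("scene");s,R=st();p=s["eef_pos"]
x,e=tri((w,(254.5,240)),(c,(225.6,168.1)));print(x.round(1),e,(R.T@(x-p)).round(1))
cap("wrist","w9",(215,220,295,330),6)
E
```

```text
[ 452.8 -239.9  119.3] [np.float64(2.4), np.float64(2.4)] [ -0.6 -19.4  -0.2]
```

View pics/w9.png

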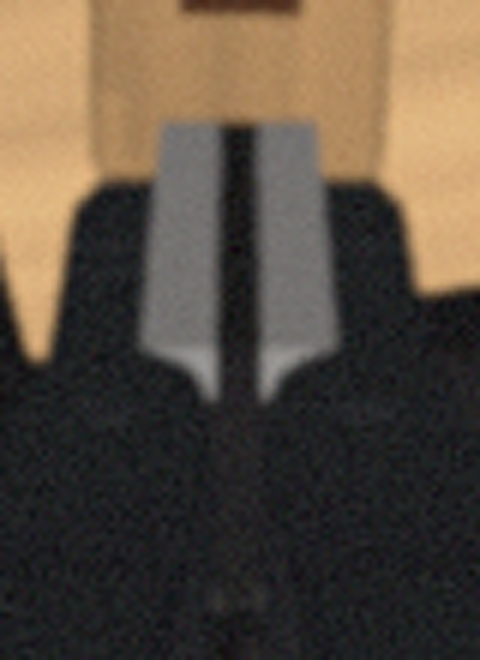

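```bash
python3 - <<'E'
from h import *
w=eyes.capture("wrist")
for u in [(164,152),(189,283),(192,170)]: print(onz(w,u,45).round(1))
E
python3 -m handwheel '[{"grip":62,"tx":0,"ty":0,"tz":0,"wx":0,"wy":0,"wz":0},{"grip":62,"tx":0,"ty":0,"tz":0,"wx":0,"wy":0,"wz":0},{"grip":62,"tx":0,"ty":0,"tz":0,"wx":0,"wy":0,"wz":0},{"grip":62,"tx":0,"ty":0,"tz":0,"wx":0,"wy":0,"wz":0},{"grip":62,"tx":0,"ty":0,"tz":0,"wx":0,"wy":0,"wz":0}]'
python3 - <<'E'
from h import *
c=cap("wrist","w10")
E
```

```text
[ 500.9 -176.7   45. ]
[ 383.3 -172.4   45. ]
[ 484.1 -195.4   45. ]
time_s: 5.43
eef_pos: [452.3, -240.1, 100.2]
ee_rot: [-0.046, 0.046, 0.706, -0.706]
force: [0.9, 0.9, 0.0]
grip_width: 0.706
```

View pics/w10.png

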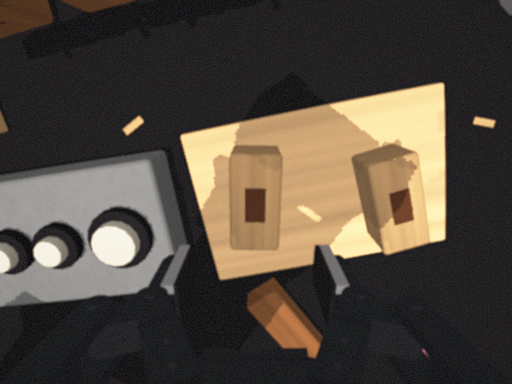

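```bash
python3 -m handwheel '[{"grip":62,"tx":0,"ty":25,"tz":0,"wx":0,"wy":0,"wz":0},{"grip":62,"tx":0,"ty":25,"tz":0,"wx":0,"wy":0,"wz":0},{"grip":62,"tx":0,"ty":25,"tz":0,"wx":0,"wy":0,"wz":0},{"grip":62,"tx":0,"ty":15,"tz":0,"wx":0,"wy":0,"wz":0},{"grip":62,"tx":0,"ty":0,"tz":0,"wx":0,"wy":0,"wz":0}]'
python3 -m handwheel '[{"grip":62,"tx":0,"ty":6,"tz":0,"wx":0,"wy":0,"wz":0},{"grip":62,"tx":0,"ty":6,"tz":0,"wx":0,"wy":0,"wz":0},{"grip":62,"tx":0,"ty":3,"tz":0,"wx":0,"wy":0,"wz":0},{"grip":62,"tx":0,"ty":0,"tz":0,"wx":0,"wy":0,"wz":0}]'
python3 - <<'E'
from h import *
go(452,-241,-8);c=cap("wrist","w11")
E
```

```text
time_s: 5.9
eef_pos: [450.8, -238.9, 7.4]
ee_rot: [-0.048, 0.045, 0.707, -0.704]
force: [-1.1, -0.6, -0.5]
grip_width: 0.725
time_s: 6.23
eef_pos: [452.3, -240.1, -4.8]
ee_rot: [0.046, -0.046, -0.706, 0.706]
force: [0.6, 0.1, -0.6]
grip_width: 0.725
t=6.23 pos [ 452.3 -240.1   -4.8] psi -0.131 tilt 0.00 F [ 0.6  0.1 -0.6] g 0.725 shift [0.2 3.2 0.9] wy None
```

View pics/w11.png

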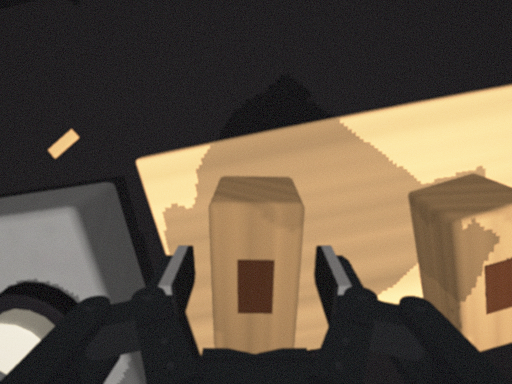

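```bash
python3 -m handwheel '[{"grip":30,"tx":0,"ty":0,"tz":-1,"wx":0,"wy":0,"wz":0},{"grip":30,"tx":0,"ty":0,"tz":0,"wx":0,"wy":0,"wz":0},{"grip":30,"tx":0,"ty":0,"tz":0,"wx":0,"wy":0,"wz":0},{"grip":30,"tx":0,"ty":0,"tz":0,"wx":0,"wy":0,"wz":0},{"grip":30,"tx":0,"ty":0,"tz":0,"wx":0,"wy":0,"wz":0}]' 40
python3 - <<'E'
from h import *
go(452,-241,-8);c=cap("wrist","w12")
E
```

```text
time_s: 6.7
eef_pos: [452.8, -239.3, -4.2]
ee_rot: [0.046, -0.047, -0.705, 0.706]
force: [0.7, 0.5, 6.9]
grip_width: 0.459
t=6.70 pos [ 452.8 -239.3   -4.2] psi -0.131 tilt 0.06 F [0.7 0.5 6.9] g 0.459 shift [0.6 3.8 1.8] wy None
```

View pics/w12.png

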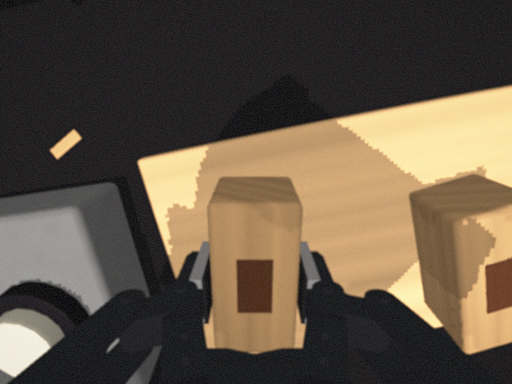

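```bash
python3 - <<'E'
from h import *
t=eyes.capture("top")
P=np.array([onz(t,u,12) for u in [(133.6,196.1),(198.6,190.7),(201.8,234.6),(135.4,239.3)]]);print(P.round(),P.mean(0).round(1))
d=P[1]+P[2]-P[0]-P[3]; print("yaw",np.arctan2(-d[0],d[1])+0, np.arctan2(d[1],d[0]))
B=np.array([onz(t,u,45) for u in [(120+303/2.8,90+300/2.8),(120+530/2.8,90+293/2.8),(120+535/2.8,90+393/2.8),(120+304/2.8,90+400/2.8)]]);print(B.round())
E
python3 -m handwheel '[{"grip":30,"tx":0,"ty":-35,"tz":0,"wx":0,"wy":0,"wz":0},{"grip":30,"tx":0,"ty":-35,"tz":0,"wx":0,"wy":0,"wz":0},{"grip":30,"tx":0,"ty":-35,"tz":0,"wx":0,"wy":-0.12,"wz":0},{"grip":30,"tx":0,"ty":-35,"tz":0,"wx":0,"wy":0,"wz":0},{"grip":30,"tx":0,"ty":0,"tz":0,"wx":0,"wy":0,"wz":0}]' 40
python3 - <<'E'
from h import *
go(440,370,110,0);c=cap("wrist","w13")
E
```

```text
[[508. 447.  12.]
 [522. 218.  12.]
 [369. 207.  12.]
 [357. 439.  12.]] [439.1 327.7  12. ]
yaw -3.08571361886983 -1.5149172920749336
[[ 492.  112.   45.]
 [ 494. -164.   45.]
 [ 373. -165.   45.]
 [ 371.  113.   45.]]
time_s: 7.22
eef_pos: [454.7, -240.9, 141.5]
ee_rot: [0.001, -0.007, -0.705, 0.71]
force: [-0.0, -0.3, -0.7]
grip_width: 0.463
t=7.22 pos [ 454.7 -240.9  141.5] psi -0.011 tilt 0.62 F [-0.  -0.3 -0.7] g 0.463 shift [  21.4   27.  -610.9] wy -0.011
```

View pics/w13.png

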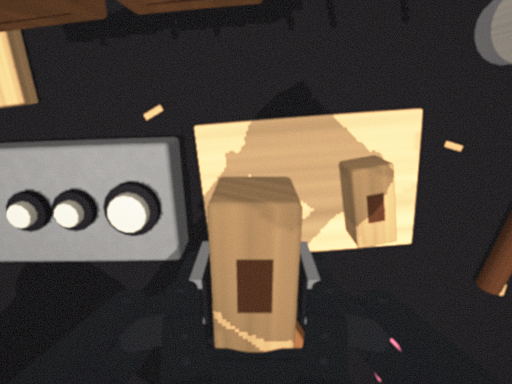

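```bash
python3 -m handwheel '[{"grip":30,"tx":1,"ty":0,"tz":-38,"wx":0,"wy":0,"wz":0},{"grip":30,"tx":1,"ty":0,"tz":-38,"wx":0,"wy":0,"wz":0},{"grip":30,"tx":1,"ty":0,"tz":-38,"wx":0,"wy":0,"wz":0},{"grip":30,"tx":1,"ty":0,"tz":-38,"wx":0,"wy":0,"wz":0},{"grip":30,"tx":1,"ty":0,"tz":-38,"wx":0,"wy":0,"wz":0},{"grip":30,"tx":1,"ty":0,"tz":-38,"wx":0,"wy":0,"wz":0},{"grip":30,"tx":1,"ty":0,"tz":-38,"wx":0,"wy":0,"wz":0},{"grip":30,"tx":1,"ty":0,"tz":-38,"wx":0,"wy":0,"wz":0},{"grip":30,"tx":1,"ty":0,"tz":-38,"wx":0,"wy":0,"wz":0},{"grip":30,"tx":1,"ty":0,"tz":-38,"wx":0,"wy":0,"wz":0}]'
python3 -m handwheel '[{"grip":30,"tx":1,"ty":0,"tz":-38,"wx":0,"wy":0,"wz":0},{"grip":30,"tx":1,"ty":0,"tz":-38,"wx":0,"wy":0,"wz":0},{"grip":30,"tx":1,"ty":0,"tz":-38,"wx":0,"wy":0,"wz":0},{"grip":30,"tx":1,"ty":0,"tz":-38,"wx":0,"wy":0,"wz":0},{"grip":30,"tx":1,"ty":0,"tz":-38,"wx":0,"wy":0,"wz":0},{"grip":30,"tx":1,"ty":0,"tz":-38,"wx":0,"wy":0,"wz":0},{"grip":30,"tx":1,"ty":0,"tz":0,"wx":0,"wy":-0.05,"wz":0},{"grip":30,"tx":0,"ty":0,"tz":0,"wx":0,"wy":0,"wz":0},{"grip":30,"tx":0,"ty":0,"tz":0,"wx":0,"wy":0,"wz":0}]'
python3 - <<'E'
from h import *
go(437,378,-9,0.056);c=cap("wrist","w14")
E
```

```text
time_s: 8.1
eef_pos: [445.5, 142.8, 133.8]
ee_rot: [0.005, -0.003, -0.707, 0.707]
force: [0.9, 0.4, -1.1]
grip_width: 0.461
time_s: 8.85
eef_pos: [441.6, 368.5, 133.7]
ee_rot: [-0.013, 0.014, -0.706, 0.707]
force: [-0.7, -0.9, -1.6]
grip_width: 0.461
t=8.85 pos [441.6 368.5 133.7] psi 0.038 tilt 0.16 F [-0.7 -0.9 -1.6] g 0.461 shift [  3.9 142.7  -9.9] wy -0.018
```

View pics/w14.png

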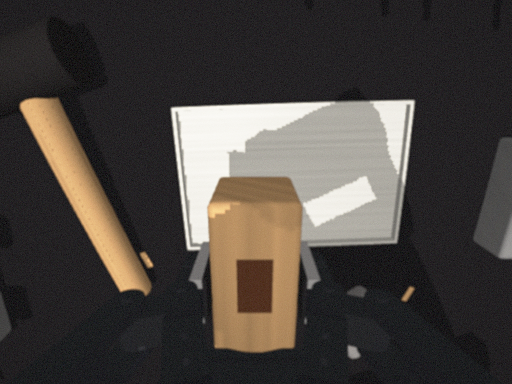

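```bash
python3 - <<'E'
from h import *
w=eyes.capture("wrist")
P=np.array([onz(w,u,12) for u in [(173,107),(413,100),(398,243),(187,250)]]);print(P.round(),P.mean(0).round(1)); t=eyes.capture("top")
for a,b in [((173,107),(133.6,196.1)),((413,100),(198.6,190.7)),((398,243),(201.8,234.6))]: print(tri((w,a),(t,b)))
d=P[1]+P[2]-P[0]-P[3];print(np.arctan2(d[0],-d[1]))
E
```

```text
[[510. 447.  12.]
 [526. 220.  12.]
 [375. 207.  12.]
 [358. 439.  12.]] [442.1 328.3  12. ]
(array([509.40006103, 449.28988271,   4.74850881]), [np.float64(0.0), np.float64(0.0)])
(array([524.26285688, 217.87279127,   7.12749927]), [np.float64(1.4), np.float64(1.4)])
(array([371.09823042, 206.0742155 ,   8.36468574]), [np.float64(2.4), np.float64(2.4)])
0.07046258353877664
```

```bash
python3 -m handwheel '[{"grip":30,"tx":3,"ty":30,"tz":-10,"wx":0,"wy":-0.02,"wz":0},{"grip":30,"tx":0,"ty":35,"tz":0,"wx":0,"wy":0,"wz":0},{"grip":30,"tx":0,"ty":35,"tz":0,"wx":0,"wy":0,"wz":0},{"grip":30,"tx":0,"ty":30,"tz":0,"wx":0,"wy":0,"wz":0},{"grip":30,"tx":0,"ty":8,"tz":0,"wx":0,"wy":0,"wz":0},{"grip":30,"tx":0,"ty":2,"tz":0,"wx":0,"wy":0,"wz":0},{"grip":30,"tx":0,"ty":0,"tz":0,"wx":0,"wy":0,"wz":0}]'
python3 - <<'E'
from h import *
go(438,378,-10,0.056);c=cap("wrist","w15")
E
```

```text
time_s: 9.58
eef_pos: [439.6, 378.9, -3.8]
ee_rot: [0.021, -0.02, 0.707, -0.707]
force: [0.5, 0.6, -2.1]
grip_width: 0.46
t=9.58 pos [439.6 378.9  -3.8] psi 0.058 tilt 0.07 F [ 0.5  0.6 -2.1] g 0.460 shift [1.7 6.2 0.8] wy 0.002
```

View pics/w15.png

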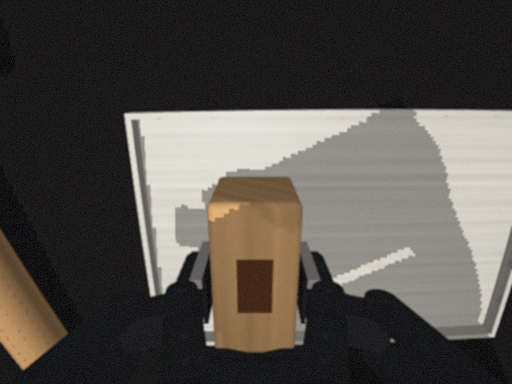

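```bash
python3 -m handwheel '[{"grip":30,"tx":0,"ty":3,"tz":0,"wx":0,"wy":0,"wz":0},{"grip":30,"tx":0,"ty":2,"tz":0,"wx":0,"wy":0,"wz":0},{"grip":30,"tx":0,"ty":0,"tz":0,"wx":0,"wy":0,"wz":0}]'
python3 -m handwheel '[{"grip":56,"tx":0,"ty":0,"tz":0,"wx":0,"wy":0,"wz":0},{"grip":56,"tx":0,"ty":0,"tz":0,"wx":0,"wy":0,"wz":0},{"grip":56,"tx":0,"ty":0,"tz":0,"wx":0,"wy":0,"wz":0},{"grip":56,"tx":0,"ty":-20,"tz":0,"wx":0,"wy":0,"wz":0},{"grip":56,"tx":0,"ty":-40,"tz":0,"wx":0,"wy":0,"wz":0},{"grip":56,"tx":0,"ty":-40,"tz":0,"wx":0,"wy":0,"wz":0},{"grip":56,"tx":0,"ty":-40,"tz":0,"wx":0,"wy":0,"wz":0},{"grip":56,"tx":0,"ty":0,"tz":0,"wx":0,"wy":0,"wz":0}]'
python3 - <<'E'
from h import *
go(435,-355,130,0.17);c=cap("wrist","w16");cap("top","t16",(120,90,400,250),2.8)
E
```

```text
time_s: 9.88
eef_pos: [439.1, 379.1, -9.3]
ee_rot: [0.021, -0.02, 0.707, -0.707]
force: [0.6, -0.6, -0.9]
grip_width: 0.455
time_s: 10.55
eef_pos: [441.9, 380.8, 138.5]
ee_rot: [0.025, -0.017, 0.709, -0.705]
force: [0.0, 1.0, 0.1]
grip_width: 0.655
t=10.55 pos [441.9 380.8 138.5] psi 0.059 tilt 0.78 F [0.  1.  0.1] g 0.655 shift [ 50.3   3.5 734.1] wy -0.111
```

View pics/w16.png

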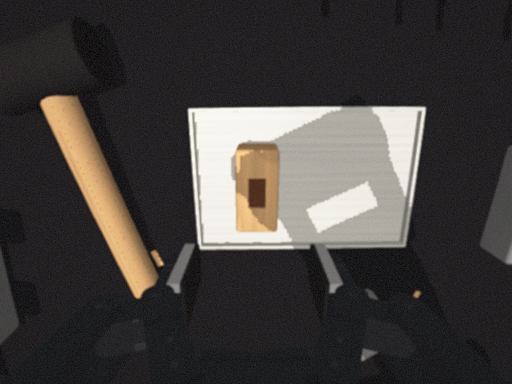

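View pics/t16.png

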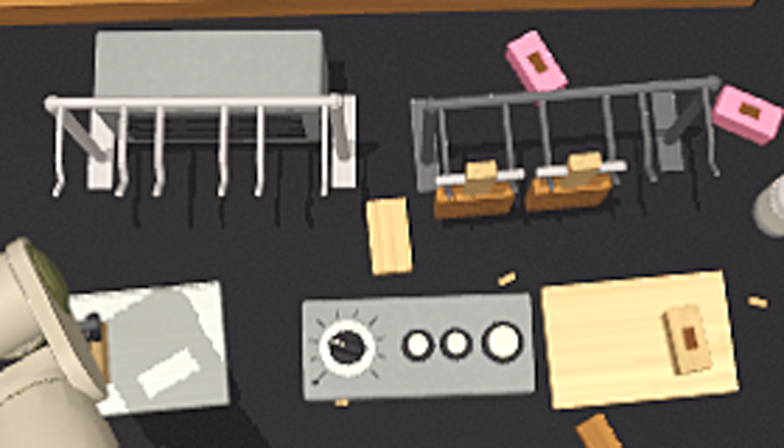

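```bash
python3 -m handwheel '[{"grip":62,"tx":2,"ty":0,"tz":38,"wx":0,"wy":0,"wz":0},{"grip":62,"tx":2,"ty":0,"tz":38,"wx":0,"wy":0,"wz":0},{"grip":62,"tx":2,"ty":0,"tz":38,"wx":0,"wy":0,"wz":0},{"grip":62,"tx":2,"ty":0,"tz":38,"wx":0,"wy":0,"wz":0},{"grip":62,"tx":2,"ty":0,"tz":38,"wx":0,"wy":0,"wz":0},{"grip":62,"tx":2,"ty":0,"tz":38,"wx":0,"wy":0,"wz":0},{"grip":62,"tx":2,"ty":0,"tz":38,"wx":0,"wy":0,"wz":0},{"grip":62,"tx":2,"ty":0,"tz":38,"wx":0,"wy":0,"wz":0},{"grip":62,"tx":3,"ty":0,"tz":38,"wx":0,"wy":0,"wz":0},{"grip":62,"tx":3,"ty":0,"tz":38,"wx":0,"wy":0,"wz":0}]'
python3 -m handwheel '[{"grip":62,"tx":3,"ty":0,"tz":38,"wx":0,"wy":0,"wz":0},{"grip":62,"tx":3,"ty":0,"tz":38,"wx":0,"wy":0,"wz":0},{"grip":62,"tx":3,"ty":0,"tz":38,"wx":0,"wy":0,"wz":0},{"grip":62,"tx":3,"ty":0,"tz":38,"wx":0,"wy":0,"wz":0},{"grip":62,"tx":3,"ty":0,"tz":38,"wx":0,"wy":0,"wz":0},{"grip":62,"tx":3,"ty":0,"tz":38,"wx":0,"wy":0,"wz":0},{"grip":62,"tx":3,"ty":0,"tz":38,"wx":0,"wy":0,"wz":0},{"grip":62,"tx":3,"ty":0,"tz":38,"wx":0,"wy":0,"wz":0},{"grip":62,"tx":3,"ty":0,"tz":38,"wx":0,"wy":0,"wz":0},{"grip":62,"tx":0,"ty":0,"tz":10,"wx":0,"wy":-0.1,"wz":0}]'
python3 -m handwheel '[{"grip":62,"tx":0,"ty":0,"tz":0,"wx":0,"wy":0,"wz":0},{"grip":62,"tx":0,"ty":0,"tz":0,"wx":0,"wy":0,"wz":0}]'
python3 - <<'E'
from h import *
go(435,-355,-5,0.17);c=cap("wrist","w17")
E
```

```text
time_s: 11.48
eef_pos: [438.1, -3.3, 129.0]
ee_rot: [0.02, -0.022, 0.707, -0.707]
force: [1.0, 0.4, -0.3]
grip_width: 0.725
time_s: 12.32
eef_pos: [431.6, -358.9, 128.3]
ee_rot: [0.054, -0.055, 0.705, -0.705]
force: [0.3, 0.2, -0.4]
grip_width: 0.725
time_s: 12.48
eef_pos: [432.4, -354.1, 128.7]
ee_rot: [0.055, -0.056, 0.706, -0.704]
force: [0.2, 0.7, 0.2]
grip_width: 0.728
t=12.48 pos [ 432.4 -354.1  128.7] psi 0.156 tilt 0.17 F [0.2 0.7 0.2] g 0.728 shift [ -2.6 133.7   1.7] wy -0.014
```

View pics/w17.png

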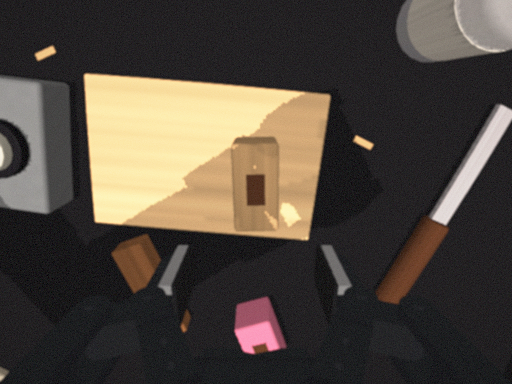

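```bash
python3 - <<'E'
from m import *
w=eyes.capture("wrist"); a=mort(w,(243,172,270,210)); print(a,onz(w,a[0],54).round(1))
print([onz(w,u,54).round(1) for u in [(232,143),(278,143),(279,229),(233,229)]])
E
python3 -m handwheel '[{"grip":62,"tx":-3,"ty":30,"tz":1,"wx":0,"wy":-0.01,"wz":0},{"grip":62,"tx":0,"ty":35,"tz":0,"wx":0,"wy":0,"wz":0},{"grip":62,"tx":0,"ty":30,"tz":0,"wx":0,"wy":0,"wz":0},{"grip":62,"tx":0,"ty":25,"tz":0,"wx":0,"wy":0,"wz":0},{"grip":62,"tx":0,"ty":12,"tz":0,"wx":0,"wy":0,"wz":0},{"grip":62,"tx":0,"ty":0,"tz":0,"wx":0,"wy":0,"wz":0},{"grip":62,"tx":0,"ty":0,"tz":0,"wx":0,"wy":0,"wz":0}]'
python3 - <<'E'
from h import *
go(437,-355,-5,0.17);c=cap("wrist","w18")
E
```

```text
(array([255.96, 189.85]), np.int32(609)) [ 436.1 -354.3   54. ]
[array([ 472.8, -328.5,   54. ]), array([ 478.8, -365.8,   54. ]), array([ 402.9, -380.7,   54. ]), array([ 396.3, -339.8,   54. ])]
time_s: 13.17
eef_pos: [436.5, -354.9, -1.0]
ee_rot: [-0.06, 0.06, -0.704, 0.705]
force: [0.3, 0.1, 0.6]
grip_width: 0.725
t=13.17 pos [ 436.5 -354.9   -1. ] psi 0.169 tilt 0.03 F [0.3 0.1 0.6] g 0.725 shift [-0.4  4.   0.2] wy -0.001
```

View pics/w18.png

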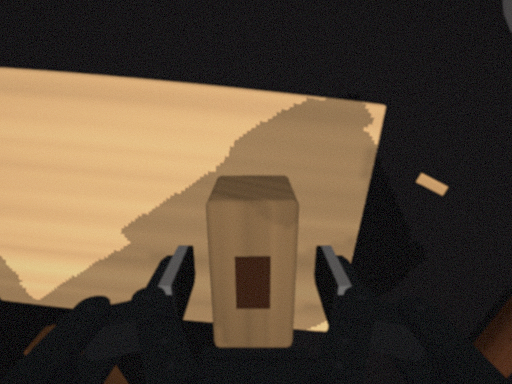

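```bash
python3 -m handwheel '[{"grip":62,"tx":0,"ty":4,"tz":0,"wx":0,"wy":0,"wz":0},{"grip":30,"tx":0,"ty":0,"tz":0,"wx":0,"wy":0,"wz":0},{"grip":30,"tx":0,"ty":0,"tz":0,"wx":0,"wy":0,"wz":0},{"grip":30,"tx":0,"ty":0,"tz":0,"wx":0,"wy":0,"wz":0},{"grip":30,"tx":0,"ty":0,"tz":0,"wx":0,"wy":0,"wz":0},{"grip":30,"tx":0,"ty":0,"tz":0,"wx":0,"wy":0,"wz":0}]' 40
python3 -m handwheel '[{"grip":30,"tx":0,"ty":-35,"tz":0,"wx":0,"wy":0,"wz":0},{"grip":30,"tx":0,"ty":-35,"tz":0,"wx":0,"wy":0,"wz":0},{"grip":30,"tx":0,"ty":-35,"tz":0,"wx":0,"wy":0.11,"wz":0},{"grip":30,"tx":0,"ty":-35,"tz":0,"wx":0,"wy":0,"wz":0},{"grip":30,"tx":0,"ty":0,"tz":0,"wx":0,"wy":0,"wz":0},{"grip":30,"tx":0,"ty":0,"tz":0,"wx":0,"wy":0,"wz":0}]'
python3 - <<'E'
from h import *
go(444,278,135,0.06);c=cap("wrist","w19")
E
```

```text
time_s: 13.72
eef_pos: [436.4, -355.6, -5.0]
ee_rot: [-0.06, 0.059, -0.704, 0.705]
force: [0.1, 1.0, 5.9]
grip_width: 0.463
time_s: 14.22
eef_pos: [436.5, -355.7, 135.6]
ee_rot: [-0.022, 0.02, -0.706, 0.708]
force: [-0.3, 0.7, -2.1]
grip_width: 0.461
t=14.22 pos [ 436.5 -355.7  135.6] psi 0.059 tilt 0.19 F [-0.3  0.7 -2.1] g 0.461 shift [ -44.9   -1.  -632.2] wy -0.001
```

View pics/w19.png

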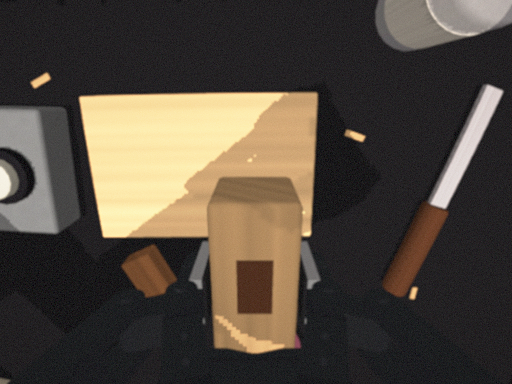

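```bash
python3 -m handwheel '[{"grip":30,"tx":-3,"ty":0,"tz":-38,"wx":0,"wy":0,"wz":0},{"grip":30,"tx":-3,"ty":0,"tz":-38,"wx":0,"wy":0,"wz":0},{"grip":30,"tx":-3,"ty":0,"tz":-38,"wx":0,"wy":0,"wz":0},{"grip":30,"tx":-3,"ty":0,"tz":-38,"wx":0,"wy":0,"wz":0},{"grip":30,"tx":-3,"ty":0,"tz":-38,"wx":0,"wy":0,"wz":0},{"grip":30,"tx":-3,"ty":0,"tz":-38,"wx":0,"wy":0,"wz":0},{"grip":30,"tx":-3,"ty":0,"tz":-38,"wx":0,"wy":0,"wz":0},{"grip":30,"tx":-3,"ty":0,"tz":-38,"wx":0,"wy":0,"wz":0},{"grip":30,"tx":-3,"ty":0,"tz":-38,"wx":0,"wy":0,"wz":0},{"grip":30,"tx":-3,"ty":0,"tz":-38,"wx":0,"wy":0,"wz":0}]'
python3 -m handwheel '[{"grip":30,"tx":-3,"ty":0,"tz":-38,"wx":0,"wy":0,"wz":0},{"grip":30,"tx":-3,"ty":0,"tz":-38,"wx":0,"wy":0,"wz":0},{"grip":30,"tx":-3,"ty":0,"tz":-38,"wx":0,"wy":0,"wz":0},{"grip":30,"tx":-3,"ty":0,"tz":-38,"wx":0,"wy":0,"wz":0},{"grip":30,"tx":-2,"ty":0,"tz":-38,"wx":0,"wy":0,"wz":0},{"grip":30,"tx":-1,"ty":0,"tz":-38,"wx":0,"wy":0,"wz":0},{"grip":30,"tx":0,"ty":0,"tz":-24,"wx":0,"wy":0,"wz":0},{"grip":30,"tx":0,"ty":0,"tz":0,"wx":0,"wy":0,"wz":0},{"grip":30,"tx":0,"ty":0,"tz":0,"wx":0,"wy":0,"wz":0}]'
python3 - <<'E'
from h import *
go(444,278,-10,0.06);c=cap("wrist","w20")
E
```

```text
time_s: 15.1
eef_pos: [442.4, 27.8, 132.6]
ee_rot: [0.02, -0.022, 0.707, -0.707]
force: [1.4, -0.0, -0.9]
grip_width: 0.46
time_s: 15.85
eef_pos: [442.7, 278.8, 132.3]
ee_rot: [-0.02, 0.023, -0.706, 0.707]
force: [-0.2, -0.6, -0.8]
grip_width: 0.462
t=15.85 pos [442.7 278.8 132.3] psi 0.061 tilt 0.21 F [-0.2 -0.6 -0.8] g 0.462 shift [ -1.7 142.3   0.7] wy 0.001
```

View pics/w20.png

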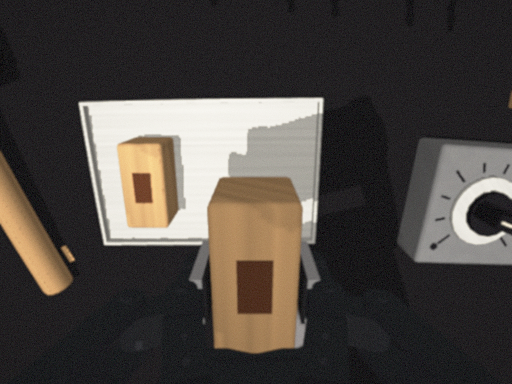

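```bash
python3 -m handwheel '[{"grip":30,"tx":-1,"ty":35,"tz":0,"wx":0,"wy":0,"wz":0},{"grip":30,"tx":0,"ty":35,"tz":0,"wx":0,"wy":0,"wz":0},{"grip":30,"tx":0,"ty":35,"tz":0,"wx":0,"wy":0,"wz":0},{"grip":30,"tx":0,"ty":22,"tz":0,"wx":0,"wy":0,"wz":0},{"grip":30,"tx":0,"ty":8,"tz":0,"wx":0,"wy":0,"wz":0},{"grip":30,"tx":0,"ty":4,"tz":0,"wx":0,"wy":0,"wz":0},{"grip":30,"tx":0,"ty":2,"tz":0,"wx":0,"wy":0,"wz":0},{"grip":30,"tx":0,"ty":0,"tz":0,"wx":0,"wy":0,"wz":0},{"grip":30,"tx":0,"ty":0,"tz":0,"wx":0,"wy":0,"wz":0}]'
python3 -m handwheel '[{"grip":56,"tx":0,"ty":0,"tz":0,"wx":0,"wy":0,"wz":0},{"grip":56,"tx":0,"ty":0,"tz":0,"wx":0,"wy":0,"wz":0},{"grip":56,"tx":0,"ty":0,"tz":0,"wx":0,"wy":0,"wz":0},{"grip":56,"tx":0,"ty":-20,"tz":0,"wx":0,"wy":0,"wz":0},{"grip":56,"tx":0,"ty":-40,"tz":0,"wx":0,"wy":0,"wz":0},{"grip":56,"tx":0,"ty":-40,"tz":0,"wx":0,"wy":0,"wz":0},{"grip":56,"tx":0,"ty":-40,"tz":0,"wx":0,"wy":0,"wz":0},{"grip":56,"tx":0,"ty":-40,"tz":0,"wx":0,"wy":0,"wz":0},{"grip":56,"tx":0,"ty":0,"tz":0,"wx":0,"wy":0,"wz":0}]'
python3 - <<'E'
from h import *
go(444,278,-10,0.06);c=cap("wrist","w21")
E
```

```text
time_s: 16.65
eef_pos: [445.7, 278.5, -5.5]
ee_rot: [0.021, -0.02, 0.707, -0.707]
force: [-0.7, 0.1, -1.4]
grip_width: 0.464
time_s: 17.4
eef_pos: [447.8, 279.6, 181.2]
ee_rot: [0.026, -0.016, 0.708, -0.705]
force: [1.6, 0.5, 1.1]
grip_width: 0.653
t=17.40 pos [447.8 279.6 181.2] psi 0.059 tilt 0.79 F [1.6 0.5 1.1] g 0.653 shift [  6.4 191.2   2.1] wy -0.001
```

View pics/w21.png

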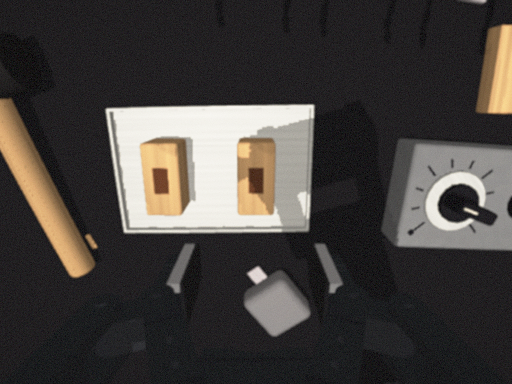

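```bash
python3 -m handwheel '[{"grip":70,"tx":-5,"ty":-35,"tz":10,"wx":0,"wy":0,"wz":0},{"grip":70,"tx":-15,"ty":-35,"tz":10,"wx":0,"wy":0,"wz":0},{"grip":70,"tx":-15,"ty":-35,"tz":10,"wx":0,"wy":0,"wz":0},{"grip":70,"tx":-15,"ty":-35,"tz":10,"wx":0,"wy":0,"wz":0},{"grip":70,"tx":-15,"ty":-10,"tz":25,"wx":0,"wy":0.06,"wz":0},{"grip":70,"tx":0,"ty":0,"tz":0,"wx":0,"wy":0,"wz":0},{"grip":70,"tx":0,"ty":0,"tz":0,"wx":0,"wy":0,"wz":0}]'
python3 - <<'E'
from h import *
import pickle
go(510,-60,330,0);c=cap("wrist","w22"); pickle.dump(c,open("w22.pkl","wb"))
E
python3 -m handwheel '[{"grip":70,"tx":0,"ty":0,"tz":38,"wx":0,"wy":0,"wz":0},{"grip":70,"tx":0,"ty":0,"tz":38,"wx":0,"wy":0,"wz":0},{"grip":70,"tx":0,"ty":0,"tz":30,"wx":0,"wy":0,"wz":0},{"grip":70,"tx":0,"ty":0,"tz":0,"wx":0,"wy":0,"wz":0},{"grip":70,"tx":0,"ty":0,"tz":0,"wx":0,"wy":0,"wz":0}]'
python3 - <<'E'
from h import *
import pickle
go(510,-60,330,0);c=cap("wrist","w23"); pickle.dump(c,open("w23.pkl","wb"))
E
```

```text
time_s: 18.03
eef_pos: [514.0, 216.6, 321.9]
ee_rot: [0.002, -0.0, -0.707, 0.707]
force: [-1.2, -0.2, -0.8]
grip_width: 0.82
t=18.03 pos [514.  216.6 321.9] psi -0.003 tilt 0.09 F [-1.2 -0.2 -0.8] g 0.820 shift [  3.2  -8.  276.6] wy -0.003
time_s: 18.5
eef_pos: [512.8, 111.2, 322.1]
ee_rot: [-0.001, -0.0, 0.707, -0.707]
force: [-0.5, 0.2, 1.0]
grip_width: 0.82
t=18.50 pos [512.8 111.2 322.1] psi -0.002 tilt 0.12 F [-0.5  0.2  1. ] g 0.820 shift [  2.5  -7.9 171.2] wy -0.002
```

View pics/w22.png

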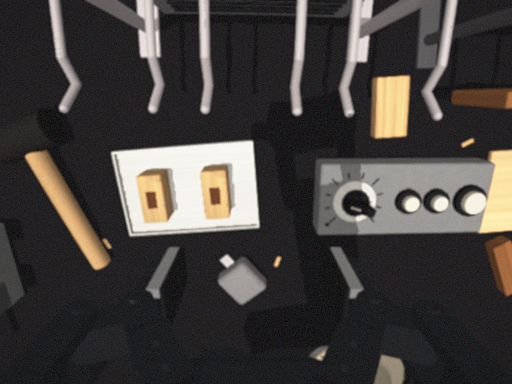

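View pics/w23.png

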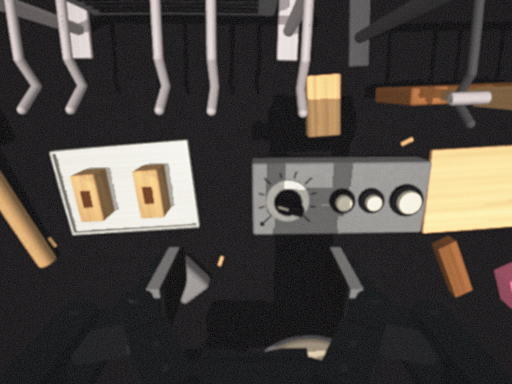

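```bash
python3 - <<'E'
import pickle,cv2
for n in ("w22","w23"):
    c=pickle.load(open(n+".pkl","rb")); im=cv2.cvtColor(c["pixels"],cv2.COLOR_RGB2BGR)
    for k,(a,b) in enumerate([(0,260),(250,510)]):
        z=cv2.resize(im[30:130,a:b],None,fx=3,fy=3,interpolation=cv2.INTER_CUBIC); 
        if k==0: Z=z
        else: cv2.imwrite(f"pics/{n}z.png",cv2.vconcat([Z,z]))
E
```

```text
(no output)
```

View pics/w22z.png

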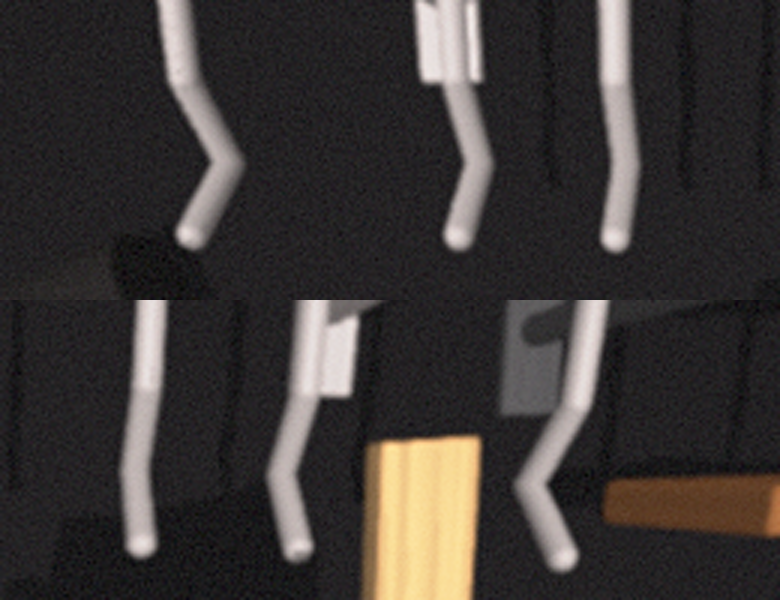

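View pics/w23z.png

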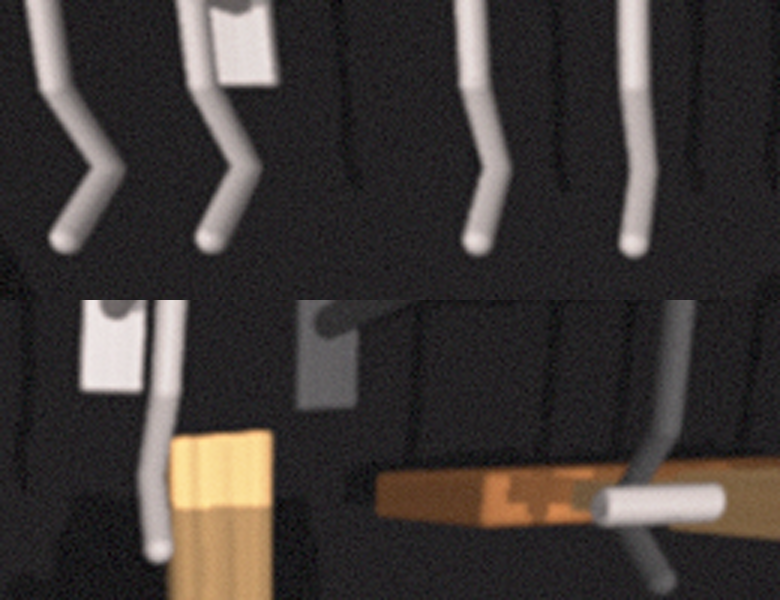

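```bash
cat > dry.py <<'E'
from h import *
import pickle
A=pickle.load(open("w22.pkl","rb"));B=pickle.load(open("w23.pkl","rb"))
def px(x,y): return (x/3,30+y/3) if y<300 else (250+x/3,30+(y-300)/3)
Va=[(478,165),(624,165),(137,470),(284,475),(531,484)];Ta=[(458,237),(615,238),(141,543),(298,547),(564,556)]
Vb=[(108,168),(245,168),(496,170),(644,172),(154,475)];Tb=[(65,238),(211,239),(478,241),(634,243),(158,549)]
V=[];T=[]
for i in range(5):
    v,e=tri((A,px(*Va[i])),(B,px(*Vb[i])));t,f=tri((A,px(*Ta[i])),(B,px(*Tb[i])))
    print(i+2,"V",v.round(1),e,"T",t.round(1),f);V.append(v);T.append(t)
zv=np.mean(V,0)[2];zt=np.mean(T,0)[2]
print("h1",onz(A,px(228,165),zv),onz(A,px(192,235),zt))
E
python3 dry.py
```

```text
2 V [603.9 293.8 235.9] [np.float64(0.2), np.float64(0.2)] T [585.9 294.  257.9] [np.float64(0.3), np.float64(0.3)]
3 V [603.1 253.9 235.9] [np.float64(0.2), np.float64(0.2)] T [585.  253.8 257.9] [np.float64(0.0), np.float64(0.0)]
4 V [601.4 183.  238.7] [np.float64(0.3), np.float64(0.3)] T [583.5 183.8 257.6] [np.float64(0.1), np.float64(0.1)]
5 V [600.4 143.  238.2] [np.float64(0.3), np.float64(0.3)] T [582.7 143.7 258.4] [np.float64(0.1), np.float64(0.1)]
6 V [599.3  72.5 235.4] [np.float64(0.0), np.float64(0.0)] T [581.3  74.3 259.8] [np.float64(0.2), np.float64(0.2)]
h1 [605.10768875 363.29667697 236.80541906] [587.41124065 363.66187671 258.31319927]
```

```bash
python3 -m handwheel '[{"grip":70,"tx":0,"ty":-5,"tz":38,"wx":0,"wy":0,"wz":0},{"grip":70,"tx":0,"ty":-5,"tz":38,"wx":0,"wy":0,"wz":0},{"grip":70,"tx":0,"ty":0,"tz":38,"wx":0,"wy":0,"wz":0},{"grip":70,"tx":0,"ty":0,"tz":38,"wx":0,"wy":0,"wz":0},{"grip":70,"tx":0,"ty":0,"tz":38,"wx":0,"wy":0,"wz":0},{"grip":70,"tx":0,"ty":0,"tz":0,"wx":0,"wy":0,"wz":0},{"grip":70,"tx":0,"ty":0,"tz":0,"wx":0,"wy":0,"wz":0}]'
python3 - <<'E'
from h import *
import pickle
go(510,-60,330,0);c=cap("wrist","w24"); pickle.dump(c,open("w24.pkl","wb"))
E
python3 -m handwheel '[{"grip":70,"tx":0,"ty":0,"tz":38,"wx":0,"wy":0,"wz":0},{"grip":70,"tx":0,"ty":0,"tz":38,"wx":0,"wy":0,"wz":0},{"grip":70,"tx":0,"ty":0,"tz":34,"wx":0,"wy":0,"wz":0},{"grip":70,"tx":0,"ty":0,"tz":0,"wx":0,"wy":0,"wz":0},{"grip":70,"tx":0,"ty":0,"tz":0,"wx":0,"wy":0,"wz":0}]'
python3 - <<'E'
from h import *
import pickle
go(510,-60,330,0);c=cap("wrist","w25"); pickle.dump(c,open("w25.pkl","wb"))
E
```

```text
time_s: 19.13
eef_pos: [513.3, -78.6, 332.3]
ee_rot: [-0.001, 0.0, 0.707, -0.707]
force: [1.0, 0.3, -0.3]
grip_width: 0.821
t=19.13 pos [513.3 -78.6 332.3] psi -0.002 tilt 0.10 F [ 1.   0.3 -0.3] g 0.821 shift [  3.3   2.4 -18.6] wy -0.002
time_s: 19.6
eef_pos: [513.5, -187.9, 332.6]
ee_rot: [-0.0, -0.0, 0.707, -0.707]
force: [-0.2, -0.5, -0.6]
grip_width: 0.817
t=19.60 pos [ 513.5 -187.9  332.6] psi -0.001 tilt 0.07 F [-0.2 -0.5 -0.6] g 0.817 shift [   3.6    2.7 -127.8] wy -0.001
```

View pics/w24.png

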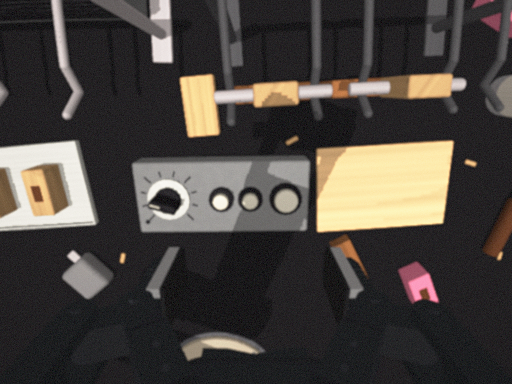

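View pics/w25.png

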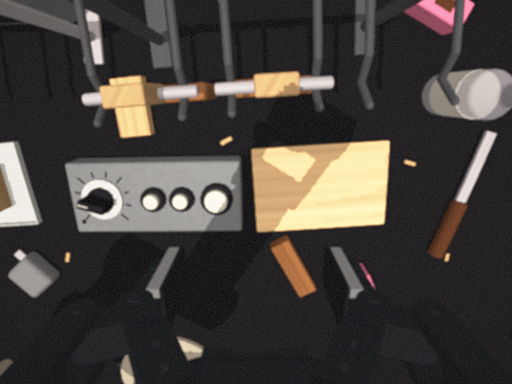

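```bash
python3 - <<'E'
import pickle,cv2
for n,(a,b) in (("w24",(200,480)),("w25",(70,350))):
    c=pickle.load(open(n+".pkl","rb")); im=cv2.cvtColor(c["pixels"],cv2.COLOR_RGB2BGR)
    cv2.imwrite(f"pics/{n}z.png",cv2.resize(im[55:125,a:b],None,fx=2.8,fy=4,interpolation=cv2.INTER_CUBIC))
E
```

```text
(no output)
```

View pics/w24z.png

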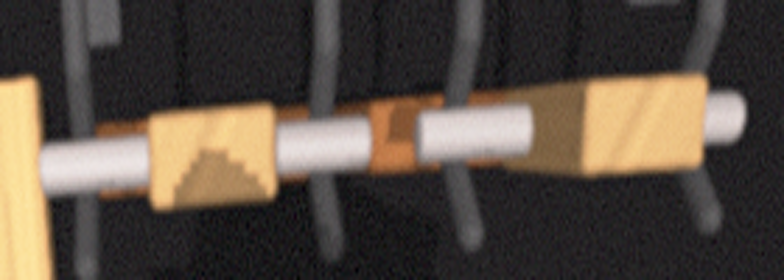

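View pics/w25z.png

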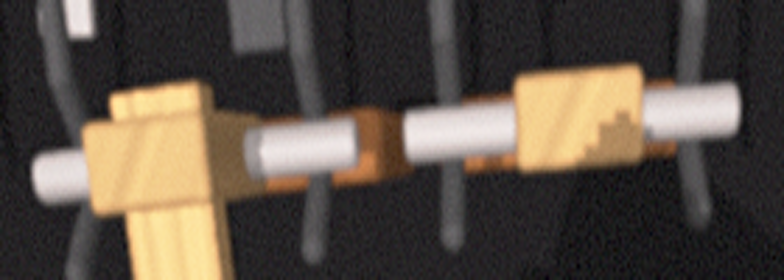

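```bash
python3 - <<'E'
from h import *
import pickle
A=pickle.load(open("w24.pkl","rb"));B=pickle.load(open("w25.pkl","rb"))
fa=lambda p:(200+p[0]/2.8-.3,55+p[1]/4-.4); fb=lambda p:(70+p[0]/2.8-.3,55+p[1]/4-.4)
for n,a,b in [("+y",[(150,114),(272,103),(276,199),(153,210)],[(85,123),(207,112),(213,202),(97,214)]),("mid",[(586,84),(706,74),(702,165),(583,175)],[(517,75),(640,66),(641,161),(519,170)])]:
    P=[tri((A,fa(p)),(B,fb(q))) for p,q in zip(a,b)]
    X=np.array([p[0] for p in P]); print(n,X.round(1).tolist(),[p[1][0] for p in P]); print(X.mean(0).round(1))
    d=X[0]+X[3]-X[1]-X[2]; print("yaw",np.arctan2(-d[0],d[1]))
    C=tri((A,np.mean([fa(p) for p in a],0)),(B,np.mean([fb(p) for p in b],0))); print(C)
# tips
for p,q in [((330,255),(313,0)),]: pass
for p,q in [((86,272),(75,275)),((330,252),(313,253)),((470,242),(453,243)),((709,222),(699,217))]:
    print("tip",tri((A,fa(p)),(B,fb(q))))
t=eyes.capture("top")
for u in [(120+480/2.8,90+170/2.8),(120+584/2.8,90+160/2.8)]: print(onz(t,u,280).round())
E
```

```text
+y [[602.6, -78.0, 282.0], [604.3, -108.8, 279.3], [588.4, -110.0, 282.7], [586.5, -78.8, 281.6]] [np.float64(0.1), np.float64(0.3), np.float64(0.1), np.float64(0.2)]
[595.4 -93.9 281.4]
yaw 0.056817299789237156
(array([595.47283641, -93.90627002, 281.15879965]), [np.float64(0.0), np.float64(0.0)])
mid [[609.0, -187.9, 281.6], [611.0, -218.3, 282.9], [595.3, -219.0, 284.5], [593.3, -188.4, 283.3]] [np.float64(0.4), np.float64(0.1), np.float64(0.2), np.float64(0.1)]
[ 602.2 -203.4  283.1]
yaw 0.06377338812483853
(array([ 602.18103656, -203.47664707,  282.86283908]), [np.float64(0.0), np.float64(0.0)])
tip (array([573.75249878, -59.59201209, 259.17232746]), [np.float64(0.2), np.float64(0.2)])
tip (array([ 577.43200478, -129.36400638,  257.79450985]), [np.float64(0.1), np.float64(0.1)])
tip (array([ 579.44325215, -169.63902487,  257.84345539]), [np.float64(0.1), np.float64(0.1)])
tip (array([ 584.54781414, -239.46833048,  258.59592621]), [np.float64(0.0), np.float64(0.0)])
[593. -92. 280.]
[ 602. -202.  280.]
```

```bash
python3 -m handwheel '[{"grip":60,"tx":0,"ty":0,"tz":0,"wx":0,"wy":-0.124,"wz":0},{"grip":60,"tx":0,"ty":0,"tz":0,"wx":0,"wy":-0.124,"wz":0},{"grip":60,"tx":0,"ty":0,"tz":0,"wx":0,"wy":-0.124,"wz":0},{"grip":60,"tx":0,"ty":0,"tz":0,"wx":0,"wy":-0.124,"wz":0},{"grip":60,"tx":0,"ty":0,"tz":0,"wx":0,"wy":-0.124,"wz":0},{"grip":60,"tx":0,"ty":0,"tz":0,"wx":0,"wy":-0.124,"wz":0},{"grip":60,"tx":0,"ty":0,"tz":0,"wx":0,"wy":-0.124,"wz":0},{"grip":60,"tx":0,"ty":0,"tz":0,"wx":0,"wy":-0.124,"wz":0},{"grip":60,"tx":0,"ty":0,"tz":0,"wx":0,"wy":-0.124,"wz":0},{"grip":60,"tx":0,"ty":0,"tz":0,"wx":0,"wy":-0.124,"wz":0}]'
python3 -m handwheel '[{"grip":60,"tx":0,"ty":0,"tz":0,"wx":0,"wy":-0.124,"wz":0},{"grip":60,"tx":0,"ty":0,"tz":0,"wx":0,"wy":-0.124,"wz":0},{"grip":60,"tx":0,"ty":0,"tz":0,"wx":0,"wy":-0.124,"wz":0},{"grip":60,"tx":0,"ty":0,"tz":0,"wx":0,"wy":-0.02,"wz":0},{"grip":60,"tx":0,"ty":0,"tz":0,"wx":0,"wy":0,"wz":0},{"grip":60,"tx":0,"ty":0,"tz":0,"wx":0,"wy":0,"wz":0}]' 80
python3 - <<'E'
from h import *
go(595.4,-93.9,300,1.571+0.06); print(sense()["joints"].round(2))
E
```

```text
time_s: 20.53
eef_pos: [513.5, -186.5, 333.6]
ee_rot: [-0.413, 0.413, -0.574, 0.574]
force: [-0.2, 0.6, -0.3]
grip_width: 0.709
time_s: 21.03
eef_pos: [513.3, -187.7, 333.4]
ee_rot: [0.514, -0.514, 0.485, -0.485]
force: [-0.8, -0.0, 0.9]
grip_width: 0.702
t=21.03 pos [ 513.3 -187.7  333.4] psi 1.629 tilt 0.02 F [-0.8 -0.   0.9] g 0.702 shift [-88.8  33.4  87.4] wy -0.002
[-0.57  0.31  1.16  0.    1.67 -0.62]
```

Move above panel A (+y place) at reported z 300 and look.

```bash
python3 -m handwheel '[{"grip":60,"tx":-22,"ty":8,"tz":22,"wx":0,"wy":0,"wz":0},{"grip":60,"tx":-22,"ty":8,"tz":22,"wx":0,"wy":0,"wz":0},{"grip":60,"tx":-22,"ty":8,"tz":22,"wx":0,"wy":0,"wz":0},{"grip":60,"tx":-22,"ty":8,"tz":21,"wx":0,"wy":0,"wz":0},{"grip":60,"tx":0,"ty":0,"tz":0,"wx":0,"wy":0,"wz":0},{"grip":60,"tx":0,"ty":0,"tz":0,"wx":0,"wy":0,"wz":0}]'
python3 - <<'E'
from h import *
import pickle
go(595.4,-93.9,221,1.571+0.06);c=cap("wrist","w26"); pickle.dump(c,open("w26.pkl","wb"))
E
```

```text
time_s: 21.53
eef_pos: [595.0, -94.1, 300.4]
ee_rot: [-0.515, 0.515, -0.485, 0.484]
force: [-0.4, -0.2, 0.3]
grip_width: 0.702
t=21.53 pos [595.  -94.1 300.4] psi 1.631 tilt 0.08 F [-0.4 -0.2  0.3] g 0.702 shift [-0.2 79.4  0.5] wy 0.0
```

View pics/w26.png

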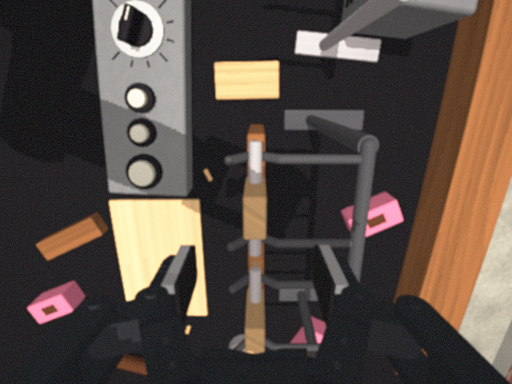

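```bash
python3 -m handwheel '[{"grip":60,"tx":0,"ty":20,"tz":0,"wx":0,"wy":0,"wz":0},{"grip":60,"tx":0,"ty":20,"tz":0,"wx":0,"wy":0,"wz":0},{"grip":60,"tx":0,"ty":20,"tz":0,"wx":0,"wy":0,"wz":0},{"grip":60,"tx":0,"ty":14,"tz":0,"wx":0,"wy":0,"wz":0},{"grip":60,"tx":0,"ty":5,"tz":0,"wx":0,"wy":0,"wz":0},{"grip":60,"tx":0,"ty":0,"tz":0,"wx":0,"wy":0,"wz":0},{"grip":60,"tx":0,"ty":0,"tz":0,"wx":0,"wy":0,"wz":0}]'
python3 - <<'E'
from h import *
go(595.4,-93.9,221,1.571+0.06);c=cap("wrist","w27");cap("scene","s27",(150,110,300,230),5)
E
```

```text
time_s: 22.17
eef_pos: [594.7, -96.2, 223.5]
ee_rot: [0.515, -0.514, 0.485, -0.486]
force: [0.7, -0.0, 0.6]
grip_width: 0.704
t=22.17 pos [594.7 -96.2 223.5] psi 1.630 tilt 0.09 F [ 0.7 -0.   0.6] g 0.704 shift [-2.3  2.5  0.8] wy -0.001
```

View pics/w27.png

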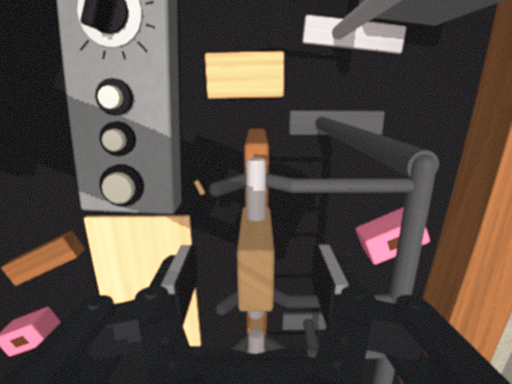

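View pics/s27.png

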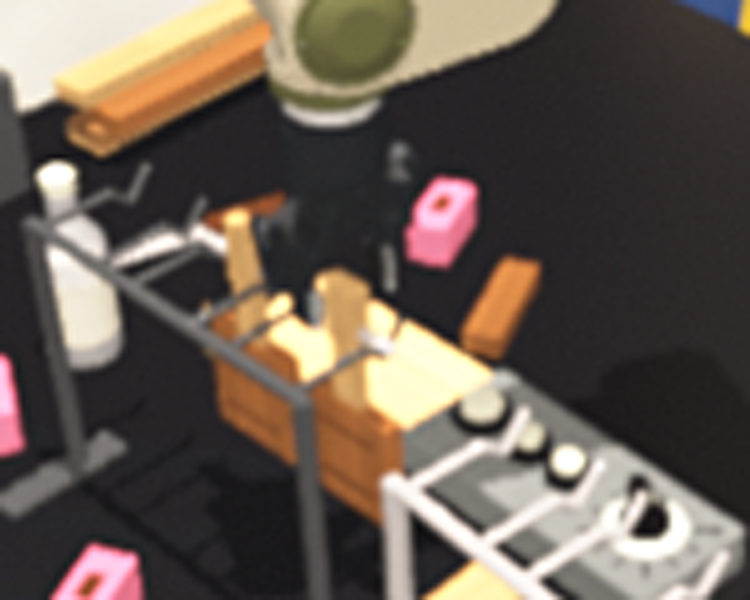

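```bash
python3 -m handwheel '[{"grip":60,"tx":-2,"ty":2,"tz":1,"wx":0,"wy":0,"wz":0},{"grip":10,"tx":0,"ty":0,"tz":0,"wx":0,"wy":0,"wz":0},{"grip":10,"tx":0,"ty":0,"tz":0,"wx":0,"wy":0,"wz":0},{"grip":10,"tx":0,"ty":0,"tz":0,"wx":0,"wy":0,"wz":0},{"grip":10,"tx":0,"ty":0,"tz":0,"wx":0,"wy":0,"wz":0},{"grip":10,"tx":0,"ty":0,"tz":0,"wx":0,"wy":0,"wz":0},{"grip":10,"tx":0,"ty":0,"tz":0,"wx":0,"wy":0,"wz":0}]' 90
python3 - <<'E'
from h import *
go(595.4,-93.9,221,1.571+0.06);c=cap("wrist","w28")
E
```

```text
time_s: 22.85
eef_pos: [595.3, -93.6, 220.4]
ee_rot: [-0.515, 0.515, -0.485, 0.485]
force: [-3.0, -0.2, 2.6]
grip_width: 0.172
t=22.85 pos [595.3 -93.6 220.4] psi 1.631 tilt 0.02 F [-3.  -0.2  2.6] g 0.172 shift [ 0.3 -0.6  0.1] wy -0.0
```

View pics/w28.png

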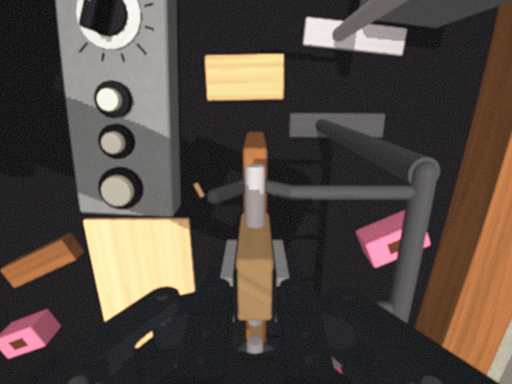

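```bash
python3 -m handwheel '[{"grip":10,"tx":0,"ty":-6,"tz":0,"wx":0,"wy":0,"wz":0},{"grip":10,"tx":0,"ty":-10,"tz":0,"wx":0,"wy":0,"wz":0},{"grip":10,"tx":0,"ty":-10,"tz":0,"wx":0,"wy":0,"wz":0},{"grip":10,"tx":0,"ty":-10,"tz":0,"wx":0,"wy":0,"wz":0},{"grip":10,"tx":0,"ty":0,"tz":0,"wx":0,"wy":0,"wz":0},{"grip":10,"tx":0,"ty":0,"tz":0,"wx":0,"wy":0,"wz":0},{"grip":10,"tx":0,"ty":0,"tz":0,"wx":0,"wy":0,"wz":0}]'
python3 - <<'E'
from h import *
go(595.4,-93.9,256,1.571+0.06);c=cap("wrist","w29");cap("scene","s29",(150,110,300,230),5)
E
```

```text
time_s: 23.48
eef_pos: [595.4, -93.5, 255.8]
ee_rot: [-0.515, 0.515, -0.485, 0.485]
force: [-0.1, -0.3, -3.0]
grip_width: 0.171
t=23.48 pos [595.4 -93.5 255.8] psi 1.631 tilt 0.03 F [-0.1 -0.3 -3. ] g 0.171 shift [ 0.4 -0.2 -0. ] wy -0.0
```

View pics/w29.png

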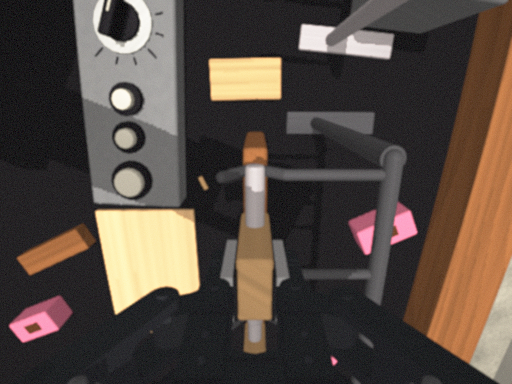

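View pics/s29.png

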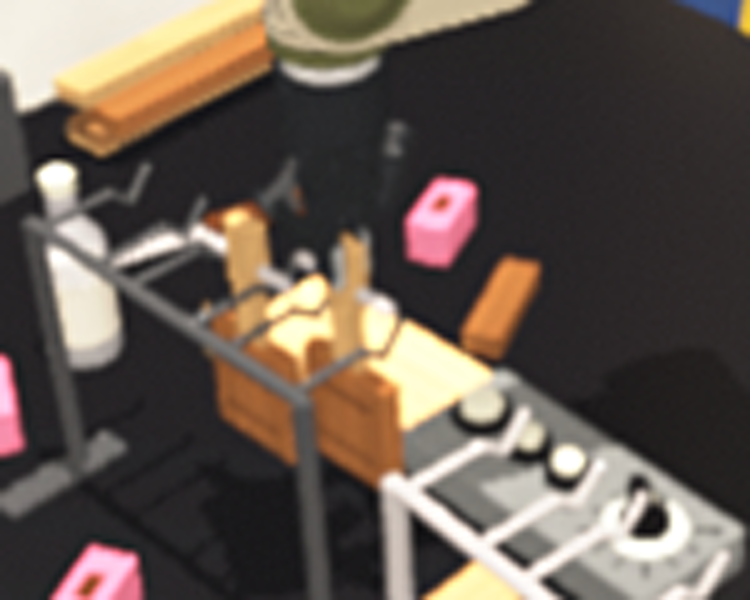

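```bash
python3 -m handwheel '[{"grip":10,"tx":0,"ty":0,"tz":-10,"wx":0,"wy":0,"wz":0},{"grip":10,"tx":0,"ty":0,"tz":-18,"wx":0,"wy":0,"wz":0},{"grip":10,"tx":0,"ty":0,"tz":-20,"wx":0,"wy":0,"wz":0},{"grip":10,"tx":0,"ty":0,"tz":-20,"wx":0,"wy":0,"wz":0},{"grip":10,"tx":0,"ty":0,"tz":-8,"wx":0,"wy":0,"wz":0},{"grip":10,"tx":-10,"ty":0,"tz":0,"wx":0,"wy":0.04,"wz":0},{"grip":10,"tx":-20,"ty":0,"tz":0,"wx":0,"wy":0.04,"wz":0},{"grip":10,"tx":-28,"ty":0,"tz":0,"wx":0,"wy":0,"wz":0},{"grip":10,"tx":-28,"ty":0,"tz":0,"wx":0,"wy":0,"wz":0},{"grip":10,"tx":-28,"ty":0,"tz":0,"wx":0,"wy":0,"wz":0}]'
python3 - <<'E'
from h import *
go(524.5,330,258,1.571-0.02);c=cap("wrist","w30")
E
```

```text
time_s: 24.42
eef_pos: [520.5, 17.0, 256.1]
ee_rot: [0.495, -0.495, 0.505, -0.505]
force: [-0.1, 0.3, -3.1]
grip_width: 0.17
t=24.42 pos [520.5  17.  256.1] psi 1.550 tilt 0.01 F [-0.1  0.3 -3.1] g 0.170 shift [-313.    -1.9   -2.5] wy -0.001
```

View pics/w30.png

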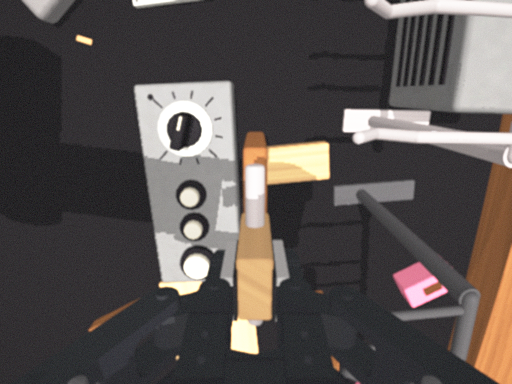

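```bash
python3 -m handwheel '[{"grip":10,"tx":-28,"ty":0,"tz":0,"wx":0,"wy":0,"wz":0},{"grip":10,"tx":-28,"ty":0,"tz":0,"wx":0,"wy":0,"wz":0},{"grip":10,"tx":-28,"ty":0,"tz":0,"wx":0,"wy":0,"wz":0},{"grip":10,"tx":-28,"ty":0,"tz":0,"wx":0,"wy":0,"wz":0},{"grip":10,"tx":-28,"ty":0,"tz":0,"wx":0,"wy":0,"wz":0},{"grip":10,"tx":-28,"ty":0,"tz":0,"wx":0,"wy":0,"wz":0},{"grip":10,"tx":-28,"ty":0,"tz":0,"wx":0,"wy":0,"wz":0},{"grip":10,"tx":-28,"ty":0,"tz":0,"wx":0,"wy":0,"wz":0},{"grip":10,"tx":-28,"ty":0,"tz":0,"wx":0,"wy":0,"wz":0},{"grip":10,"tx":-26,"ty":0,"tz":0,"wx":0,"wy":0,"wz":0}]'
python3 -m handwheel '[{"grip":10,"tx":-20,"ty":0,"tz":0,"wx":0,"wy":0,"wz":0},{"grip":10,"tx":-8,"ty":0,"tz":0,"wx":0,"wy":0,"wz":0},{"grip":10,"tx":0,"ty":0,"tz":0,"wx":0,"wy":0,"wz":0},{"grip":10,"tx":0,"ty":0,"tz":0,"wx":0,"wy":0,"wz":0}]'
python3 - <<'E'
from h import *
go(524.5,330,256,1.571-0.02);c=cap("wrist","w31");print(sense()["joints"].round(2))
E
```

```text
time_s: 25.3
eef_pos: [525.9, 295.6, 255.8]
ee_rot: [0.495, -0.495, 0.505, -0.505]
force: [-0.2, -0.1, -3.1]
grip_width: 0.178
time_s: 25.63
eef_pos: [526.6, 321.3, 255.8]
ee_rot: [-0.495, 0.495, -0.505, 0.505]
force: [-0.5, -0.4, -2.9]
grip_width: 0.171
t=25.63 pos [526.6 321.3 255.8] psi 1.551 tilt 0.05 F [-0.5 -0.4 -2.9] g 0.171 shift [-8.7 -0.2 -2.3] wy -0.0
[ 0.36  0.5   1.09 -0.    1.56  0.38]
```

View pics/w31.png

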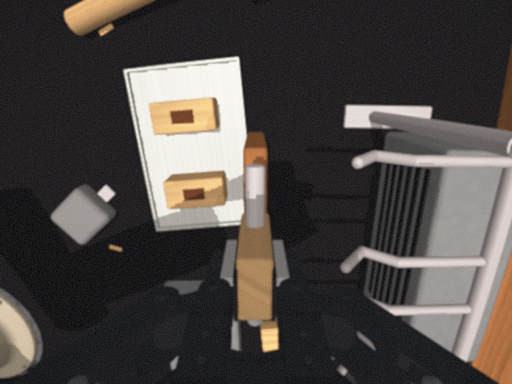

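```bash
python3 -m handwheel '[{"grip":10,"tx":-9,"ty":0,"tz":-2,"wx":0,"wy":0,"wz":0},{"grip":10,"tx":0,"ty":0,"tz":12,"wx":0,"wy":0,"wz":0},{"grip":10,"tx":0,"ty":0,"tz":20,"wx":0,"wy":0,"wz":0},{"grip":10,"tx":0,"ty":0,"tz":20,"wx":0,"wy":0,"wz":0},{"grip":10,"tx":0,"ty":0,"tz":18,"wx":0,"wy":0,"wz":0},{"grip":10,"tx":0,"ty":0,"tz":10,"wx":0,"wy":0,"wz":0},{"grip":10,"tx":0,"ty":0,"tz":0,"wx":0,"wy":0,"wz":0},{"grip":10,"tx":0,"ty":0,"tz":0,"wx":0,"wy":0,"wz":0},{"grip":10,"tx":0,"ty":0,"tz":0,"wx":0,"wy":0,"wz":0}]'
python3 - <<'E'
from h import *
import pickle
go(604.5,328.5,256,1.571-0.02);c=cap("wrist","w32");pickle.dump(c,open("w32.pkl","wb"));cap("scene","s32",(180,150,340,270),4.5)
E
```

```text
time_s: 26.43
eef_pos: [604.0, 329.3, 256.5]
ee_rot: [0.495, -0.495, 0.505, -0.505]
force: [0.2, 0.2, -1.4]
grip_width: 0.171
t=26.43 pos [604.  329.3 256.5] psi 1.551 tilt 0.01 F [ 0.2  0.2 -1.4] g 0.171 shift [0.8 0.5 0.5] wy -0.0
```

View pics/w32.png

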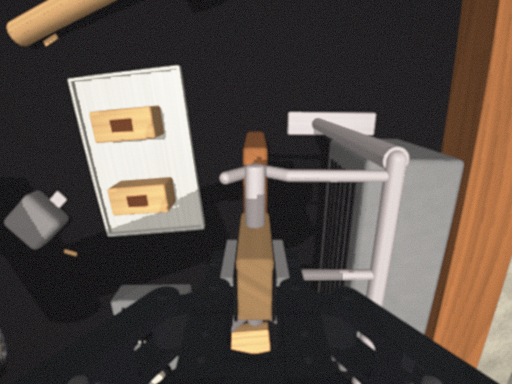

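View pics/s32.png

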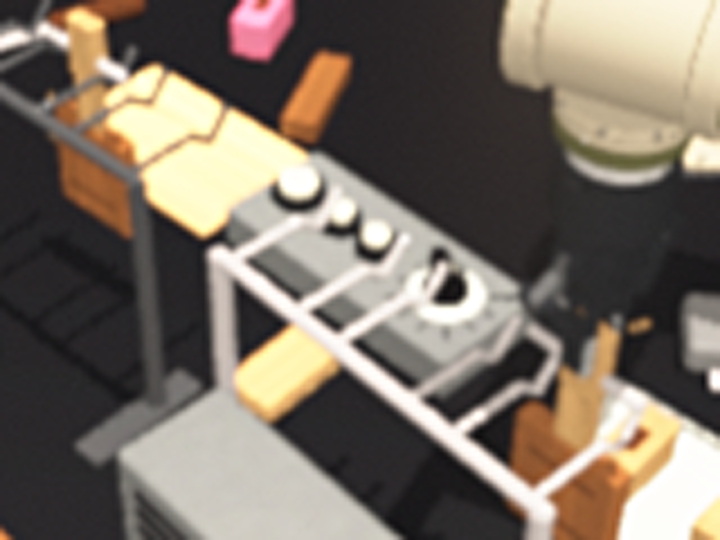

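Hook/bar relation matches the intake picture (hook tip at (226,178) vs (222,177)). Lowering.

```bash
python3 -m handwheel '[{"grip":10,"tx":1,"ty":8,"tz":0,"wx":0,"wy":0,"wz":0},{"grip":10,"tx":0,"ty":8,"tz":0,"wx":0,"wy":0,"wz":0},{"grip":10,"tx":0,"ty":8,"tz":0,"wx":0,"wy":0,"wz":0},{"grip":10,"tx":0,"ty":6,"tz":0,"wx":0,"wy":0,"wz":0},{"grip":10,"tx":0,"ty":3,"tz":0,"wx":0,"wy":0,"wz":0},{"grip":10,"tx":0,"ty":2,"tz":0,"wx":0,"wy":0,"wz":0},{"grip":10,"tx":0,"ty":0,"tz":0,"wx":0,"wy":0,"wz":0},{"grip":10,"tx":0,"ty":0,"tz":0,"wx":0,"wy":0,"wz":0}]'
python3 - <<'E'
from h import *
go(604.5,328.5,220.5,1.571-0.02);c=cap("wrist","w33")
E
```

```text
time_s: 27.2
eef_pos: [605.1, 328.2, 221.5]
ee_rot: [-0.495, 0.495, -0.505, 0.505]
force: [3.1, 0.2, -2.0]
grip_width: 0.173
t=27.20 pos [605.1 328.2 221.5] psi 1.551 tilt 0.08 F [ 3.1  0.2 -2. ] g 0.173 shift [-0.3  1.  -0.6] wy -0.0
```

View pics/w33.png

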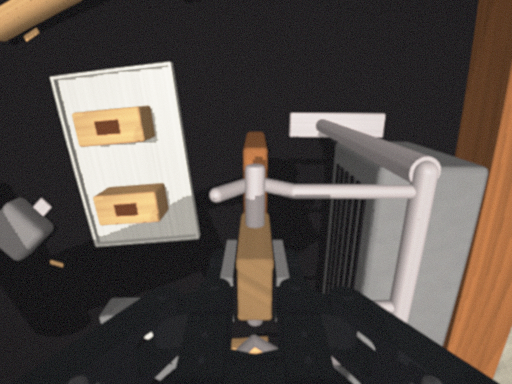

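```bash
python3 -m handwheel '[{"grip":10,"tx":0,"ty":1,"tz":0.5,"wx":0,"wy":0,"wz":0},{"grip":10,"tx":0,"ty":1,"tz":0,"wx":0,"wy":0,"wz":0},{"grip":10,"tx":0,"ty":0,"tz":0,"wx":0,"wy":0,"wz":0},{"grip":10,"tx":0,"ty":0,"tz":0,"wx":0,"wy":0,"wz":0}]'
```

```text
time_s: 27.58
eef_pos: [605.7, 328.3, 220.4]
ee_rot: [-0.496, 0.494, -0.505, 0.506]
force: [3.6, 0.1, 5.9]
grip_width: 0.17
```

Fully carried by the hooks (+5.9 N). Release gently.

```bash
python3 -m handwheel '[{"grip":25,"tx":0,"ty":0,"tz":0,"wx":0,"wy":0,"wz":0},{"grip":40,"tx":0,"ty":0,"tz":0,"wx":0,"wy":0,"wz":0},{"grip":60,"tx":0,"ty":0,"tz":0,"wx":0,"wy":0,"wz":0},{"grip":60,"tx":0,"ty":0,"tz":0,"wx":0,"wy":0,"wz":0},{"grip":60,"tx":0,"ty":0,"tz":0,"wx":0,"wy":0,"wz":0},{"grip":60,"tx":0,"ty":0,"tz":0,"wx":0,"wy":0,"wz":0}]'
python3 - <<'E'
from h import *
c=cap("wrist","w34")
E
python3 -m handwheel '[{"grip":60,"tx":0,"ty":-20,"tz":0,"wx":0,"wy":0,"wz":0},{"grip":60,"tx":0,"ty":-35,"tz":0,"wx":0,"wy":0,"wz":0},{"grip":60,"tx":0,"ty":-35,"tz":0,"wx":0,"wy":0,"wz":0},{"grip":60,"tx":0,"ty":-20,"tz":0,"wx":0,"wy":0,"wz":0},{"grip":60,"tx":0,"ty":0,"tz":0,"wx":0,"wy":0,"wz":0}]'
python3 - <<'E'
from h import *
go(602.2,-203.5,310,1.571+0.06);c=cap("wrist","w35");cap("scene","s35",(180,150,340,270),4.5)
E
```

```text
time_s: 28.08
eef_pos: [605.0, 328.3, 219.0]
ee_rot: [0.495, -0.495, 0.505, -0.505]
force: [0.3, 0.5, 0.2]
grip_width: 0.699
time_s: 28.55
eef_pos: [605.7, 328.5, 334.6]
ee_rot: [-0.498, 0.492, -0.504, 0.506]
force: [-0.8, -0.2, 0.9]
grip_width: 0.705
t=28.55 pos [605.7 328.5 334.6] psi 1.551 tilt 0.50 F [-0.8 -0.2  0.9] g 0.705 shift [532.   23.1   6.9] wy -0.08
```

View pics/w34.png

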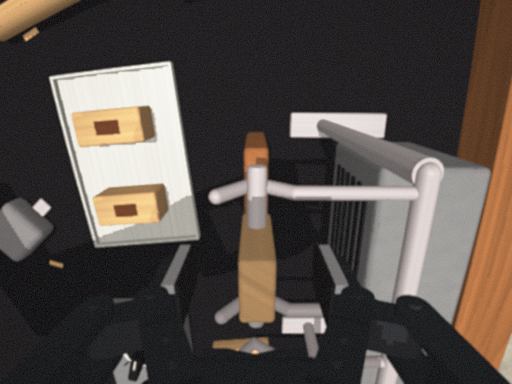

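View pics/w35.png

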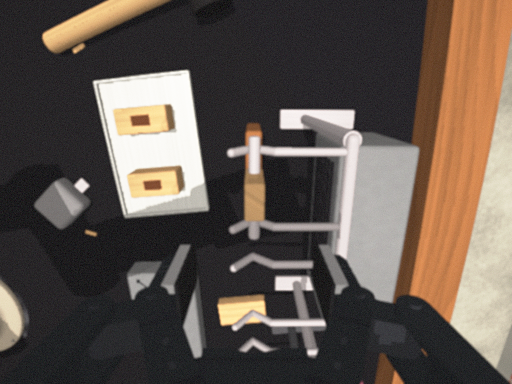

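View pics/s35.png

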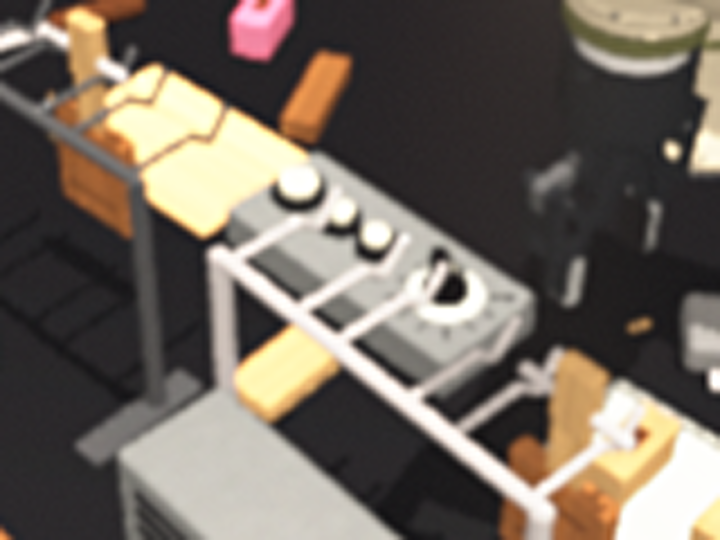

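```bash
python3 -m handwheel '[{"grip":60,"tx":30,"ty":0,"tz":0,"wx":0,"wy":-0.04,"wz":0},{"grip":60,"tx":38,"ty":0,"tz":0,"wx":0,"wy":-0.04,"wz":0},{"grip":60,"tx":38,"ty":0,"tz":-3,"wx":0,"wy":0,"wz":0},{"grip":60,"tx":38,"ty":0,"tz":-3,"wx":0,"wy":0,"wz":0},{"grip":60,"tx":38,"ty":0,"tz":-3,"wx":0,"wy":0,"wz":0},{"grip":60,"tx":38,"ty":0,"tz":-3,"wx":0,"wy":0,"wz":0},{"grip":60,"tx":38,"ty":0,"tz":-3,"wx":0,"wy":0,"wz":0},{"grip":60,"tx":38,"ty":0,"tz":-3,"wx":0,"wy":0,"wz":0},{"grip":60,"tx":38,"ty":0,"tz":0,"wx":0,"wy":0,"wz":0},{"grip":60,"tx":38,"ty":0,"tz":0,"wx":0,"wy":0,"wz":0}]'
python3 -m handwheel '[{"grip":60,"tx":38,"ty":0,"tz":0,"wx":0,"wy":0,"wz":0},{"grip":60,"tx":38,"ty":0,"tz":0,"wx":0,"wy":0,"wz":0},{"grip":60,"tx":38,"ty":0,"tz":0,"wx":0,"wy":0,"wz":0},{"grip":60,"tx":38,"ty":0,"tz":0,"wx":0,"wy":0,"wz":0},{"grip":60,"tx":0,"ty":0,"tz":0,"wx":0,"wy":0,"wz":0},{"grip":60,"tx":0,"ty":0,"tz":0,"wx":0,"wy":0,"wz":0}]'
python3 - <<'E'
from h import *
go(602.2,-203.5,300,1.571+0.06);c=cap("wrist","w36");print(sense()["joints"].round(2))
E
```

```text
time_s: 29.48
eef_pos: [604.7, -45.9, 327.6]
ee_rot: [-0.514, 0.515, -0.486, 0.484]
force: [0.9, 1.3, -0.8]
grip_width: 0.701
time_s: 29.98
eef_pos: [614.0, -197.7, 326.6]
ee_rot: [-0.514, 0.514, -0.487, 0.484]
force: [0.3, 0.8, -0.2]
grip_width: 0.703
t=29.98 pos [ 614.  -197.7  326.6] psi 1.628 tilt 0.24 F [ 0.3  0.8 -0.2] g 0.703 shift [  5.1  26.6 -12. ] wy -0.003
[-0.49  0.57  0.79  0.    1.78 -0.55]
```

View pics/w36.png

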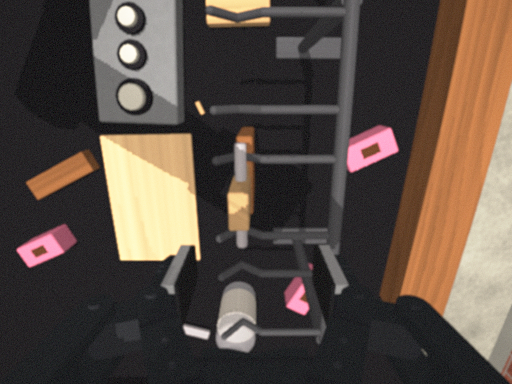

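```bash
python3 -m handwheel '[{"grip":60,"tx":6,"ty":13,"tz":-12,"wx":0,"wy":0,"wz":0},{"grip":60,"tx":0,"ty":13,"tz":0,"wx":0,"wy":0,"wz":0},{"grip":60,"tx":0,"ty":0,"tz":0,"wx":0,"wy":0,"wz":0},{"grip":60,"tx":0,"ty":0,"tz":0,"wx":0,"wy":0,"wz":0}]'
python3 - <<'E'
from h import *
go(602.2,-203.5,221,1.571+0.06);c=cap("wrist","w37")
E
```

```text
time_s: 30.37
eef_pos: [602.9, -201.4, 302.9]
ee_rot: [-0.515, 0.515, -0.485, 0.484]
force: [0.1, 0.2, 0.3]
grip_width: 0.705
t=30.37 pos [ 602.9 -201.4  302.9] psi 1.632 tilt 0.08 F [0.1 0.2 0.3] g 0.705 shift [ 2.2 81.9 -0.8] wy 0.001
```

View pics/w37.png

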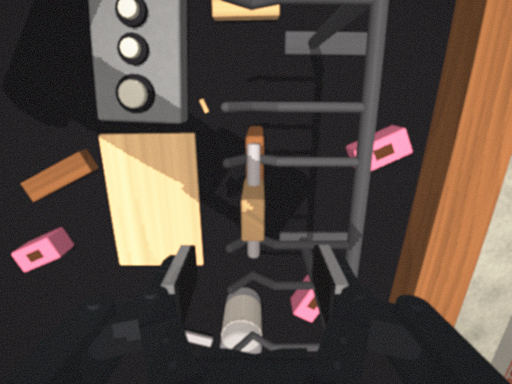

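```bash
python3 -m handwheel '[{"grip":60,"tx":2,"ty":20,"tz":-1,"wx":0,"wy":0,"wz":0},{"grip":60,"tx":0,"ty":20,"tz":0,"wx":0,"wy":0,"wz":0},{"grip":60,"tx":0,"ty":20,"tz":0,"wx":0,"wy":0,"wz":0},{"grip":60,"tx":0,"ty":16,"tz":0,"wx":0,"wy":0,"wz":0},{"grip":60,"tx":0,"ty":5,"tz":0,"wx":0,"wy":0,"wz":0},{"grip":60,"tx":0,"ty":0,"tz":0,"wx":0,"wy":0,"wz":0},{"grip":60,"tx":0,"ty":0,"tz":0,"wx":0,"wy":0,"wz":0}]'
python3 - <<'E'
from h import *
go(602.2,-203.5,221,1.571+0.06);c=cap("wrist","w38")
E
```

```text
time_s: 31.0
eef_pos: [602.7, -204.7, 223.6]
ee_rot: [0.515, -0.515, 0.484, -0.485]
force: [-0.5, -0.7, 0.4]
grip_width: 0.705
t=31.00 pos [ 602.7 -204.7  223.6] psi 1.631 tilt 0.10 F [-0.5 -0.7  0.4] g 0.705 shift [-1.2  2.6 -0.4] wy 0.0
```

View pics/w38.png

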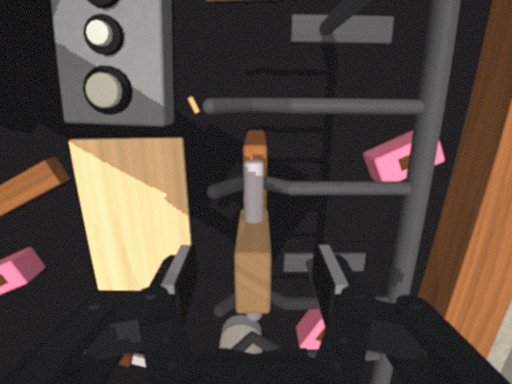

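```bash
python3 -m handwheel '[{"grip":60,"tx":-1,"ty":2,"tz":-0.5,"wx":0,"wy":0,"wz":0},{"grip":10,"tx":0,"ty":0,"tz":0,"wx":0,"wy":0,"wz":0},{"grip":10,"tx":0,"ty":0,"tz":0,"wx":0,"wy":0,"wz":0},{"grip":10,"tx":0,"ty":0,"tz":0,"wx":0,"wy":0,"wz":0},{"grip":10,"tx":0,"ty":0,"tz":0,"wx":0,"wy":0,"wz":0},{"grip":10,"tx":0,"ty":0,"tz":0,"wx":0,"wy":0,"wz":0},{"grip":10,"tx":0,"ty":0,"tz":0,"wx":0,"wy":0,"wz":0}]' 90
python3 - <<'E'
from h import *
go(602.2,-203.5,221,1.571+0.06)
E
python3 -m handwheel '[{"grip":10,"tx":0,"ty":-6,"tz":0,"wx":0,"wy":0,"wz":0},{"grip":10,"tx":0,"ty":-10,"tz":0,"wx":0,"wy":0,"wz":0},{"grip":10,"tx":0,"ty":-10,"tz":0,"wx":0,"wy":0,"wz":0},{"grip":10,"tx":0,"ty":-10,"tz":0,"wx":0,"wy":0,"wz":0},{"grip":10,"tx":0,"ty":0,"tz":0,"wx":0,"wy":0,"wz":0},{"grip":10,"tx":0,"ty":0,"tz":0,"wx":0,"wy":0,"wz":0},{"grip":10,"tx":0,"ty":0,"tz":0,"wx":0,"wy":0,"wz":0}]'
python3 - <<'E'
from h import *
go(602.2,-203.5,256,1.571+0.06);c=cap("wrist","w39")
E
```

```text
time_s: 31.63
eef_pos: [601.8, -203.9, 220.6]
ee_rot: [0.515, -0.515, 0.484, -0.485]
force: [1.8, -0.6, 2.6]
grip_width: 0.174
t=31.63 pos [ 601.8 -203.9  220.6] psi 1.631 tilt 0.06 F [ 1.8 -0.6  2.6] g 0.174 shift [-0.3 -0.4  0.4] wy -0.0
time_s: 32.22
eef_pos: [601.4, -203.8, 255.8]
ee_rot: [-0.515, 0.515, -0.485, 0.485]
force: [0.3, 0.4, -3.8]
grip_width: 0.169
t=32.22 pos [ 601.4 -203.8  255.8] psi 1.631 tilt 0.05 F [ 0.3  0.4 -3.8] g 0.169 shift [-0.2 -0.2  0.8] wy -0.0
```

View pics/w39.png

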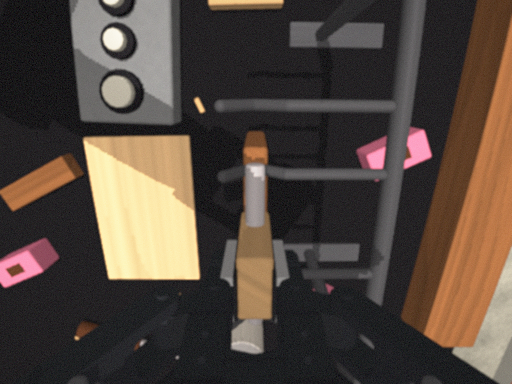

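```bash
python3 -m handwheel '[{"grip":10,"tx":0,"ty":0,"tz":-10,"wx":0,"wy":0,"wz":0},{"grip":10,"tx":0,"ty":0,"tz":-18,"wx":0,"wy":0,"wz":0},{"grip":10,"tx":0,"ty":0,"tz":-20,"wx":0,"wy":0,"wz":0},{"grip":10,"tx":0,"ty":0,"tz":-20,"wx":0,"wy":0,"wz":0},{"grip":10,"tx":0,"ty":0,"tz":-12,"wx":0,"wy":0,"wz":0},{"grip":10,"tx":-10,"ty":0,"tz":0,"wx":0,"wy":0.04,"wz":0},{"grip":10,"tx":-20,"ty":0,"tz":0,"wx":0,"wy":0.04,"wz":0},{"grip":10,"tx":-28,"ty":0,"tz":0,"wx":0,"wy":0,"wz":0},{"grip":10,"tx":-28,"ty":0,"tz":0,"wx":0,"wy":0,"wz":0},{"grip":10,"tx":-28,"ty":0,"tz":0,"wx":0,"wy":0,"wz":0}]'
python3 -m handwheel '[{"grip":10,"tx":-28,"ty":0,"tz":0,"wx":0,"wy":0,"wz":0},{"grip":10,"tx":-28,"ty":0,"tz":0,"wx":0,"wy":0,"wz":0},{"grip":10,"tx":-28,"ty":0,"tz":0,"wx":0,"wy":0,"wz":0},{"grip":10,"tx":-28,"ty":0,"tz":0,"wx":0,"wy":0,"wz":0},{"grip":10,"tx":-28,"ty":0,"tz":0,"wx":0,"wy":0,"wz":0},{"grip":10,"tx":-28,"ty":0,"tz":0,"wx":0,"wy":0,"wz":0},{"grip":10,"tx":-20,"ty":0,"tz":0,"wx":0,"wy":0,"wz":0},{"grip":10,"tx":-8,"ty":0,"tz":0,"wx":0,"wy":0,"wz":0},{"grip":10,"tx":0,"ty":0,"tz":0,"wx":0,"wy":0,"wz":0},{"grip":10,"tx":0,"ty":0,"tz":0,"wx":0,"wy":0,"wz":0}]'
python3 - <<'E'
from h import *
go(519.8,109.4,256,1.571-0.02);c=cap("wrist","w40")
E
```

```text
time_s: 33.1
eef_pos: [522.0, -93.5, 255.8]
ee_rot: [0.495, -0.495, 0.505, -0.505]
force: [0.4, -0.4, -3.3]
grip_width: 0.17
time_s: 33.93
eef_pos: [526.2, 100.8, 255.9]
ee_rot: [0.495, -0.495, 0.505, -0.505]
force: [-0.2, -1.2, -2.4]
grip_width: 0.171
t=33.93 pos [526.2 100.8 255.9] psi 1.551 tilt 0.04 F [-0.2 -1.2 -2.4] g 0.171 shift [-8.5 -0.1 -6.6] wy 0.0
```

View pics/w40.png

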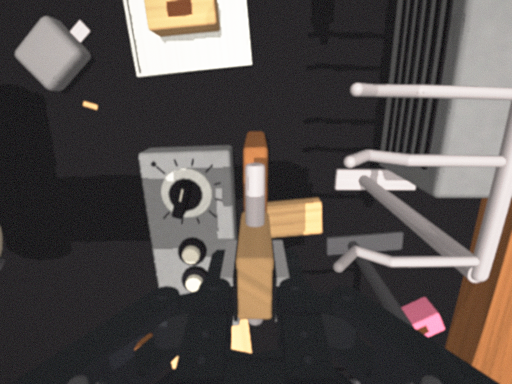

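```bash
python3 -m handwheel '[{"grip":10,"tx":-8.5,"ty":0,"tz":0,"wx":0,"wy":0,"wz":0},{"grip":10,"tx":0,"ty":0,"tz":10,"wx":0,"wy":0,"wz":0},{"grip":10,"tx":0,"ty":0,"tz":20,"wx":0,"wy":0,"wz":0},{"grip":10,"tx":0,"ty":0,"tz":20,"wx":0,"wy":0,"wz":0},{"grip":10,"tx":0,"ty":0,"tz":16,"wx":0,"wy":0,"wz":0},{"grip":10,"tx":0,"ty":0,"tz":8,"wx":0,"wy":0,"wz":0},{"grip":10,"tx":0,"ty":0,"tz":0,"wx":0,"wy":0,"wz":0},{"grip":10,"tx":0,"ty":0,"tz":0,"wx":0,"wy":0,"wz":0},{"grip":10,"tx":0,"ty":0,"tz":0,"wx":0,"wy":0,"wz":0}]'
python3 - <<'E'
from h import *
go(600,107.7,256,1.571-0.02);c=cap("wrist","w41")
E
```

```text
time_s: 34.73
eef_pos: [600.0, 108.2, 256.3]
ee_rot: [0.495, -0.495, 0.505, -0.505]
force: [-1.0, 0.8, -3.2]
grip_width: 0.176
t=34.73 pos [600.  108.2 256.3] psi 1.550 tilt 0.01 F [-1.   0.8 -3.2] g 0.176 shift [ 0.5  0.3 -0. ] wy -0.001
```

View pics/w41.png

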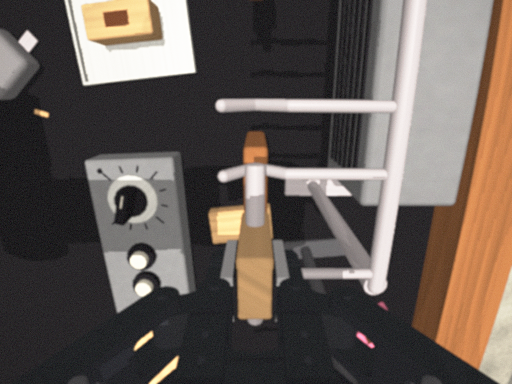

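Hook tip at (223,177), as in the intake view. Lower.

```bash
python3 -m handwheel '[{"grip":10,"tx":0.5,"ty":8,"tz":0,"wx":0,"wy":0,"wz":0},{"grip":10,"tx":0,"ty":8,"tz":0,"wx":0,"wy":0,"wz":0},{"grip":10,"tx":0,"ty":8,"tz":0,"wx":0,"wy":0,"wz":0},{"grip":10,"tx":0,"ty":6,"tz":0,"wx":0,"wy":0,"wz":0},{"grip":10,"tx":0,"ty":3,"tz":0,"wx":0,"wy":0,"wz":0},{"grip":10,"tx":0,"ty":2,"tz":0,"wx":0,"wy":0,"wz":0},{"grip":10,"tx":0,"ty":1,"tz":0,"wx":0,"wy":0,"wz":0},{"grip":10,"tx":0,"ty":0,"tz":0,"wx":0,"wy":0,"wz":0},{"grip":10,"tx":0,"ty":0,"tz":0,"wx":0,"wy":0,"wz":0}]'
python3 - <<'E'
from h import *
go(600,107.7,220.5,1.571-0.02);c=cap("wrist","w42")
E
```

```text
time_s: 35.53
eef_pos: [600.7, 107.9, 220.7]
ee_rot: [-0.495, 0.495, -0.505, 0.505]
force: [0.3, 0.4, -0.5]
grip_width: 0.173
t=35.53 pos [600.7 107.9 220.7] psi 1.551 tilt 0.07 F [ 0.3  0.4 -0.5] g 0.173 shift [ 0.2  0.2 -0.7] wy -0.0
```

View pics/w42.png

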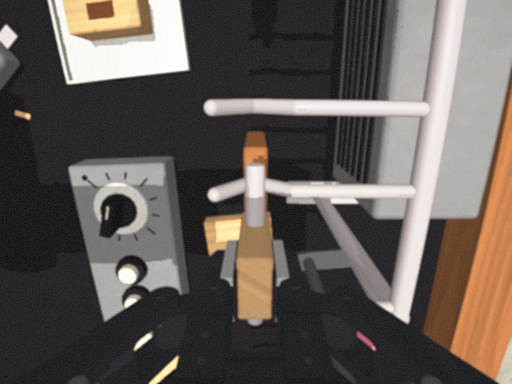

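```bash
python3 -m handwheel '[{"grip":10,"tx":0,"ty":1,"tz":0,"wx":0,"wy":0,"wz":0},{"grip":10,"tx":0,"ty":0,"tz":0,"wx":0,"wy":0,"wz":0},{"grip":25,"tx":0,"ty":0,"tz":0,"wx":0,"wy":0,"wz":0},{"grip":40,"tx":0,"ty":0,"tz":0,"wx":0,"wy":0,"wz":0},{"grip":60,"tx":0,"ty":0,"tz":0,"wx":0,"wy":0,"wz":0},{"grip":60,"tx":0,"ty":0,"tz":0,"wx":0,"wy":0,"wz":0},{"grip":60,"tx":0,"ty":0,"tz":0,"wx":0,"wy":0,"wz":0},{"grip":60,"tx":0,"ty":0,"tz":0,"wx":0,"wy":0,"wz":0}]'
python3 - <<'E'
from h import *
c=cap("wrist","w43")
E
python3 -m handwheel '[{"grip":60,"tx":0,"ty":-20,"tz":0,"wx":0,"wy":0,"wz":0},{"grip":60,"tx":0,"ty":-35,"tz":0,"wx":0,"wy":0,"wz":0},{"grip":60,"tx":0,"ty":-35,"tz":0,"wx":0,"wy":0,"wz":0},{"grip":60,"tx":0,"ty":-20,"tz":0,"wx":0,"wy":0,"wz":0},{"grip":60,"tx":0,"ty":0,"tz":-30,"wx":0,"wy":0.12,"wz":0},{"grip":60,"tx":0,"ty":0,"tz":-30,"wx":0,"wy":0.12,"wz":0},{"grip":60,"tx":0,"ty":0,"tz":-30,"wx":0,"wy":0.12,"wz":0},{"grip":60,"tx":0,"ty":0,"tz":-30,"wx":0,"wy":0.12,"wz":0},{"grip":60,"tx":0,"ty":0,"tz":-30,"wx":0,"wy":0.12,"wz":0},{"grip":60,"tx":0,"ty":0,"tz":0,"wx":0,"wy":0.12,"wz":0}]'
python3 - <<'E'
from h import *
go(360,0,280,0);c=cap("wrist","w44");cap("top","t44",(120,90,400,250),2.8)
E
```

```text
time_s: 36.25
eef_pos: [600.4, 107.8, 219.1]
ee_rot: [0.495, -0.495, 0.505, -0.505]
force: [0.4, -0.1, -0.8]
grip_width: 0.706
time_s: 37.13
eef_pos: [454.3, 147.7, 330.5]
ee_rot: [0.285, -0.284, 0.648, -0.647]
force: [0.3, -0.3, 1.3]
grip_width: 0.702
t=37.13 pos [454.3 147.7 330.5] psi 0.827 tilt 0.10 F [ 0.3 -0.3  1.3] g 0.702 shift [172.6  50.3  30.6] wy 0.827
```

View pics/w43.png

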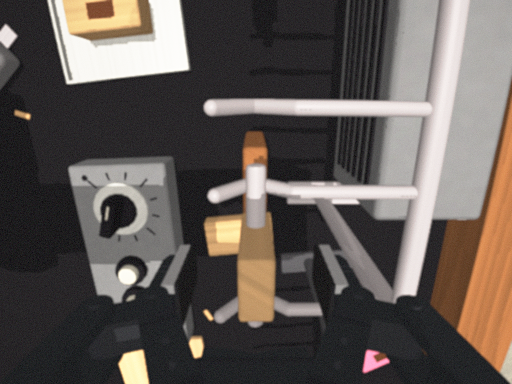

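View pics/t44.png

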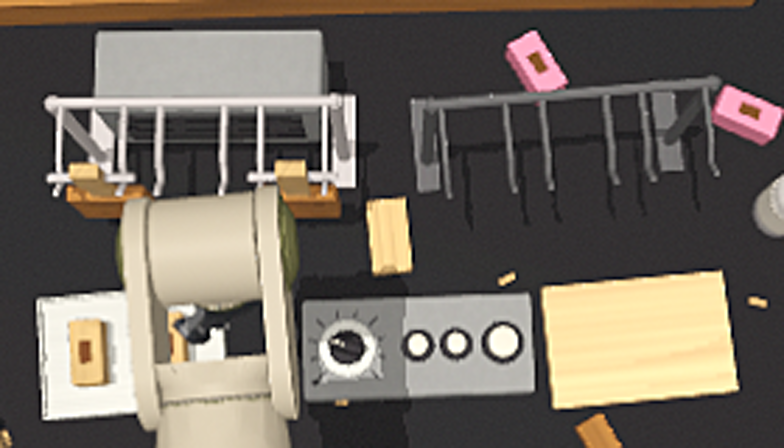

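Both panels hang, both heads are in the tray. Now look at the dial.

```bash
python3 -m handwheel '[{"grip":60,"tx":0,"ty":0,"tz":0,"wx":0,"wy":0.118,"wz":0},{"grip":60,"tx":0,"ty":0,"tz":0,"wx":0,"wy":0.118,"wz":0},{"grip":60,"tx":0,"ty":0,"tz":0,"wx":0,"wy":0.118,"wz":0},{"grip":60,"tx":0,"ty":0,"tz":0,"wx":0,"wy":0.118,"wz":0},{"grip":60,"tx":0,"ty":0,"tz":0,"wx":0,"wy":0.118,"wz":0},{"grip":60,"tx":0,"ty":0,"tz":0,"wx":0,"wy":0.118,"wz":0},{"grip":60,"tx":25,"ty":12,"tz":30,"wx":0,"wy":0.118,"wz":0},{"grip":60,"tx":25,"ty":12,"tz":30,"wx":0,"wy":0,"wz":0},{"grip":60,"tx":25,"ty":12,"tz":30,"wx":0,"wy":0,"wz":0},{"grip":60,"tx":0,"ty":12,"tz":20,"wx":0,"wy":0,"wz":0}]'
python3 -m handwheel '[{"grip":60,"tx":0,"ty":0,"tz":0,"wx":0,"wy":0,"wz":0},{"grip":60,"tx":0,"ty":0,"tz":0,"wx":0,"wy":0,"wz":0}]'
python3 - <<'E'
from h import *
import pickle
go(380,20,200,0);c=cap("wrist","w45");pickle.dump(c,open("w45.pkl","wb"))
E
```

```text
time_s: 38.07
eef_pos: [384.5, 31.1, 280.9]
ee_rot: [-0.003, 0.003, -0.707, 0.707]
force: [0.2, -0.5, 0.1]
grip_width: 0.701
time_s: 38.23
eef_pos: [387.1, 31.9, 281.1]
ee_rot: [0.002, -0.002, 0.707, -0.707]
force: [0.8, 0.9, 0.8]
grip_width: 0.707
t=38.23 pos [387.1  31.9 281.1] psi 0.005 tilt 0.04 F [0.8 0.9 0.8] g 0.707 shift [ 7.1 81.1 11.9] wy 0.005
```

View pics/w45.png

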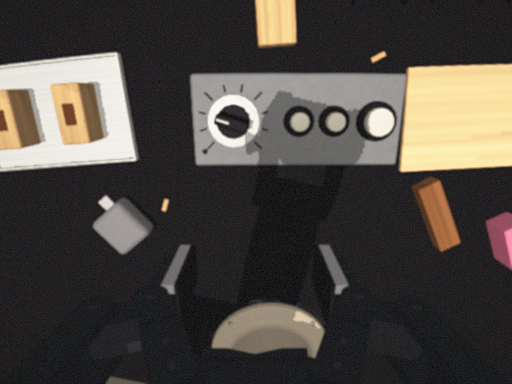

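```bash
python3 - <<'E'
import pickle,cv2
c=pickle.load(open("w45.pkl","rb")); im=cv2.cvtColor(c["pixels"],cv2.COLOR_RGB2BGR)
cv2.imwrite("pics/w45z.png",cv2.resize(im[75:165,190:290],None,fx=6.5,fy=6.5,interpolation=cv2.INTER_CUBIC))
E
```

```text
(no output)
```

View pics/w45z.png

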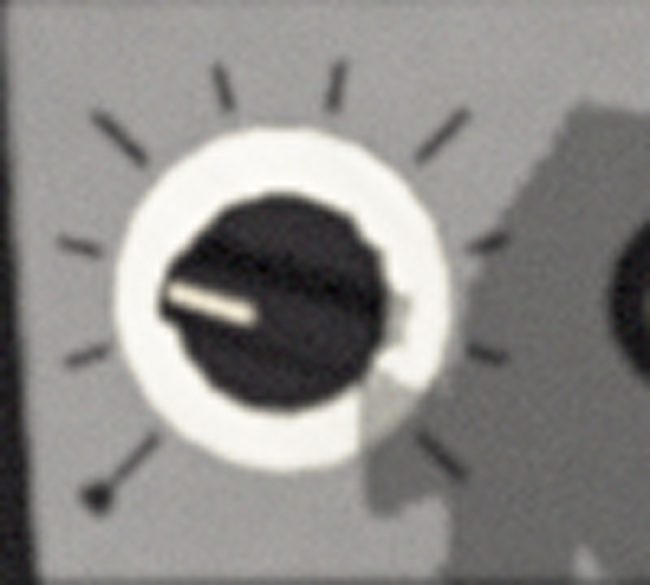

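```bash
python3 -m handwheel '[{"grip":60,"tx":-22,"ty":20,"tz":-12,"wx":0,"wy":0,"wz":0},{"grip":60,"tx":-22,"ty":20,"tz":-12,"wx":0,"wy":0,"wz":0},{"grip":60,"tx":0,"ty":20,"tz":-6,"wx":0,"wy":0,"wz":0},{"grip":60,"tx":0,"ty":0,"tz":0,"wx":0,"wy":0,"wz":0},{"grip":60,"tx":0,"ty":0,"tz":0,"wx":0,"wy":0,"wz":0}]'
python3 - <<'E'
from h import *
import pickle
go(433,61,180,0);c=cap("wrist","w46");pickle.dump(c,open("w46.pkl","wb"))
im=cv2.cvtColor(c["pixels"],cv2.COLOR_RGB2BGR)
cv2.imwrite("pics/w46z.png",cv2.resize(im[110:250,180:330],None,fx=4.2,fy=4.2,interpolation=cv2.INTER_CUBIC))
E
```

```text
time_s: 38.7
eef_pos: [430.8, 63.6, 221.3]
ee_rot: [0.002, -0.003, 0.707, -0.707]
force: [-0.5, -0.7, 0.2]
grip_width: 0.701
t=38.70 pos [430.8  63.6 221.3] psi 0.008 tilt 0.08 F [-0.5 -0.7  0.2] g 0.701 shift [-2.2 41.3  2.7] wy 0.008
```

View pics/w46.png

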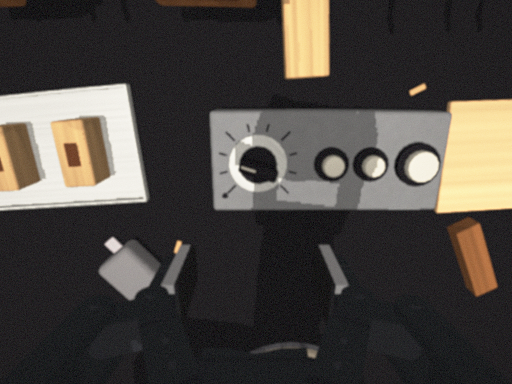

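View pics/w46z.png

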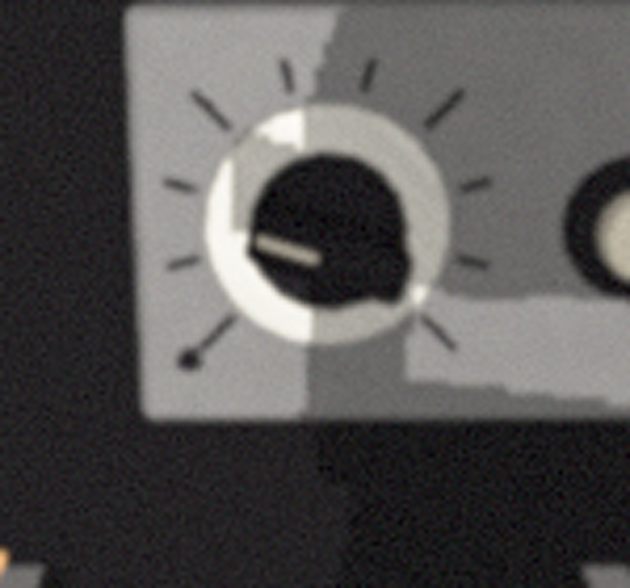

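```bash
cat > dial.py <<'E'
from h import *
import pickle
A=pickle.load(open("w45.pkl","rb"));B=pickle.load(open("w46.pkl","rb"))
fa=lambda p:(190+p[0]/6.5-.4,75+p[1]/6.5-.4); fb=lambda p:(180+p[0]/4.2-.4,110+p[1]/4.2-.4)
ta=[(97,497),(68,362),(60,241),(97,114),(218,66),(341,64),(466,112),(505,239),(505,358),(463,477)]
tb=[(189,360),(168,267),(167,182),(194,93),(285,62),(373,61),(462,92),(488,181),(488,265),(455,348)]
for n,c,f,t,l in (("A",A,fa,ta,[(258,317),(170,292)]),("B",B,fb,tb,[(318,260),(258,241)])):
    P=np.array([onz(c,f(p),45) for p in t])[:,:2]
    M=np.c_[2*P,np.ones(len(P))]; s=np.linalg.lstsq(M,(P**2).sum(1),rcond=None)[0]; ctr=s[:2]
    # rays: opposite geometry, angle clockwise
    ang=np.unwrap(-np.arctan2(P[:,1]-ctr[1],P[:,0]-ctr[0])); print(n,"ctr",ctr.round(1),"r",np.sqrt(s[2]+ctr@ctr).round(1),(np.diff(ang)).round(2)); 
    a0=np.mean(ang-np.arange(10)*np.pi/6)
    for z in (85,89): 
        L=[onz(c,f(p),z)[:2] for p in l]; d=L[1]-L[0]; th=-np.arctan2(d[1],d[0]); print("line",[x.round(1) for x in L],"dial angle",(th-a0)%(2*np.pi),"from ctr",((-np.arctan2(*(L[1]-ctr)[::-1]))-a0)%(2*np.pi))
    print("a0",a0, "world dir of zero", -a0)
print([tri((A,fa(p)),(B,fb(q))) for p,q in (((258,317),(318,260)),((170,292),(258,241)))])
print([tri((A,fa(p)),(B,fb(q)))[0].round(1) for p,q in zip(ta,tb)])
E
python3 dial.py
```

```text
A ctr [433.4  60.7] r 49.8 [0.54 0.53 0.52 0.51 0.5  0.51 0.5  0.51 0.53]
line [array([435.7,  62.1]), array([440.2,  78.2])] dial angle 1.0618419450090886 from ctr 1.162503858564711
line [array([436.1,  61.8]), array([440.5,  77.7])] dial angle 1.0618419450090881 from ctr 1.1878717057556814
a0 -2.3620191799928185 world dir of zero 2.3620191799928185
B ctr [432.7  60.4] r 49.8 [0.55 0.54 0.51 0.51 0.49 0.49 0.5  0.51 0.54]
line [array([435. ,  62.6]), array([439.8,  77.6])] dial angle 1.099955293126305 from ctr 1.1825200611425704
line [array([436. ,  62.6]), array([440.7,  77.4])] dial angle 1.0999552931263037 from ctr 1.2322009372222438
a0 -2.3641858212779523 world dir of zero 2.3641858212779523
[(array([435.73922085,  62.26120294,  87.16601371]), [np.float64(0.4), np.float64(0.4)]), (array([440.5563177 ,  77.58079831,  88.73199748]), [np.float64(0.2), np.float64(0.2)])]
[array([395.3,  99.5,  46.3]), array([423. , 104.6,  46.2]), array([447.4, 104.4,  48. ]), array([471.8,  96.3,  47. ]), array([480.7,  71.6,  52.4]), array([481. ,  48.1,  50.1]), array([472.3,  23.4,  43.9]), array([447.8,  15.2,  43.9]), array([424.6,  14.7,  47.8]), array([400.3,  23. ,  48.5])]
```

```bash
python3 -m handwheel '[{"grip":45,"tx":0,"ty":0,"tz":0,"wx":0,"wy":-0.124,"wz":0},{"grip":45,"tx":0,"ty":0,"tz":0,"wx":0,"wy":-0.124,"wz":0},{"grip":45,"tx":0,"ty":0,"tz":0,"wx":0,"wy":-0.124,"wz":0},{"grip":45,"tx":0,"ty":0,"tz":0,"wx":0,"wy":-0.124,"wz":0},{"grip":45,"tx":0,"ty":0,"tz":0,"wx":0,"wy":-0.124,"wz":0},{"grip":45,"tx":0,"ty":0,"tz":0,"wx":0,"wy":-0.124,"wz":0},{"grip":45,"tx":0,"ty":0,"tz":0,"wx":0,"wy":-0.124,"wz":0},{"grip":45,"tx":0,"ty":0,"tz":0,"wx":0,"wy":-0.124,"wz":0},{"grip":45,"tx":0,"ty":0,"tz":0,"wx":0,"wy":-0.124,"wz":0},{"grip":45,"tx":0,"ty":0,"tz":0,"wx":0,"wy":-0.124,"wz":0}]' 40
python3 -m handwheel '[{"grip":45,"tx":0,"ty":35,"tz":0,"wx":0,"wy":-0.02,"wz":0},{"grip":45,"tx":0,"ty":35,"tz":0,"wx":0,"wy":0,"wz":0},{"grip":45,"tx":0,"ty":15,"tz":0,"wx":0,"wy":0,"wz":0},{"grip":45,"tx":0,"ty":0,"tz":0,"wx":0,"wy":0,"wz":0},{"grip":45,"tx":0,"ty":0,"tz":0,"wx":0,"wy":0,"wz":0}]'
python3 - <<'E'
from h import *
go(435,60.7,35,1.27);c=cap("wrist","w47")
E
```

```text
time_s: 39.58
eef_pos: [431.3, 62.6, 223.1]
ee_rot: [-0.415, 0.413, -0.572, 0.574]
force: [-0.4, 0.1, -0.4]
grip_width: 0.523
time_s: 40.0
eef_pos: [431.4, 62.7, 137.7]
ee_rot: [-0.418, 0.418, -0.57, 0.571]
force: [0.3, -0.3, 0.0]
grip_width: 0.527
t=40.00 pos [431.4  62.7 137.7] psi 1.265 tilt 0.10 F [ 0.3 -0.3  0. ] g 0.527 shift [  0.8 102.7   3.8] wy -0.005
```

View pics/w47.png

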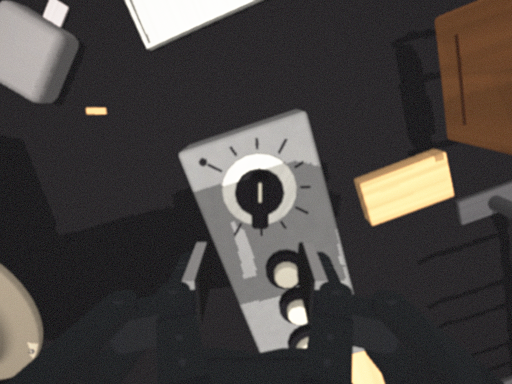

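```bash
python3 -m handwheel '[{"grip":45,"tx":1,"ty":30,"tz":4,"wx":0,"wy":0,"wz":0},{"grip":45,"tx":0,"ty":30,"tz":0,"wx":0,"wy":0,"wz":0},{"grip":45,"tx":0,"ty":25,"tz":0,"wx":0,"wy":0,"wz":0},{"grip":45,"tx":0,"ty":10,"tz":0,"wx":0,"wy":0,"wz":0},{"grip":45,"tx":0,"ty":5,"tz":0,"wx":0,"wy":0,"wz":0},{"grip":45,"tx":0,"ty":0,"tz":0,"wx":0,"wy":0,"wz":0},{"grip":45,"tx":0,"ty":0,"tz":0,"wx":0,"wy":0,"wz":0}]'
python3 - <<'E'
from h import *
go(435,60.7,35,1.27);c=cap("wrist","w48")
E
```

```text
time_s: 40.63
eef_pos: [435.4, 60.6, 37.7]
ee_rot: [-0.419, 0.417, -0.57, 0.571]
force: [0.2, -0.5, 0.5]
grip_width: 0.525
t=40.63 pos [435.4  60.6  37.7] psi 1.265 tilt 0.16 F [ 0.2 -0.5  0.5] g 0.525 shift [ 0.1  2.7 -0.5] wy -0.005
```

View pics/w48.png

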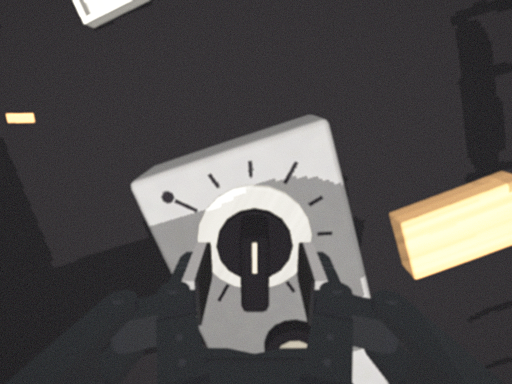

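```bash
python3 -m handwheel '[{"grip":45,"tx":0,"ty":2,"tz":0,"wx":0,"wy":0,"wz":0},{"grip":5,"tx":0,"ty":0,"tz":0,"wx":0,"wy":0,"wz":0},{"grip":5,"tx":0,"ty":0,"tz":0,"wx":0,"wy":0,"wz":0},{"grip":5,"tx":0,"ty":0,"tz":0,"wx":0,"wy":0,"wz":0},{"grip":5,"tx":0,"ty":0,"tz":0,"wx":0,"wy":0,"wz":0},{"grip":5,"tx":0,"ty":0,"tz":0,"wx":0,"wy":0,"wz":0},{"grip":5,"tx":0,"ty":0,"tz":0,"wx":0,"wy":0,"wz":0}]' 40
python3 - <<'E'
from h import *
go(435,60.7,35,0.27);c=cap("wrist","w49"); print(sense()["wrist_torque"])
E
```

```text
time_s: 41.27
eef_pos: [435.2, 60.6, 34.8]
ee_rot: [-0.419, 0.417, -0.57, 0.571]
force: [3.1, -2.5, 3.9]
grip_width: 0.155
t=41.27 pos [435.2  60.6  34.8] psi 1.265 tilt 0.13 F [ 3.1 -2.5  3.9] g 0.155 shift [-0.1 -0.2 -0.2] wy 0.995
[-0.37339316 -0.54113782 -0.0059772 ]
```

View pics/w49.png

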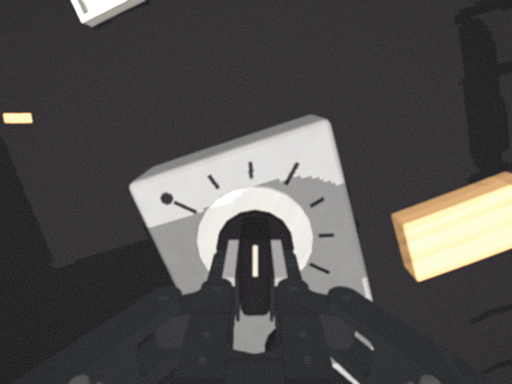

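```bash
python3 -m handwheel '[{"grip":5,"tx":0,"ty":0,"tz":0,"wx":0,"wy":0.08,"wz":0},{"grip":5,"tx":0,"ty":0,"tz":0,"wx":0,"wy":0.11,"wz":0},{"grip":5,"tx":0,"ty":0,"tz":0,"wx":0,"wy":0.11,"wz":0},{"grip":5,"tx":0,"ty":0,"tz":0,"wx":0,"wy":0.11,"wz":0},{"grip":5,"tx":0,"ty":0,"tz":0,"wx":0,"wy":0.11,"wz":0},{"grip":5,"tx":0,"ty":0,"tz":0,"wx":0,"wy":0.11,"wz":0},{"grip":5,"tx":0,"ty":0,"tz":0,"wx":0,"wy":0.11,"wz":0},{"grip":5,"tx":0,"ty":0,"tz":0,"wx":0,"wy":0.11,"wz":0},{"grip":5,"tx":0,"ty":0,"tz":0,"wx":0,"wy":0.10,"wz":0},{"grip":5,"tx":0,"ty":0,"tz":0,"wx":0,"wy":0.045,"wz":0}]'
python3 -m handwheel '[{"grip":5,"tx":0,"ty":0,"tz":0,"wx":0,"wy":0,"wz":0},{"grip":5,"tx":0,"ty":0,"tz":0,"wx":0,"wy":0,"wz":0},{"grip":5,"tx":0,"ty":0,"tz":0,"wx":0,"wy":0,"wz":0}]'
python3 - <<'E'
from h import *
go(435,60.7,35,0.27);c=cap("wrist","w50"); print(sense()["wrist_torque"])
E
```

```text
time_s: 42.15
eef_pos: [435.7, 60.2, 34.8]
ee_rot: [-0.094, 0.092, -0.7, 0.701]
force: [5.4, -4.0, 3.3]
grip_width: 0.153
time_s: 42.4
eef_pos: [435.7, 60.2, 34.8]
ee_rot: [-0.096, 0.094, -0.7, 0.701]
force: [6.9, -5.1, 3.9]
grip_width: 0.152
t=42.40 pos [435.7  60.2  34.8] psi 0.270 tilt 0.21 F [ 6.9 -5.1  3.9] g 0.152 shift [ 0.5 -0.2 -0.6] wy -0.0
[-0.69177365 -0.96178472 -0.03313176]
```

View pics/w50.png

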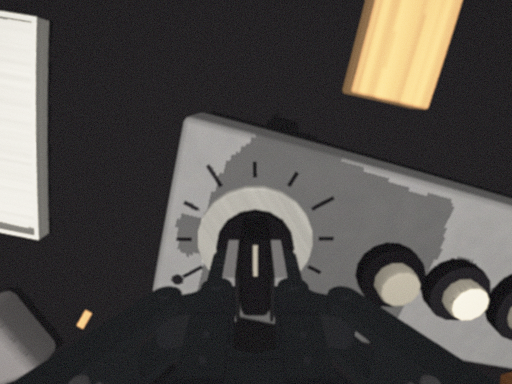

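```bash
python3 -m handwheel '[{"grip":45,"tx":0,"ty":0,"tz":0,"wx":0,"wy":0,"wz":0},{"grip":45,"tx":0,"ty":0,"tz":0,"wx":0,"wy":0,"wz":0},{"grip":45,"tx":0,"ty":0,"tz":0,"wx":0,"wy":0,"wz":0},{"grip":45,"tx":0,"ty":0,"tz":0,"wx":0,"wy":0,"wz":0},{"grip":45,"tx":0,"ty":-30,"tz":0,"wx":0,"wy":0,"wz":0},{"grip":45,"tx":0,"ty":-35,"tz":0,"wx":0,"wy":0,"wz":0},{"grip":45,"tx":0,"ty":-35,"tz":0,"wx":0,"wy":0,"wz":0},{"grip":20,"tx":25,"ty":-20,"tz":15,"wx":0,"wy":0.12,"wz":0},{"grip":0,"tx":25,"ty":0,"tz":15,"wx":0,"wy":0.12,"wz":0},{"grip":0,"tx":0,"ty":0,"tz":0,"wx":0,"wy":0.03,"wz":0}]'
python3 -m handwheel '[{"grip":0,"tx":0,"ty":0,"tz":0,"wx":0,"wy":0,"wz":0},{"grip":0,"tx":0,"ty":0,"tz":0,"wx":0,"wy":0,"wz":0},{"grip":0,"tx":0,"ty":0,"tz":0,"wx":0,"wy":0,"wz":0}]'
python3 - <<'E'
from h import *
import pickle
go(435,60.7,35,0.0);c=cap("wrist","w51");pickle.dump(c,open("w51.pkl","wb"))
im=cv2.cvtColor(c["pixels"],cv2.COLOR_RGB2BGR)
cv2.imwrite("pics/w51z.png",cv2.resize(im[90:230,160:420],None,fx=3,fy=3,interpolation=cv2.INTER_CUBIC))
E
```

```text
time_s: 43.28
eef_pos: [389.4, 19.8, 154.9]
ee_rot: [0.003, -0.003, -0.707, 0.707]
force: [-0.8, -0.6, 0.2]
grip_width: 0.108
time_s: 43.53
eef_pos: [391.8, 21.5, 154.0]
ee_rot: [0.0, -0.001, 0.707, -0.707]
force: [0.4, 0.4, -0.7]
grip_width: -0.002
t=43.53 pos [391.8  21.5 154. ] psi 0.002 tilt 0.04 F [ 0.4  0.4 -0.7] g -0.002 shift [-43.4 118.9 -39.1] wy 0.002
```

View pics/w51.png

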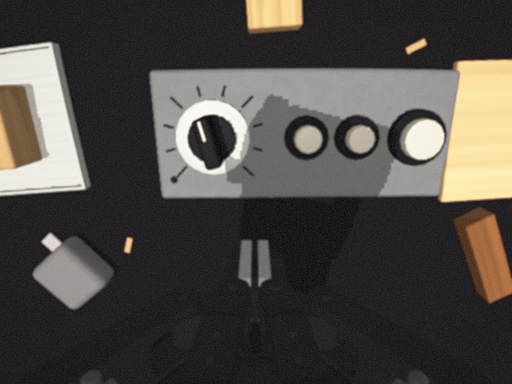

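View pics/w51z.png

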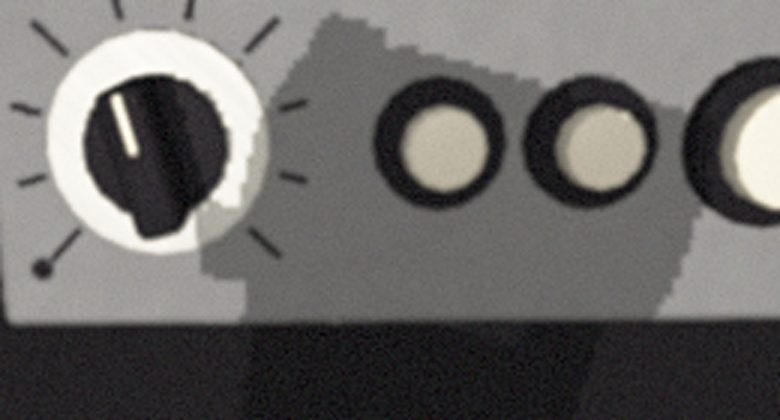

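```bash
python3 - <<'E'
from h import *
import pickle
c=pickle.load(open("w51.pkl","rb")); f=lambda x,y:(160+x/3-.3,90+y/3-.3)
L=[onz(c,f(*p),88)[:2] for p in ((134,155),(117,95))]; d=L[1]-L[0]
print(L,"dial",2.364-np.arctan2(d[1],d[0]))
A=pickle.load(open("w45.pkl","rb"));B=pickle.load(open("w46.pkl","rb"))
# key tops: hough circle on bright-ish discs
def keys(c,rois):
    o=[]
    for x0,y0,x1,y1 in rois:
        g=cv2.cvtColor(c["pixels"][y0:y1,x0:x1],cv2.COLOR_RGB2GRAY)
        m=(g>(125 if 1 else 0)).astype(np.uint8)
        n,l,s,ce=cv2.connectedComponentsWithStats(m)
        cy,cx=(y1-y0)//2,(x1-x0)//2
        k=l[cy,cx]; q=np.argwhere(l==k)[:,::-1].astype(np.int32)
        (e,r)=cv2.minEnclosingCircle(q); o.append((np.array(e)+[x0,y0],r,s[k,4]))
    return o
K=keys(c,[(290,122,324,155),(342,122,378,156),(392,115,448,165)]); print(K)
K2=keys(A,[(288,110,312,134),(324,110,348,134),(362,104,398,140)]);print(K2)
K3=keys(B,[(318,150,348,183),(358,150,388,183),(400,145,440,185)]);print(K3)
for a,b,d in zip(K,K2,K3): print(tri((c,a[0]),(A,b[0]),(B,d[0])), onz(c,a[0],53).round(1))
E
```

```text
[array([438.03850249,  60.98313967]), array([453.56114401,  64.67851441])] dial 2.1302868320690207
[(array([308., 139.]), 13.601571083068848, np.int32(576)), (array([360.54999924, 138.73749924]), 13.90230941772461, np.int32(583)), (array([422.88810158, 138.70679855]), 22.124828338623047, np.int32(1390))]
[(array([299.5, 121.5]), 9.300638198852539, np.int32(268)), (array([335.83333302, 121.5       ]), 9.32450008392334, np.int32(268)), (array([380., 122.]), 15.000100135803223, np.int32(658))]
[(array([333.45104885, 166.03146935]), 10.549097061157227, np.int32(347)), (array([374.5 , 166.25]), 10.854247093200684, np.int32(366)), (array([424.7456131, 169.7456131]), 20.158845901489258, np.int32(919))]
(array([436.77750492, -25.10046835,  63.73632384]), [np.float64(0.1), np.float64(0.1), np.float64(0.1)]) [435.2 -27.1  53. ]
(array([437.62148142, -70.57231996,  66.27969845]), [np.float64(0.2), np.float64(0.2), np.float64(0.3)]) [435.8 -75.   53. ]
(array([ 438.77107483, -120.79099884,   79.08628415]), [np.float64(2.3), np.float64(0.9), np.float64(1.5)]) [ 436.6 -133.2   53. ]
```

```bash
python3 - <<'E'
from h import *
import pickle
c=pickle.load(open("w51.pkl","rb"));A=pickle.load(open("w45.pkl","rb"));B=pickle.load(open("w46.pkl","rb"))
for n,k,(x0,y0,x1,y1) in (("c",c,(385,100,455,170)),("A",A,(350,95,405,145)),("B",B,(390,135,445,190))):
    im=cv2.cvtColor(k["pixels"][y0:y1,x0:x1],cv2.COLOR_RGB2BGR); im=cv2.resize(im,(420,420),interpolation=cv2.INTER_CUBIC)
    I=im if n=="c" else cv2.hconcat([I,im])
cv2.imwrite("pics/k3.png",cv2.resize(I,(780,260)))
c50=cv2.imread("pics/w50.png"); cv2.imwrite("pics/w50z.png",cv2.resize(c50[140:320,190:320],None,fx=4,fy=3.3,interpolation=cv2.INTER_CUBIC))
E
```

```text
(no output)
```

View pics/k3.png

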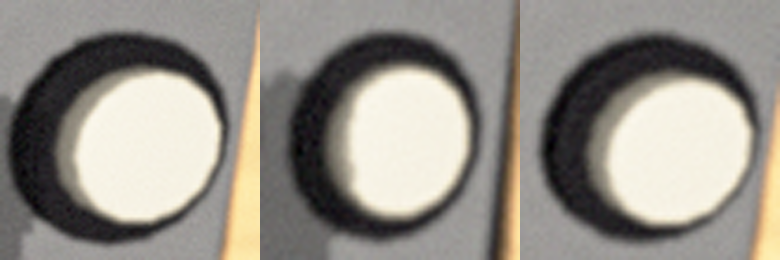

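View pics/w50z.png

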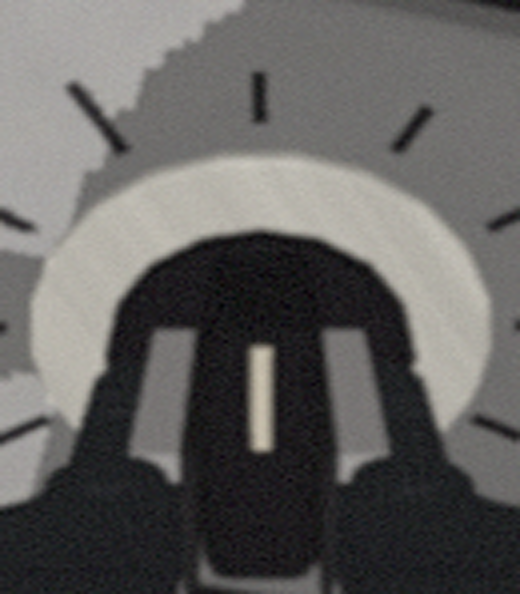

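```bash
python3 - <<'E'
from h import *
import pickle
c=pickle.load(open("w51.pkl","rb"));A=pickle.load(open("w45.pkl","rb"));B=pickle.load(open("w46.pkl","rb"))
print(tri((c,(425.4,139.8)),(A,(381.7,122.3)),(B,(423.8,166.7))))
for n,u in (("k1",(308,139)),("k2",(360.5,138.7)),("k3",(425.4,139.8))): print(n,onz(c,u,64))
go(436,-25.5,60,0)
E
```

```text
(array([ 436.60147644, -131.86792337,   59.66069635]), [np.float64(0.1), np.float64(0.3), np.float64(0.2)])
k1 [436.76921424 -25.12044691  64.        ]
k2 [437.37597709 -71.10126891  64.        ]
k3 [ 437.09672884 -129.4503463    64.        ]
t=43.58 pos [391.8  21.5 153.9] psi 0.002 tilt 0.04 F [ 0.1 -0.4  0.5] g 0.001 shift [-44.2  93.9  47.1] wy 0.002
```

```bash
python3 -m handwheel '[{"grip":0,"tx":-22,"ty":0,"tz":23,"wx":0,"wy":0,"wz":0},{"grip":0,"tx":-22,"ty":0,"tz":24,"wx":0,"wy":0,"wz":0},{"grip":0,"tx":0,"ty":30,"tz":0,"wx":0,"wy":0,"wz":0},{"grip":0,"tx":0,"ty":30,"tz":0,"wx":0,"wy":0,"wz":0},{"grip":0,"tx":0,"ty":30,"tz":0,"wx":0,"wy":0,"wz":0},{"grip":0,"tx":0,"ty":15,"tz":0,"wx":0,"wy":0,"wz":0},{"grip":0,"tx":0,"ty":0,"tz":0,"wx":0,"wy":0,"wz":0},{"grip":0,"tx":0,"ty":0,"tz":0,"wx":0,"wy":0,"wz":0}]'
python3 - <<'E'
from h import *
go(436.5,-25.5,33,0);c=cap("wrist","w52")
E
```

```text
time_s: 44.25
eef_pos: [435.7, -25.6, 49.0]
ee_rot: [-0.0, -0.001, 0.707, -0.707]
force: [-0.3, -0.0, 0.8]
grip_width: -0.001
t=44.25 pos [435.7 -25.6  49. ] psi 0.001 tilt 0.09 F [-0.3 -0.   0.8] g -0.001 shift [-0.9 16.  -0. ] wy 0.001
```

View pics/w52.png

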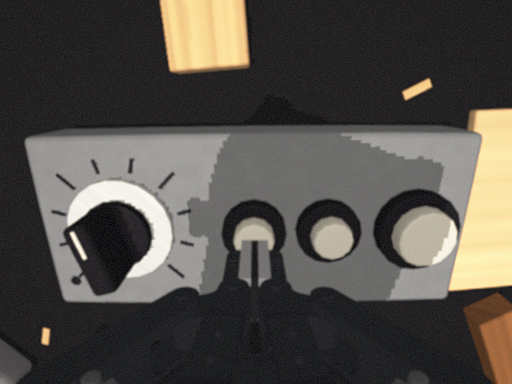

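```bash
python3 -m handwheel '[{"grip":0,"tx":-1,"ty":4,"tz":0,"wx":0,"wy":0,"wz":0},{"grip":0,"tx":0,"ty":4,"tz":0,"wx":0,"wy":0,"wz":0},{"grip":0,"tx":0,"ty":2,"tz":0,"wx":0,"wy":0,"wz":0},{"grip":0,"tx":0,"ty":0,"tz":0,"wx":0,"wy":0,"wz":0}]'
python3 -m handwheel '[{"grip":0,"tx":0,"ty":2,"tz":0,"wx":0,"wy":0,"wz":0},{"grip":0,"tx":0,"ty":2,"tz":0,"wx":0,"wy":0,"wz":0},{"grip":0,"tx":0,"ty":0,"tz":0,"wx":0,"wy":0,"wz":0}]'
python3 -m handwheel '[{"grip":0,"tx":0,"ty":2,"tz":0,"wx":0,"wy":0,"wz":0},{"grip":0,"tx":0,"ty":0,"tz":0,"wx":0,"wy":0,"wz":0}]'
python3 -m handwheel '[{"grip":0,"tx":0,"ty":2,"tz":0,"wx":0,"wy":0,"wz":0},{"grip":0,"tx":0,"ty":0,"tz":0,"wx":0,"wy":0,"wz":0}]'
```

```text
time_s: 44.63
eef_pos: [436.6, -25.8, 39.1]
ee_rot: [-0.0, 0.0, 0.707, -0.707]
force: [-0.2, -1.0, -0.0]
grip_width: -0.001
time_s: 44.88
eef_pos: [436.7, -25.9, 35.1]
ee_rot: [-0.0, -0.0, -0.707, 0.707]
force: [0.5, 0.1, 1.6]
grip_width: 0.005
time_s: 45.05
eef_pos: [436.8, -25.9, 33.1]
ee_rot: [-0.0, -0.0, -0.707, 0.707]
force: [0.6, -0.1, 2.9]
grip_width: 0.001
time_s: 45.22
eef_pos: [436.8, -25.9, 31.1]
ee_rot: [-0.0, -0.0, -0.707, 0.707]
force: [0.7, 0.4, 2.4]
grip_width: -0.004
```

```bash
python3 -m handwheel '[{"grip":0,"tx":0,"ty":1.5,"tz":0,"wx":0,"wy":0,"wz":0},{"grip":0,"tx":0,"ty":0,"tz":0,"wx":0,"wy":0,"wz":0}]'
python3 -m handwheel '[{"grip":0,"tx":0,"ty":1.5,"tz":0,"wx":0,"wy":0,"wz":0},{"grip":0,"tx":0,"ty":0,"tz":0,"wx":0,"wy":0,"wz":0}]'
python3 - <<'E'
from h import *
c=cap("wrist","w53")
E
```

```text
time_s: 45.38
eef_pos: [436.8, -25.9, 29.9]
ee_rot: [-0.0, -0.0, -0.707, 0.707]
force: [-0.1, -0.7, 6.2]
grip_width: 0.001
time_s: 45.55
eef_pos: [436.9, -26.0, 29.6]
ee_rot: [-0.0, -0.0, -0.707, 0.707]
force: [-6.3, 2.5, 23.3]
grip_width: 0.002
```

View pics/w53.png

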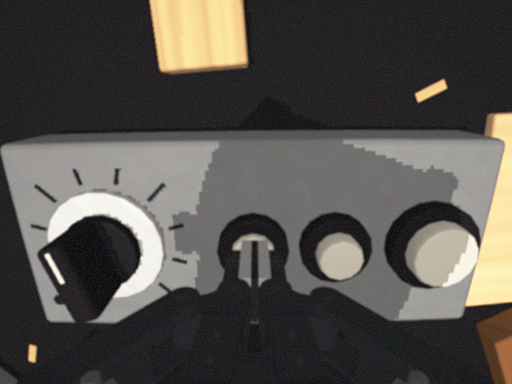

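```bash
python3 -m handwheel '[{"grip":0,"tx":0,"ty":-10,"tz":0,"wx":0,"wy":0,"wz":0},{"grip":0,"tx":0,"ty":-15,"tz":0,"wx":0,"wy":0,"wz":0},{"grip":0,"tx":0,"ty":0,"tz":23,"wx":0,"wy":0,"wz":0},{"grip":0,"tx":0,"ty":0,"tz":23,"wx":0,"wy":0,"wz":0},{"grip":0,"tx":0,"ty":0,"tz":0,"wx":0,"wy":0,"wz":0},{"grip":0,"tx":0,"ty":0,"tz":0,"wx":0,"wy":0,"wz":0}]'
python3 - <<'E'
from h import *
go(437,-71.5,30,0);c=cap("wrist","w54")
E
```

```text
time_s: 46.1
eef_pos: [436.3, -72.3, 52.9]
ee_rot: [-0.001, 0.001, 0.707, -0.707]
force: [-0.3, 0.9, 0.1]
grip_width: 0.0
t=46.10 pos [436.3 -72.3  52.9] psi -0.002 tilt 0.04 F [-0.3  0.9  0.1] g 0.000 shift [-0.7 22.9 -0.8] wy -0.002
```

View pics/w54.png

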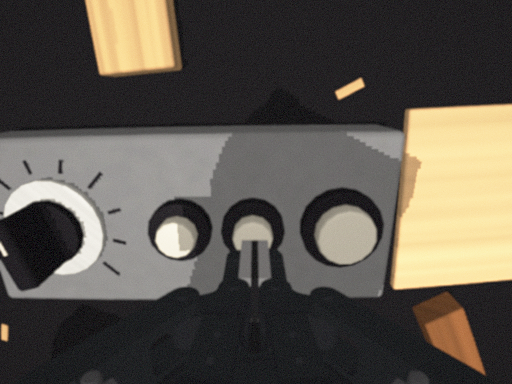

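Key 2 is centred under the fingers at (254,235). Press.

```bash
python3 -m handwheel '[{"grip":0,"tx":-1,"ty":8,"tz":-1,"wx":0,"wy":0,"wz":0},{"grip":0,"tx":0,"ty":6,"tz":0,"wx":0,"wy":0,"wz":0},{"grip":0,"tx":0,"ty":3,"tz":0,"wx":0,"wy":0,"wz":0},{"grip":0,"tx":0,"ty":2,"tz":0,"wx":0,"wy":0,"wz":0},{"grip":0,"tx":0,"ty":2,"tz":0,"wx":0,"wy":0,"wz":0},{"grip":0,"tx":0,"ty":2,"tz":0,"wx":0,"wy":0,"wz":0},{"grip":0,"tx":0,"ty":0,"tz":0,"wx":0,"wy":0,"wz":0},{"grip":0,"tx":0,"ty":0,"tz":0,"wx":0,"wy":0,"wz":0}]'
python3 -m handwheel '[{"grip":0,"tx":0,"ty":0.8,"tz":0,"wx":0,"wy":0,"wz":0},{"grip":0,"tx":0,"ty":0,"tz":0,"wx":0,"wy":0,"wz":0}]'
```

```text
time_s: 46.82
eef_pos: [437.6, -70.7, 30.3]
ee_rot: [-0.0, 0.0, 0.707, -0.707]
force: [-0.6, 2.6, 3.8]
grip_width: -0.0
time_s: 46.98
eef_pos: [437.7, -70.8, 29.8]
ee_rot: [-0.0, 0.0, 0.707, -0.707]
force: [-2.1, 3.3, 9.9]
grip_width: 0.003
```

```bash
python3 -m handwheel '[{"grip":0,"tx":0,"ty":-10,"tz":0,"wx":0,"wy":0,"wz":0},{"grip":0,"tx":0,"ty":-15,"tz":0,"wx":0,"wy":0,"wz":0},{"grip":0,"tx":0,"ty":0,"tz":30,"wx":0,"wy":0,"wz":0},{"grip":0,"tx":0,"ty":0,"tz":30,"wx":0,"wy":0,"wz":0},{"grip":0,"tx":0,"ty":0,"tz":0,"wx":0,"wy":0,"wz":0},{"grip":0,"tx":0,"ty":0,"tz":0,"wx":0,"wy":0,"wz":0}]'
python3 - <<'E'
from h import *
go(437,-130.5,30,0);c=cap("wrist","w55")
E
```

```text
time_s: 47.48
eef_pos: [437.6, -132.0, 54.3]
ee_rot: [0.001, -0.001, -0.707, 0.707]
force: [-0.4, 0.4, -0.6]
grip_width: 0.008
t=47.48 pos [ 437.6 -132.    54.3] psi -0.002 tilt 0.03 F [-0.4  0.4 -0.6] g 0.008 shift [ 0.6 24.3 -1.5] wy -0.002
```

View pics/w55.png

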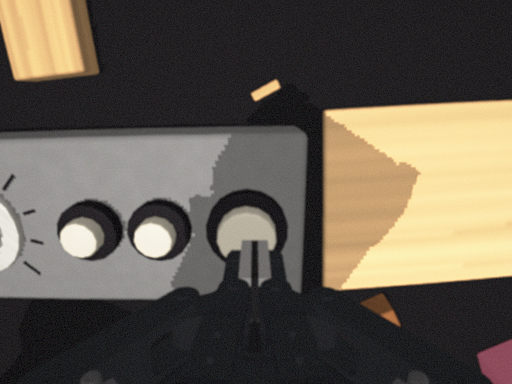

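```bash
python3 -m handwheel '[{"grip":0,"tx":0,"ty":8,"tz":-4,"wx":0,"wy":0,"wz":0},{"grip":0,"tx":0,"ty":6,"tz":0,"wx":0,"wy":0,"wz":0},{"grip":0,"tx":0,"ty":3,"tz":0,"wx":0,"wy":0,"wz":0},{"grip":0,"tx":0,"ty":2,"tz":0,"wx":0,"wy":0,"wz":0},{"grip":0,"tx":0,"ty":2,"tz":0,"wx":0,"wy":0,"wz":0},{"grip":0,"tx":0,"ty":2,"tz":0,"wx":0,"wy":0,"wz":0},{"grip":0,"tx":0,"ty":0,"tz":0,"wx":0,"wy":0,"wz":0},{"grip":0,"tx":0,"ty":0,"tz":0,"wx":0,"wy":0,"wz":0}]'
python3 -m handwheel '[{"grip":0,"tx":0,"ty":1,"tz":0,"wx":0,"wy":0,"wz":0},{"grip":0,"tx":0,"ty":0,"tz":0,"wx":0,"wy":0,"wz":0}]'
```

```text
time_s: 48.2
eef_pos: [437.6, -126.8, 31.5]
ee_rot: [-0.0, 0.0, 0.707, -0.707]
force: [-1.0, 1.6, 3.4]
grip_width: -0.003
time_s: 48.37
eef_pos: [437.7, -126.9, 30.5]
ee_rot: [-0.0, -0.0, -0.707, 0.707]
force: [-0.3, 1.9, 3.7]
grip_width: 0.002
```

```bash
python3 -m handwheel '[{"grip":0,"tx":0,"ty":1,"tz":0,"wx":0,"wy":0,"wz":0},{"grip":0,"tx":0,"ty":0,"tz":0,"wx":0,"wy":0,"wz":0}]'
python3 -m handwheel '[{"grip":0,"tx":0,"ty":-10,"tz":0,"wx":0,"wy":0,"wz":0},{"grip":0,"tx":0,"ty":-30,"tz":0,"wx":0,"wy":0,"wz":0},{"grip":0,"tx":0,"ty":-40,"tz":0,"wx":0,"wy":0,"wz":0},{"grip":0,"tx":20,"ty":-30,"tz":0,"wx":0,"wy":0,"wz":0},{"grip":0,"tx":35,"ty":-15,"tz":10,"wx":0,"wy":0,"wz":0},{"grip":0,"tx":35,"ty":0,"tz":10,"wx":0,"wy":0,"wz":0},{"grip":0,"tx":0,"ty":0,"tz":30,"wx":0,"wy":0,"wz":0},{"grip":0,"tx":0,"ty":0,"tz":30,"wx":0,"wy":0,"wz":0},{"grip":0,"tx":0,"ty":0,"tz":30,"wx":0,"wy":0,"wz":0},{"grip":0,"tx":0,"ty":0,"tz":0,"wx":0,"wy":0,"wz":0}]'
python3 - <<'E'
from h import *
go(0,0,0);cap("wrist","w56");cap("top","t56",(120,90,400,250),2.8);cap("scene","s56",(130,130,380,340),3)
E
```

```text
time_s: 48.53
eef_pos: [437.7, -126.9, 29.9]
ee_rot: [-0.0, -0.0, -0.707, 0.707]
force: [-2.4, 3.6, 8.7]
grip_width: 0.002
time_s: 49.37
eef_pos: [347.4, -241.2, 154.5]
ee_rot: [0.001, -0.002, -0.706, 0.708]
force: [0.1, 1.0, -1.1]
grip_width: 0.004
t=49.37 pos [ 347.4 -241.2  154.5] psi -0.004 tilt 0.15 F [ 0.1  1.  -1.1] g 0.004 shift [ 348.3  153.7 -240.4] wy None
```

View pics/t56.png

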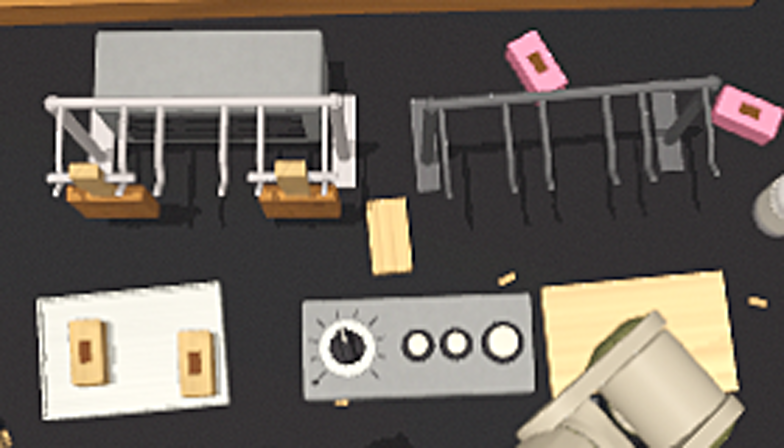

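View pics/s56.png

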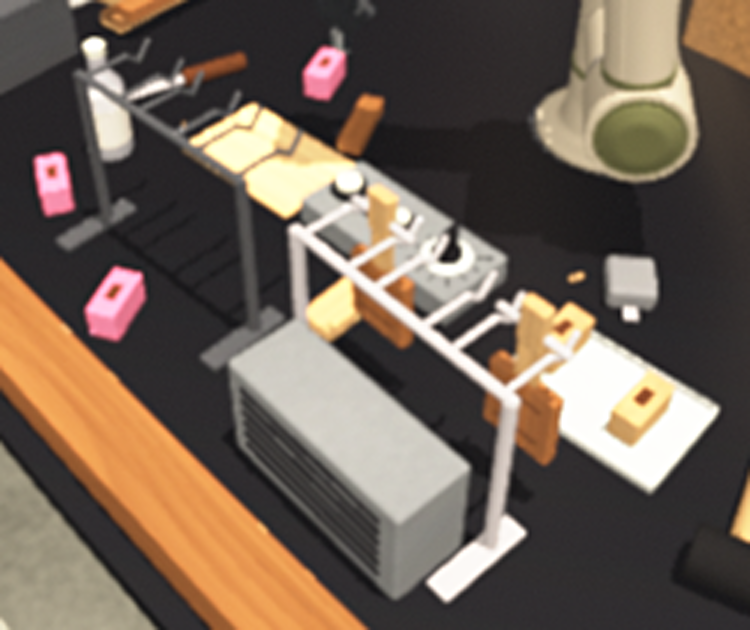

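View pics/w56.png

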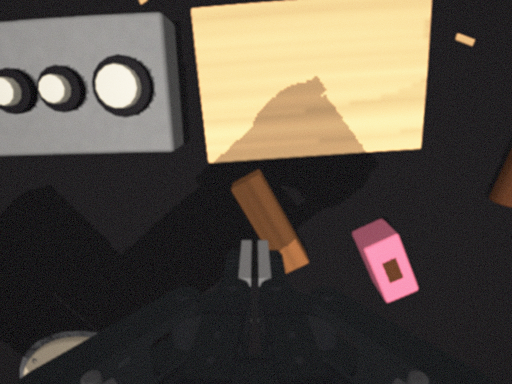

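Head 1 seems a bit nearer to the tray's corner; I'll measure before handing in.

```bash
python3 - <<'E'
from h import *
t=cap("top","t57",(125,180,210,245),9); f=lambda x,y:(120+x/2.8-.3,90+y/2.8-.3)
for p in [(86,351),(196,362),(178,330),(213,332),(216,395),(183,397)]: print(p,onz(t,f(*p),48).round(1))
E
```

```text
(86, 351) [436.5 378.1  48. ]
(196, 362) [420.4 243.4  48. ]
(178, 330) [459.8 265.3  48. ]
(213, 332) [456.4 222.6  48. ]
(216, 395) [380.  219.3  48. ]
(183, 397) [378.4 259.3  48. ]
```

View pics/t57.png

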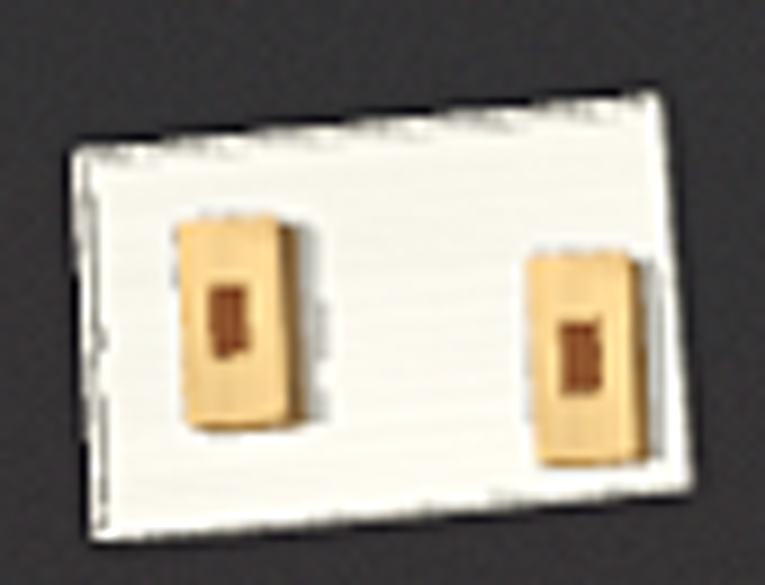

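Head 1 was knocked ~4 cm after placing (444,278 → 420,243). I'll look close to see whether it is still flat within the tray.

```bash
python3 -m handwheel '[{"grip":0,"tx":0,"ty":-20,"tz":-35,"wx":0,"wy":0,"wz":0},{"grip":0,"tx":0,"ty":-20,"tz":-35,"wx":0,"wy":0,"wz":0},{"grip":0,"tx":0,"ty":0,"tz":-38,"wx":0,"wy":0,"wz":0},{"grip":0,"tx":0,"ty":0,"tz":-38,"wx":0,"wy":0,"wz":0},{"grip":0,"tx":0,"ty":0,"tz":-38,"wx":0,"wy":0,"wz":0},{"grip":0,"tx":0,"ty":0,"tz":-38,"wx":0,"wy":0,"wz":0},{"grip":0,"tx":0,"ty":0,"tz":-38,"wx":0,"wy":0,"wz":0},{"grip":0,"tx":0,"ty":0,"tz":-38,"wx":0,"wy":0,"wz":0},{"grip":0,"tx":0,"ty":0,"tz":-38,"wx":0,"wy":0,"wz":0},{"grip":0,"tx":0,"ty":0,"tz":-38,"wx":0,"wy":0,"wz":0}]'
python3 -m handwheel '[{"grip":0,"tx":0,"ty":0,"tz":-38,"wx":0,"wy":0,"wz":0},{"grip":0,"tx":0,"ty":0,"tz":-38,"wx":0,"wy":0,"wz":0},{"grip":0,"tx":0,"ty":0,"tz":-38,"wx":0,"wy":0,"wz":0},{"grip":0,"tx":0,"ty":0,"tz":0,"wx":0,"wy":0,"wz":0},{"grip":0,"tx":0,"ty":0,"tz":0,"wx":0,"wy":0,"wz":0}]'
python3 - <<'E'
from h import *
go(0,0,0);cap("wrist","w57",(100,0,420,240),2.5)
E
```

```text
time_s: 50.4
eef_pos: [346.5, 139.7, 194.6]
ee_rot: [-0.001, 0.0, -0.707, 0.707]
force: [1.3, -0.3, 0.2]
grip_width: -0.002
time_s: 50.82
eef_pos: [346.3, 252.8, 194.1]
ee_rot: [-0.002, 0.002, -0.707, 0.707]
force: [0.4, -1.0, -0.5]
grip_width: 0.003
t=50.82 pos [346.3 252.8 194.1] psi 0.005 tilt 0.04 F [ 0.4 -1.  -0.5] g 0.003 shift [347.5 194.4 251.1] wy None
```

View pics/w57.png

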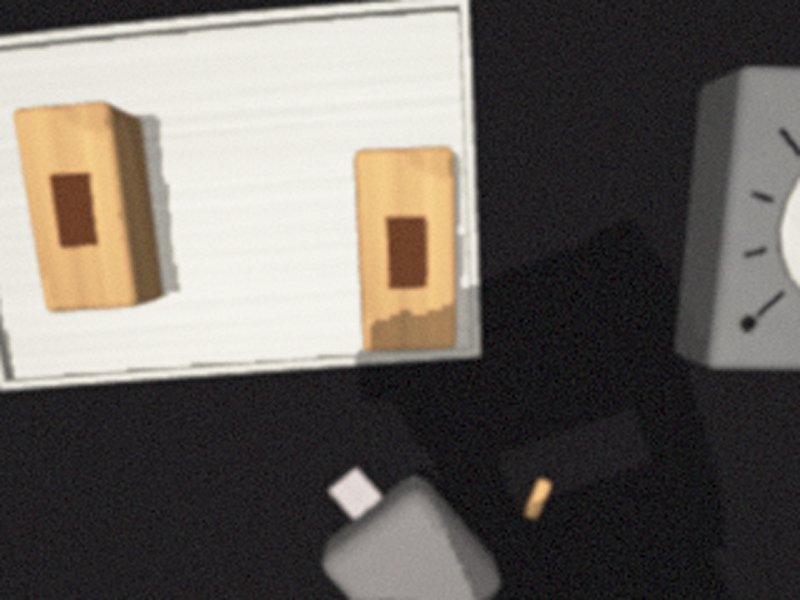

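```bash
python3 - <<'E'
from h import *
w=eyes.capture("wrist"); f=lambda x,y:(100+x/2.5-.3,y/2.5-.3)
H=[onz(w,f(*p),48).round(1) for p in [(363,350),(455,347),(452,149),(355,152)]]; print(H, [np.linalg.norm(H[i]-H[(i+1)%4]).round(1) for i in range(4)])
T=[onz(w,f(*p),12).round(1) for p in [(480,355),(5,388),(467,2)]]; print(T)
a=np.array(T[0]);ny=(np.array(T[1])-a);ny/=np.linalg.norm(ny);nx=np.array(T[2])-a;nx/=np.linalg.norm(nx)
print([( ((h-a)@nx).round(1), ((h-a)@ny).round(1)) for h in H], ny@nx)
H0=[onz(w,f(*p),48).round(1) for p in [(47,310),(137,306),(105,103),(15,108)]]; print([np.linalg.norm(H0[i]-H0[(i+1)%4]).round(1) for i in range(4)])
E
```

```text
[array([383. , 261.5,  48. ]), array([384.4, 222.9,  48. ]), array([461.8, 226.2,  48. ]), array([460.6, 264.2,  48. ])] [np.float64(38.6), np.float64(77.5), np.float64(38.0), np.float64(77.6)]
[array([375.8, 207.7,  12. ]), array([360.1, 435.4,  12. ]), array([523.4, 218.5,  12. ])]
[(np.float64(11.1), np.float64(53.2)), (np.float64(9.7), np.float64(14.6)), (np.float64(87.1), np.float64(12.5)), (np.float64(88.7), np.float64(50.5))] 0.004199135933137345
[np.float64(38.4), np.float64(78.1), np.float64(36.0), np.float64(78.3)]
```

Head 1 lies flat, about 7–9 mm inside the tray walls, so I'm leaving it there. Both panels hang, the dial is on 40, and the robot is clear. Handing in.

```bash
python3 - <<'E'
from h import *
print(ctrl.finish_job())
E
```

```text
the job is handed in; nothing more can be done
None
```

The job is handed in, at about 51 s of the 210 s allowed. Both mallet heads are in the tray and both oak panels are on the drying rack. After loading, I turned the dial to 40 minutes and pressed the keys in the order asked.

- **Mallet heads:** both lie flat in the tray. One was knocked about 4 cm after I placed it, while the arm was elsewhere. I measured it again: still flat and about 7–9 mm inside the walls, so I left it there.
- **Panels:** only two were present, and neither was set down on the way. They hang on the +y end and -y end hooks, both hooks engaged in each case. The last pictures show them in place and the intake rack empty.
- **Dial:** I read about 1.09 rad before turning it. While I still held it, the pointer lined up with the 40-minute tick, which is 2.094 rad. A rougher reading after I let go gave 2.13 rad; the two agree within the error of that picture.
- **Keys:** first, middle, then large. Each went down to its stop, seen as the force rising past the 4 N spring, with the highest reading 23 N on the first key.

**Readings that disagreed:**
- The real fingertips sit about 31 mm above the reported tool position. My first grasp closed on top of head 0, pressing with about 17 N and doing no visible damage. I allowed for the offset after that.
- The key tops measured 60–66 mm high in the pictures and were not consistent with each other, so I pressed by force rather than height.

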